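# Restock the counter drawer with nuts and terminal blocks

## Task

Pull the stock drawer fully open, then bring the scoop over the yellow dish in it, lower the spout to within about 2 cm above the dish's rim and only then tip it, pouring all six brass nuts into the dish so that none bounces out or drops in from high up; stand the empty scoop upright back in the middle of its black rubber mat. Lay every white terminal block in the drawer's bay beside the dish, and at the end push the drawer fully shut. Do not disturb the spool or the carton.

Things in the scene. Friction and masses are not known exactly. Their poses are not given: they have to be found in the camera images.
- unit_drawer0 (a joint): the one drawer of a low grey unit with a blue front, fixed on the counter (250 deep x 300 wide x 75 mm high, flat top). Value in m: 0 = fully shut, 0.174 = fully open (its stop); it slides towards the robot along -x of bay, friction about 1 N. Heights above the counter: inner floor 22, wall tops 53 (walls 6 thick), top of the 15 mm thick blue front panel 61 mm
- unit_drawer0_handle (a point): middle of the drawer's steel bar handle: a horizontal round bar 11 mm thick, 120 mm long, 41 mm above the counter, its centre line 35 mm in front of the drawer's front face. Moves with the drawer. Its x axis points into the unit (closing direction), y along the bar, z up
- dish (a point): shallow round yellow dish fixed to the drawer floor in the drawer's +y half (drawer axes, see bay), near the front; 108 mm across the rim, 88 mm across the foot, 22 mm high, wall and floor 4 mm. The point is the centre of its underside, on the drawer floor; axes as bay. With the drawer fully open its centre is about 115 mm from the unit's front edge
- bay (a point): point on the floor of the drawer's open bay, in its -y half beside the dish, behind a 24 mm high divider. Inside, the bay reaches from y = -70 to +69 mm and x = -82 to +122 mm of this point. x axis into the unit (closing direction), y across the drawer towards the dish, z up. With the drawer fully open it is uncovered from x = -82 to about +80 mm
- scoop: metal scoop with an orange grip, 124 x 64 mm, about 160 g, holding the six nuts at the start. Origin: centre of its underside; z up. A flat smooth pan (floor 3 mm thick, sides 25 mm high) open at its -x end, the spout (lip at x = -62 mm). At the +x end stands the orange grip, a block 32 mm in x (from 30 to 62 mm), 20 mm in y, 78 mm high: take it across its 20 mm
- scoop_lip (a point): middle of the scoop's spout edge, on the pan's floor (62 mm from the scoop's origin along its -x axis, 3 mm up); axes as the scoop's. Carried level without jerks the nuts stay in; they begin to slide out once the spout is tipped 18 to 26 degrees down, and all run out at 45 degrees or a little more
- scoop_mat: black rubber mat 170 x 110 x 3 mm fixed on the counter, where the scoop stands. Origin: centre of its underside
- block_mat: brown cardboard mat 170 x 150 x 3 mm fixed on the counter, on which the terminal blocks wait. Origin: centre of its underside
- nut0: one of six brass hexagon nuts, 19 mm wide, 10 mm high, 15 g. Origin: centre of its underside
- nut1: one of six brass hexagon nuts, 19 mm wide, 10 mm high, 15 g. Origin: centre of its underside
- nut2: one of six brass hexagon nuts, 19 mm wide, 10 mm high, 15 g. Origin: centre of its underside
- nut3: one of six brass hexagon nuts, 19 mm wide, 10 mm high, 15 g. Origin: centre of its underside
- nut4: one of six brass hexagon nuts, 19 mm wide, 10 mm high, 15 g. Origin: centre of its underside
- nut5: one of six brass hexagon nuts, 19 mm wide, 10 mm high, 15 g. Origin: centre of its underside
- block0: white porcelain terminal block with two brass screws on top, 48 (x) x 24 (y) x 24 mm, 55 g; two to four of these are there (None: absent). Origin: centre of its underside; z up, x along its length
- block1: white porcelain terminal block with two brass screws on top, 48 (x) x 24 (y) x 24 mm, 55 g; two to four of these are there (None: absent). Origin: centre of its underside; z up, x along its length
- block2: white porcelain terminal block with two brass screws on top, 48 (x) x 24 (y) x 24 mm, 55 g; two to four of these are there (None: absent). Origin: centre of its underside; z up, x along its length
- block3: white porcelain terminal block with two brass screws on top, 48 (x) x 24 (y) x 24 mm, 55 g; two to four of these are there (None: absent). Origin: centre of its underside; z up, x along its length
- spool: bystander: wire spool standing on end, black flanges 84 mm across, red core, 57 mm high. Origin: centre of its underside
- carton: bystander: blue carton 80 x 80 x 62 mm with a white band. Origin: centre of its underside
There are look-alikes about, which are no part of the job. What is shaped like the block1 but blue, green or pink is not meant.

How it is judged:
By the outcome, as a careful person would: the job done as asked, in the order asked, and still so for the second after the job is handed in, with the robot touching nothing.
Of block0, block1, block2, block3 only 2 to 4 are there at a start; the rules pass over those that are not, and their reading is None.
At some moment in a run one of block0, block1, block2, block3 may be knocked a few centimetres aside while the robot is not near it.
It also fails if it takes over 210 s, if anything falls off the work surface, if the arm or the gripper's body presses on something with over 40 N, if the wrist force passes 120 N, or if a joint passes its speed limit or range.

## Robot

A 6-joint arm with a two-finger parallel gripper is mounted at the origin on the work surface. World frame = base frame: x ahead of the robot, y to its left, z up, the work surface at z = 0. Lengths are in m, angles in rad, forces in N, time in s.
With the tool pointing down it reaches from about 0.325 to 0.875 m from the base axis. Payload 4.4 kg.
Tool frame: the origin (TCP) lies at the very end of the fingers, on their centre line; the grasp point (between the pads) lies 19 mm behind it (bot.grip_depth is the distance from the TCP to the grasp point, in m); y points along the fingers, x is the direction in which the jaws open and shut, and the axes are right-handed (so a half turn about y gives the same grasp; the last joint's range is limited). The gripper opens to 85 mm and grips with 20 to 120 N. Pads are 22 mm wide; open, the fingers measure 114 mm over their backs; the gripper's body (76 mm by 85 mm) begins 54 mm behind the grasp point. The pads swing forward as they close: fully open they stand 13 mm farther back than shut.
Start: joints at [1.05, 0.207, 1.542, -0, 1.393, -0.15], TCP at [0.208, 0.536, 0.231] pointing down, gripper open.
Joint ranges: [-2.73, 2.73], [-0.86, 2.22], [0.23, 2.46], [-1.11, 4.25], [0.08, 2.63], [-2.82, 2.82]. Speed limits (rad/s): [2.79, 2.79, 3.14, 3.14, 3.14, 3.14].

## Interface

Orientations are given as a 3x3 rotation matrix whose columns are the frame's x, y, z axes.
In Python, from plant import status, grab_frame, calibration, job, bot gives the robot as it stands.
- The arm moves only by the tool send_rows, never from a script. Its argument "plan" is a list of rows, each a list of 4 numbers: the shift along the tool's x, y, z in m, then the turn about the tool's y in degrees. A call has 1 to 20 rows; each row shifts and turns the commanded pose from where the row before left it, along the tool's axes as they then stand; what a row does not reach is not made up. A row lasts 1/10 s, in which the tool goes at most 50 mm and 8.59 degrees, less where a joint would pass 70% of its speed; a pose out of reach is approached as far as the arm can. A call is refused whole if a number of a shift passes 0.05 or a number of a turn 8.59, either way. A call with a gripper value outside its range is refused whole. "gripper" is the gripper command: -1 is fully open, 1 is shut, values between are in proportion, set as the call begins (left out, the last holds). The fingers move at their own pace and stop on an object; "force" is the grip in N (left out, the last holds). Time passes only in rows, so rows that do not move let the fingers close. It gives the time, the measured TCP pose, the force and the opening at its end, in the units of the state.
- status.state(): the state, without advancing time (a new reading comes with each control period).
- grab_frame(name): name is "side" or "top"; returns the picture (420x560x3 uint8, red, green, blue); there is no depth.
- calibration(name): a dict with "fx", "fy", "cx", "cy" (pixels), "distortion" ([k1, k2, p1, p2, k3] as OpenCV has them; the pictures are not rectified), "view" (4x4, takes a point from world to camera coordinates). Camera axes: x right, y down, z forward; pixel columns grow to the right and rows downward; lengths in m; the calibration is good to about 2 mm. A picture is of the moment at which its call begins. calibration takes no time and is no camera call.
- job.close_job(): hands the job in, once; it reports no verdict.
The state is a dict: "time": time; "joint_positions": joint angles; "qd": joint speeds; "tau": joint torques, N m; "ee_pos": TCP position; "tcp_rot": TCP orientation; "ft_force": force on the tool from outside, world axes, zero at the start; "moment": the same for the moment, N m; "finger_gap": opening from 0.0 (shut) to 1.0 (fully open).
Only numpy, scipy, OpenCV 4.12 (cv2) and the standard library are available. Lean on these libraries where they do the work, as an engineer would, in place of code of your own. Each camera call takes 0.05 s, during which the arm holds its last target.

## Working session

There is one attempt and no reset: what is moved stays moved. The work goes in short steps, Python scripts to look and compute and a tool call to move; the robot and the scene stay as the last step left them, time stands still between calls to the robot, and variables do not carry over. Pictures are saved under pics/ and viewed, and the job is handed in when it is done.

Besides the shell and the picture viewer there is one more tool, called as name(argument=value, ...) on one line, values as JSON. send_rows: Moves the arm, as the interface text tells. Its arguments: {"type":"object","properties":{"plan":{"type":"array","items":{"type":"array","items":{"type":"number"}}},"gripper":{"type":"number"},"force":{"type":"number"}},"required":["plan"]}

```bash
ls -la; mkdir -p pics
python3 - <<'E'
from plant import status, grab_frame, calibration, job, bot
import cv2
s=status.state()
for k,v in s.items(): print(k,v)
print([a for a in dir(bot) if a[0]!='_'], bot.grip_depth)
for n in("side","top"):
    cv2.imwrite(f"pics/{n}0.png",grab_frame(n)[:,:,::-1]); print(n,calibration(n))
E
```

```text
total 12
drwxr-xr-x  3 agent agent 4096 Dec  6 07:24 .
drwxr-xr-x 23 root  root  4096 Dec  6 07:24 ..
drwxr-xr-x  2 agent agent 4096 Dec  6 07:24 pics
time 0.0
joint_positions [ 1.04950182e+00  2.07460824e-01  1.54298376e+00 -1.38920204e-05
  1.39350975e+00 -1.50513703e-01]
qd [-0.00125915 -0.00021285 -0.00145976  0.00014358  0.00150834  0.00032711]
tau [-2.24246728e-04 -3.83043587e+01 -2.91591918e+01 -3.10084033e-04
  1.07599853e-02 -3.31521835e-05]
ee_pos [0.20797874 0.535237   0.23008846]
tcp_rot [[ 3.62339625e-01 -1.16426543e-03 -9.32045407e-01]
 [ 9.32043204e-01 -2.05479925e-03  3.62341335e-01]
 [-2.33702769e-03 -9.99997211e-01  3.40610494e-04]]
ft_force [-1.05992335 -0.18723867 -1.03976305]
moment [ 0.04905568  0.04266631 -0.01369608]
finger_gap 1.0030102910304552
['IKError', 'grip_depth'] 0.0187
side {'fx': 420.99951719291676, 'fy': 420.99951719291676, 'cx': 272.51489406665695, 'cy': 215.15707747777813, 'distortion': array([-0.12667911,  0.        ,  0.        ,  0.        ,  0.        ]), 'view': array([[ 0.95944033, -0.28184484, -0.0061435 , -0.54988629],
       [-0.193454  , -0.64238094, -0.74156744,  0.15897797],
       [ 0.20506049,  0.7126782 , -0.6708502 ,  0.92836636],
       [ 0.        ,  0.        ,  0.        ,  1.        ]])}
top {'fx': 536.5860243380561, 'fy': 536.5860243380561, 'cx': 274.82801236332193, 'cy': 212.42819244655584, 'distortion': array([-0.15690803,  0.        ,  0.        ,  0.        ,  0.        ]), 'view': array([[-0.01768218, -0.99978844, -0.01050773,  0.01451202],
       [-0.9943626 ,  0.01868319, -0.10437413,  0.58459452],
       [ 0.10454837,  0.00860293, -0.99448259,  1.34555285],
       [ 0.        ,  0.        ,  0.        ,  1.        ]])}
```

View pics/side0.png

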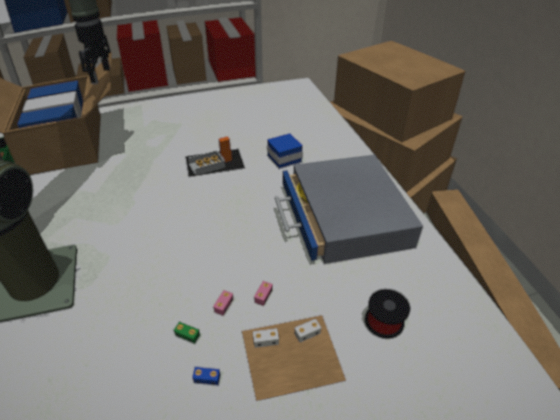

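View pics/top0.png

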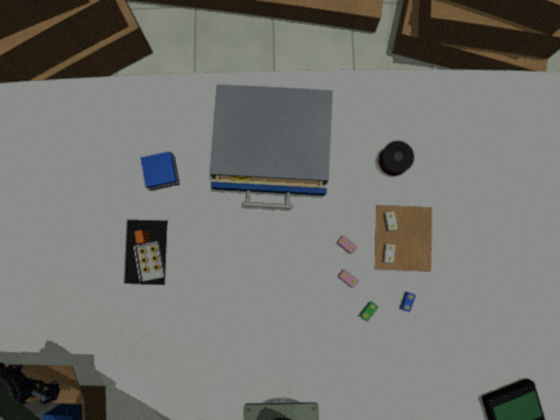

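The top view shows two white blocks on the brown mat (about 391,221 and 390,253). The scoop stands on the black mat with its grip at about (141,236) and its spout towards the robot. The handle is at about (268,200) and the drawer looks slightly open. Next I'll zoom in and measure.

```bash
cat > h.py <<'E'
import numpy as np, cv2
from plant import status, grab_frame, calibration, job, bot
def ray(n,u,v):
    c=calibration(n);K=np.array([[c['fx'],0,c['cx']],[0,c['fy'],c['cy']],[0,0,1]])
    p=cv2.undistortPoints(np.array([[[u,v]]],float),K,c['distortion'])[0,0]
    R=c['view'][:3,:3];t=c['view'][:3,3]
    return -R.T@t, R.T@np.array([p[0],p[1],1])
def w(n,u,v,h):
    o,d=ray(n,u,v); return o+d*(h-o[2])/d[2]
def px(n,P):
    c=calibration(n);K=np.array([[c['fx'],0,c['cx']],[0,c['fy'],c['cy']],[0,0,1]])
    R=c['view'][:3,:3];t=c['view'][:3,3]
    return cv2.projectPoints(np.atleast_2d(np.array(P,float)),cv2.Rodrigues(R)[0],t,K,c['distortion'])[0][:,0]
def crop(im,x0,y0,x1,y1,k,name,grid=10):
    c=cv2.resize(im[y0:y1,x0:x1],None,fx=k,fy=k,interpolation=cv2.INTER_CUBIC)[:,:,::-1].copy()
    for x in range((x0//grid+1)*grid,x1,grid):
        cv2.line(c,((x-x0)*k,0),((x-x0)*k,6),(0,0,255),1); cv2.putText(c,str(x),((x-x0)*k-10,16),0,.35,(0,0,255),1)
    for y in range((y0//grid+1)*grid,y1,grid):
        cv2.line(c,(0,(y-y0)*k),(6,(y-y0)*k),(0,0,255),1); cv2.putText(c,str(y),(8,(y-y0)*k+4),0,.35,(0,0,255),1)
    cv2.imwrite('pics/'+name,c)
def st():
    s=status.state(); R=np.array(s['tcp_rot'])
    print('t',round(s['time'],2),'ee',np.round(s['ee_pos'],4),'gap',round(s['finger_gap'],3),'F',np.round(s['ft_force'],1),'q',np.round(s['joint_positions'],3));print(np.round(R,3).tolist())
    return s
E
python3 - <<'E'
from h import *
im=cv2.imread('pics/top0.png')[:,:,::-1]
crop(im,110,140,350,300,3,'c1.png')
crop(im,200,160,340,220,5,'c2.png')
crop(im,330,190,450,330,4,'c3.png')
crop(im,120,210,180,290,8,'c4.png')
E
```

```text
(no output)
```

View pics/c4.png

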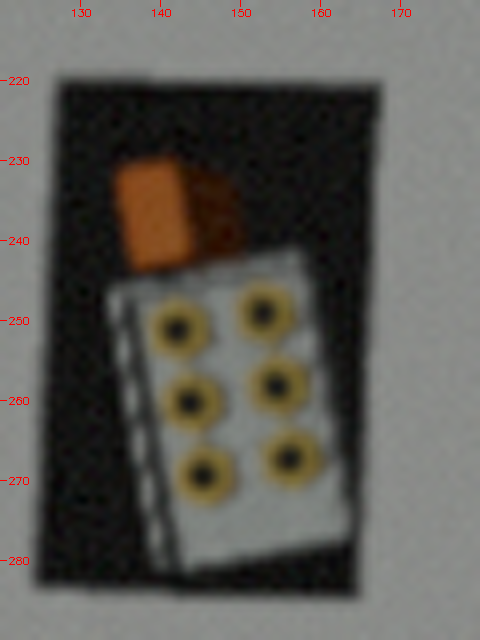

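View pics/c2.png

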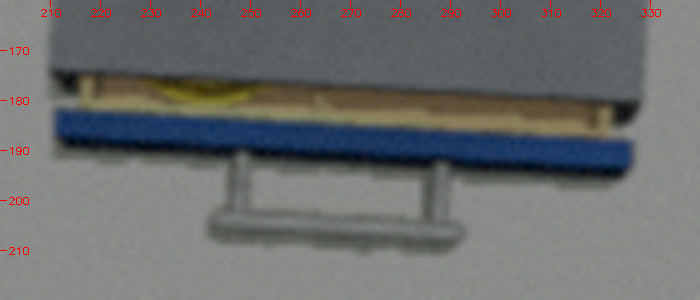

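View pics/c3.png

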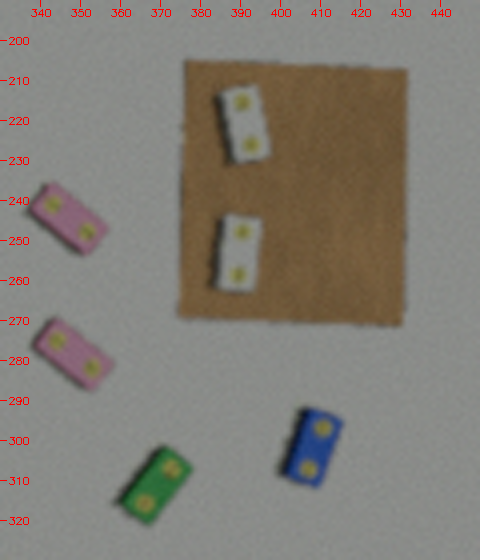

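Run:
```python
from h import *
p=lambda *a:print(a,np.round(w('top',*a),4))
print('handle ends');p(241,204.5,.0465);p(293,207.5,.0465)
print('front panel outer edge top');p(211,188.5,.061);p(326,193.5,.061);p(211,181.5,.061);p(326,188,.061)
print('unit front edge');p(211,173.5,.075);p(328,180,.075)
print('unit back');
print('grip top');P=[w('top',*a,.081) for a in[(134.3,230.3),(141.8,229.5),(144.3,242.5),(136.8,244)]];print(np.round(P,4),np.mean(P,0))
print('lip z6, corners');p(143,281.5,.006);p(164,277.5,.006)
print('scoop mat');M=[w('top',*a,.003) for a in[(127.2,220.2),(167.5,220.6),(164.5,284),(124.7,282.7)]];print(np.round(M,4),np.mean(M,0))
print('nuts');
for a in [(142,251),(152.8,249),(143.7,260),(154.5,258),(145.2,269),(156.2,267)]:p(*a,.016)
print('blocks')
for a in [(390.2,215.3),(392.5,226),(390.3,247.5),(389.4,258.5)]:p(*a,.027)
```

```text
handle ends
(241, 204.5, 0.0465) [0.605  0.0893 0.0465]
(293, 207.5, 0.0465) [ 0.5948 -0.0426  0.0465]
front panel outer edge top
(211, 188.5, 0.061) [0.6455 0.1639 0.061 ]
(326, 193.5, 0.061) [ 0.6271 -0.1261  0.061 ]
(211, 181.5, 0.061) [0.6634 0.1639 0.061 ]
(326, 188, 0.061) [ 0.6411 -0.1265  0.061 ]
unit front edge
(211, 173.5, 0.075) [0.6814 0.162  0.075 ]
(328, 180, 0.075) [ 0.6591 -0.1309  0.075 ]
unit back
grip top
[[0.5412 0.355  0.081 ]
 [0.5429 0.3359 0.081 ]
 [0.5104 0.3293 0.081 ]
 [0.5069 0.3484 0.081 ]] [0.52534901 0.34215055 0.081     ]
lip z6, corners
(143, 281.5, 0.006) [0.4123 0.3519 0.006 ]
(164, 277.5, 0.006) [0.4222 0.296  0.006 ]
scoop mat
[[0.5743 0.396  0.003 ]
 [0.5713 0.2872 0.003 ]
 [0.4052 0.2954 0.003 ]
 [0.4094 0.402  0.003 ]] [0.49005655 0.3451676  0.003     ]
nuts
(142, 251, 0.016) [0.4917 0.352  0.016 ]
(152.8, 249, 0.016) [0.4966 0.3233 0.016 ]
(143.7, 260, 0.016) [0.4682 0.3475 0.016 ]
(154.5, 258, 0.016) [0.4731 0.3188 0.016 ]
(145.2, 269, 0.016) [0.4448 0.3435 0.016 ]
(156.2, 267, 0.016) [0.4497 0.3143 0.016 ]
blocks
(390.2, 215.3, 0.027) [ 0.5721 -0.294   0.027 ]
(392.5, 226, 0.027) [ 0.5443 -0.2989  0.027 ]
(390.3, 247.5, 0.027) [ 0.489  -0.2911  0.027 ]
(389.4, 258.5, 0.027) [ 0.4608 -0.2878  0.027 ]
```

```bash
cat >> h.py <<'E'
def go(p,yaw=None,step=.03,ang=6.,s=None):
    """yaw = angle deg of tool x in world; prints rot rows then shift rows"""
    s=s or status.state(); R=np.array(s['tcp_rot']); p0=np.array(s['ee_pos'])
    y0=np.degrees(np.arctan2(R[1,0],R[0,0]))
    if yaw is None: d=0
    else: d=-(yaw-y0); d=(d+180)%360-180
    n=int(np.ceil(abs(d)/ang))
    if n: print('rot',n,'rows of',round(d/n,2))
    a=np.radians(y0-d); tx=np.array([np.cos(a),np.sin(a),0]); ty=np.array([0,0,-1.]); tz=np.cross(tx,ty)
    D=np.array(p)-p0; L=np.array([D@tx,D@ty,D@tz]); m=int(np.ceil(np.linalg.norm(L)/step))
    print('shift total',np.round(L,4),m,'rows of',np.round(L/max(m,1),4).tolist())
E
python3 - <<'E'
from h import *
st(); go([.6,.0233,.13],-4.3)
E
```

```text
t 0.1 ee [0.208  0.5353 0.2302] gap 0.997 F [0.5 0.3 0.3] q [ 1.05   0.207  1.543 -0.     1.394 -0.15 ]
[[0.362, -0.001, -0.932], [0.932, -0.002, 0.362], [-0.002, -1.0, 0.0]]
rot 13 rows of 5.62
shift total [ 0.4293  0.1002 -0.4812] 22 rows of [0.0195, 0.0046, -0.0219]
```

send_rows(plan=[[0,0,0,5.62],[0,0,0,5.62],[0,0,0,5.62],[0,0,0,5.62],[0,0,0,5.62],[0,0,0,5.62],[0,0,0,5.62],[0,0,0,5.62],[0,0,0,5.62],[0,0,0,5.62],[0,0,0,5.62],[0,0,0,5.62],[0,0,0,5.62]], gripper=0.25, force=60)

```text
time: 1.4
ee_pos: [0.2081, 0.5355, 0.2305]
tcp_rot: [[0.997, -0.001, 0.079], [-0.079, -0.001, 0.997], [-0.001, -1.0, -0.001]]
ft_force: [-0.8, 0.1, -0.2]
finger_gap: 0.376
```

send_rows(plan=[[0.02,0.004,-0.022,0],[0.02,0.004,-0.022,0],[0.02,0.004,-0.022,0],[0.02,0.004,-0.022,0],[0.02,0.004,-0.022,0],[0.02,0.004,-0.022,0],[0.02,0.004,-0.022,0],[0.02,0.004,-0.022,0],[0.02,0.004,-0.022,0],[0.02,0.004,-0.022,0],[0.02,0.004,-0.022,0],[0.02,0.004,-0.022,0],[0.02,0.004,-0.022,0],[0.02,0.004,-0.022,0],[0.02,0.004,-0.022,0],[0.02,0.004,-0.022,0],[0.02,0.004,-0.022,0],[0.02,0.004,-0.022,0],[0.02,0.004,-0.022,0],[0.02,0.004,-0.022,0]])

```text
time: 3.4
ee_pos: [0.5744, 0.0661, 0.1505]
tcp_rot: [[0.997, -0.001, 0.075], [-0.075, 0.0, 0.997], [-0.001, -1.0, 0.0]]
ft_force: [0.2, -0.2, 0.9]
finger_gap: 0.377
```

Run:
```python
from h import *
st(); go([.6,.0233,.10],-4.3)
```

```text
t 3.4 ee [0.5744 0.0661 0.1505] gap 0.377 F [ 0.2 -0.2  0.9] q [-0.035  0.291  1.612  0.     1.239  0.04 ]
[[0.997, -0.001, 0.075], [-0.075, 0.0, 0.997], [-0.001, -1.0, 0.0]]
rot 1 rows of -0.01
shift total [ 0.0288  0.0505 -0.0408] 3 rows of [0.0096, 0.0168, -0.0136]
```

send_rows(plan=[[0.0096,0.0168,-0.0136,0],[0.0096,0.0168,-0.0136,0],[0.0096,0.0168,-0.0136,0],[0,0,0,0],[0,0,0,0]])

```text
time: 3.9
ee_pos: [0.5991, 0.0243, 0.1001]
tcp_rot: [[0.997, -0.002, 0.076], [-0.076, 0.001, 0.997], [-0.002, -1.0, 0.0]]
ft_force: [-0.0, 0.4, -0.1]
finger_gap: 0.375
```

Run:
```python
from h import *
st(); a=grab_frame('top');b=grab_frame('side')
crop(a,200,150,350,260,5,'d1.png');crop(b,240,140,350,270,5,'d2.png')
go([.6,.0233,.022],-4.3)
```

```text
t 3.9 ee [0.5991 0.0243 0.1001] gap 0.375 F [-0.   0.4 -0.1] q [-0.104  0.393  1.591  0.     1.16  -0.028]
[[0.997, -0.002, 0.076], [-0.076, 0.001, 0.997], [-0.002, -1.0, 0.0]]
rot 1 rows of 0.02
shift total [ 0.0002  0.0795 -0.0016] 3 rows of [0.0001, 0.0265, -0.0005]
```

View pics/d1.png

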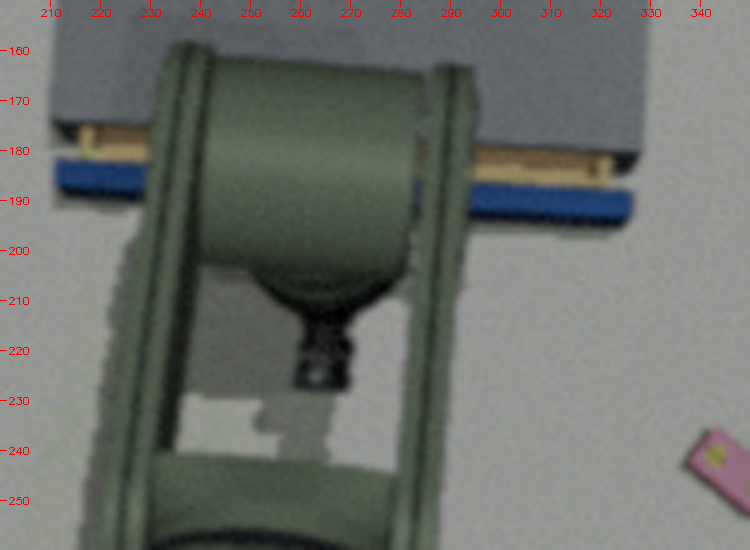

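View pics/d2.png

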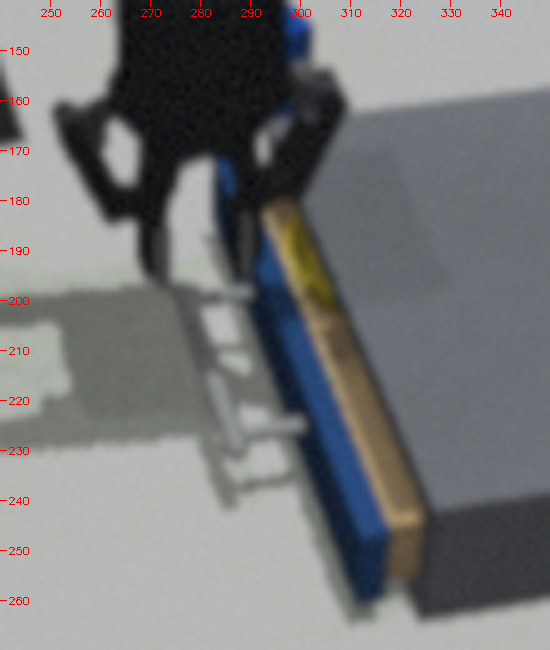

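Run:
```python
from h import *
print(px('side',[[.605,.0893,.041],[.600,.0233,.041],[.5948,-.0426,.041],[.6,.024,.1]]))
```

```text
[[274.50792093 197.43625879]
 [280.18560954 214.15927762]
 [286.31478533 232.48890416]
 [280.24752416 195.54387082]]
```

send_rows(plan=[[0,0.02,0,0],[0,0.02,0,0],[0,0.015,0,0],[0,0.01,0,0],[0,0.008,0,0],[0,0.005,0,0],[0,0,0,0],[0,0,0,0]])

```text
time: 4.8
ee_pos: [0.6004, 0.0242, 0.0234]
tcp_rot: [[0.997, 0.001, 0.075], [-0.075, -0.0, 0.997], [0.001, -1.0, -0.0]]
ft_force: [-0.5, 0.1, 0.1]
finger_gap: 0.378
```

send_rows(plan=[[0,0,0,0],[0,0,0,0],[0,0,0,0],[0,0,0,0],[0,0,0,0],[0,0,0,0]], gripper=1, force=60)

```text
time: 5.4
ee_pos: [0.601, 0.0241, 0.0239]
tcp_rot: [[0.997, 0.002, 0.075], [-0.075, -0.0, 0.997], [0.002, -1.0, -0.0]]
ft_force: [1.1, -0.3, 6.9]
finger_gap: 0.11
```

send_rows(plan=[[-0.01,0,0,0],[-0.01,0,0,0],[-0.01,0,0,0],[-0.01,0,0,0],[-0.01,0,0,0],[-0.01,0,0,0],[-0.01,0,0,0],[-0.01,0,0,0],[-0.01,0,0,0],[-0.01,0,0,0],[-0.01,0,0,0],[-0.01,0,0,0],[-0.01,0,0,0],[-0.005,0,0,0],[-0.005,0,0,0],[0,0,0,0]])

```text
time: 7.0
ee_pos: [0.4598, 0.0349, 0.0239]
tcp_rot: [[0.997, 0.001, 0.075], [-0.075, -0.0, 0.997], [0.001, -1.0, -0.0]]
ft_force: [-0.8, 0.5, 10.1]
finger_gap: 0.102
```

send_rows(plan=[[-0.003,0,0,0],[-0.003,0,0,0],[-0.003,0,0,0],[0,0,0,0]])

```text
time: 7.4
ee_pos: [0.4513, 0.0355, 0.0239]
tcp_rot: [[0.997, 0.001, 0.075], [-0.075, -0.0, 0.997], [0.001, -1.0, -0.0]]
ft_force: [0.0, 1.4, 9.7]
finger_gap: 0.102
```

send_rows(plan=[[-0.002,0,0,0],[-0.002,0,0,0],[-0.001,0,0,0],[0,0,0,0]])

```text
time: 7.8
ee_pos: [0.4482, 0.0358, 0.0239]
tcp_rot: [[0.997, 0.005, 0.075], [-0.075, -0.0, 0.997], [0.005, -1.0, 0.0]]
ft_force: [4.6, 0.5, 4.4]
finger_gap: 0.108
```

send_rows(plan=[[-0.001,0,0,0],[-0.001,0,0,0],[0,0,0,0]])

```text
time: 8.1
ee_pos: [0.4482, 0.0358, 0.024]
tcp_rot: [[0.997, 0.009, 0.076], [-0.076, -0.0, 0.997], [0.009, -1.0, 0.0]]
ft_force: [10.0, 0.2, -1.9]
finger_gap: 0.104
```

send_rows(plan=[[0,0,0,0],[0,0,0,0],[0,0,0,0],[0,0,0,0]], gripper=0.2)

```text
time: 8.5
ee_pos: [0.4427, 0.0362, 0.0221]
tcp_rot: [[0.997, -0.003, 0.075], [-0.075, 0.0, 0.997], [-0.003, -1.0, 0.0]]
ft_force: [0.5, -0.3, 0.0]
finger_gap: 0.401
```

send_rows(plan=[[0,-0.005,0,0],[0,-0.015,0,0],[0,-0.025,0,0],[0,-0.03,0,0],[0,-0.03,0,0],[0,-0.03,0,0],[0,-0.03,0,0],[0,-0.02,0,0],[0,0,0,0]])

```text
time: 9.4
ee_pos: [0.4466, 0.0358, 0.2116]
tcp_rot: [[0.997, 0.008, 0.075], [-0.075, -0.001, 0.997], [0.008, -1.0, -0.0]]
ft_force: [-0.0, 0.2, 1.3]
finger_gap: 0.4
```

Run:
```python
from h import *
st(); 
go([.5253,.3422,.2],-79.8)
go([.5253,.3422,.2],100.2)
```

```text
t 9.4 ee [0.4466 0.0358 0.2116] gap 0.4 F [-0.   0.2  1.3] q [-0.114 -0.057  1.866 -0.     1.325 -0.039]
[[0.997, 0.008, 0.075], [-0.075, -0.001, 0.997], [0.008, -1.0, -0.0]]
rot 13 rows of 5.81
shift total [-0.2877  0.0116  0.1317] 11 rows of [-0.0262, 0.0011, 0.012]
rot 18 rows of -5.81
shift total [ 0.2877  0.0116 -0.1317] 11 rows of [0.0262, 0.0011, -0.012]
```

send_rows(plan=[[0,0,0,-5.8],[0,0,0,-5.8],[0,0,0,-5.8],[0,0,0,-5.8],[0,0,0,-5.8],[0,0,0,-5.8],[0,0,0,-5.8],[0,0,0,-5.8],[0,0,0,-5.8],[0,0,0,-5.8],[0,0,0,-5.8],[0,0,0,-5.8],[0,0,0,-5.8],[0,0,0,-5.8],[0,0,0,-5.8],[0,0,0,-5.8],[0,0,0,-5.8],[0,0,0,-5.8]], gripper=-0.2)

```text
time: 11.2
ee_pos: [0.4431, 0.0361, 0.2062]
tcp_rot: [[-0.179, -0.003, -0.984], [0.984, 0.0, -0.179], [0.001, -1.0, 0.003]]
ft_force: [-0.3, 1.7, -0.6]
finger_gap: 0.6
```

send_rows(plan=[[0.026,0.001,-0.012,0],[0.026,0.001,-0.012,0],[0.026,0.001,-0.012,0],[0.026,0.001,-0.012,0],[0.026,0.001,-0.012,0],[0.026,0.001,-0.012,0],[0.026,0.001,-0.012,0],[0.026,0.001,-0.012,0],[0.026,0.001,-0.012,0],[0.026,0.001,-0.012,0],[0.026,0.001,-0.012,0],[0,0,0,0]])

```text
time: 12.4
ee_pos: [0.5233, 0.3432, 0.1946]
tcp_rot: [[-0.178, -0.002, -0.984], [0.984, 0.0, -0.178], [0.0, -1.0, 0.002]]
ft_force: [-1.5, 0.2, -0.0]
finger_gap: 0.6
```

Run:
```python
from h import *
st(); a=grab_frame('top');b=grab_frame('side')
cv2.imwrite('pics/e0.png',a[:,:,::-1])
crop(a,190,160,350,290,5,'e1.png');crop(b,160,110,350,260,4,'e2.png')
go([.5253,.3422,.1],100.2)
```

```text
t 12.4 ee [0.5233 0.3432 0.1946] gap 0.6 F [-1.5  0.2 -0. ] q [ 4.420e-01  3.440e-01  1.446e+00  1.000e-03  1.354e+00 -1.309e+00]
[[-0.178, -0.002, -0.984], [0.984, 0.0, -0.178], [0.0, -1.0, 0.002]]
rot 1 rows of -0.04
shift total [ 0.0013  0.0949 -0.0026] 4 rows of [0.0003, 0.0237, -0.0006]
```

View pics/e1.png

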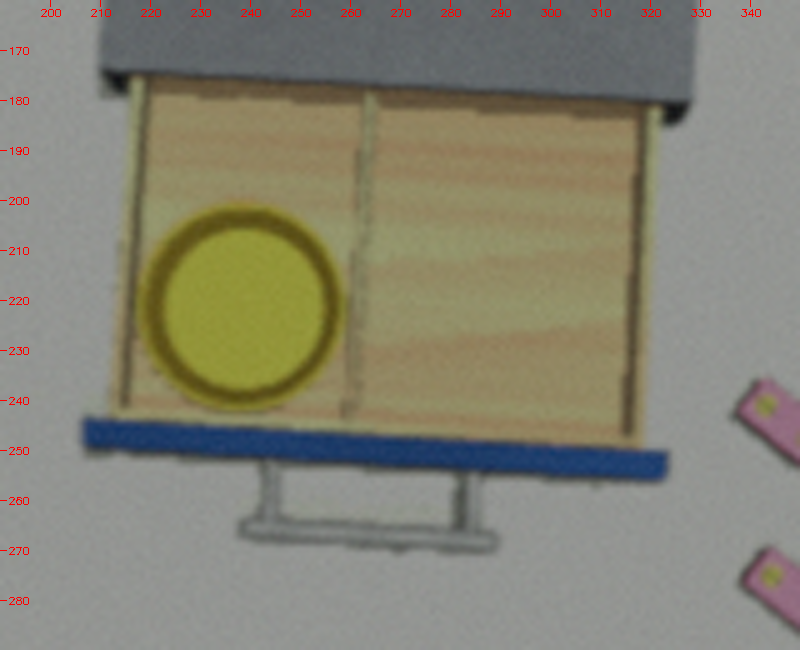

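View pics/e2.png

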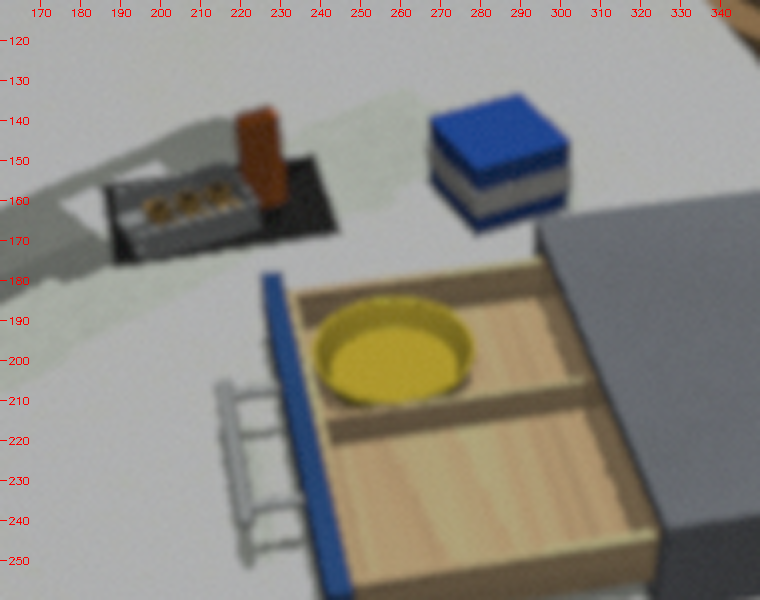

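Run:
```python
from h import *
p=lambda *a:print(a,np.round(w('top',*a),4))
p(238,221.3,.044);p(217.5,221,.044);p(258.5,222,.044);p(238,200.8,.044);p(238,242,.044)
print('div');p(264,178,.046);p(260,243,.046)
print('walls');p(216.5,175,.053);p(213,241,.053);p(321.5,182,.053);p(318.5,248,.053)
print('unit edge');p(211,174.5,.075);p(327,181,.075)
print('panel');p(207,245,.061);p(323,252,.061)
print('handle');p(239,265,.0465);p(289,268,.0465)
```

```text
(238, 221.3, 0.044) [0.5625 0.0976 0.044 ]
(217.5, 221, 0.044) [0.5642 0.1499 0.044 ]
(258.5, 222, 0.044) [0.5597 0.0456 0.044 ]
(238, 200.8, 0.044) [0.6149 0.0971 0.044 ]
(238, 242, 0.044) [0.5099 0.0982 0.044 ]
div
(264, 178, 0.046) [0.6721 0.0298 0.046 ]
(260, 243, 0.046) [0.5063 0.0425 0.046 ]
walls
(216.5, 175, 0.053) [0.6812 0.1508 0.053 ]
(213, 241, 0.053) [0.513  0.1606 0.053 ]
(321.5, 182, 0.053) [ 0.6579 -0.1163  0.053 ]
(318.5, 248, 0.053) [ 0.4907 -0.1043  0.053 ]
unit edge
(211, 174.5, 0.075) [0.6789 0.162  0.075 ]
(327, 181, 0.075) [ 0.6566 -0.1283  0.075 ]
panel
(207, 245, 0.061) [0.5028 0.1748 0.061 ]
(323, 252, 0.061) [ 0.4802 -0.1147  0.061 ]
handle
(239, 265, 0.0465) [0.4518 0.0962 0.0465]
(289, 268, 0.0465) [ 0.4421 -0.0294  0.0465]
```

Run:
```python
from h import *
c=np.array([.5253,.3422,0]);a=np.radians(10);ux=np.array([np.cos(a),np.sin(a),0]);uy=np.array([-ux[1],ux[0],0])
print(px('side',[c+sx*.016*ux+sy*.01*uy+[0,0,z] for z in(.081,.006) for sx,sy in((-1,-1),(1,-1),(1,1),(-1,1))]).round(1).tolist())
print(px('side',[c-.108*ux+s*.032*uy+[0,0,.006] for s in(-1,1)]).round(1).tolist())
b=cv2.imread('pics/side0.png')[:,:,::-1]
crop(b,180,125,260,185,9,'e3.png',5)
```

```text
[[219.8, 142.2], [230.1, 139.4], [227.6, 136.2], [217.4, 138.9], [222.0, 163.4], [231.8, 160.6], [229.4, 157.3], [219.6, 160.0]]
[[195.3, 175.6], [188.6, 164.3]]
```

View pics/e3.png

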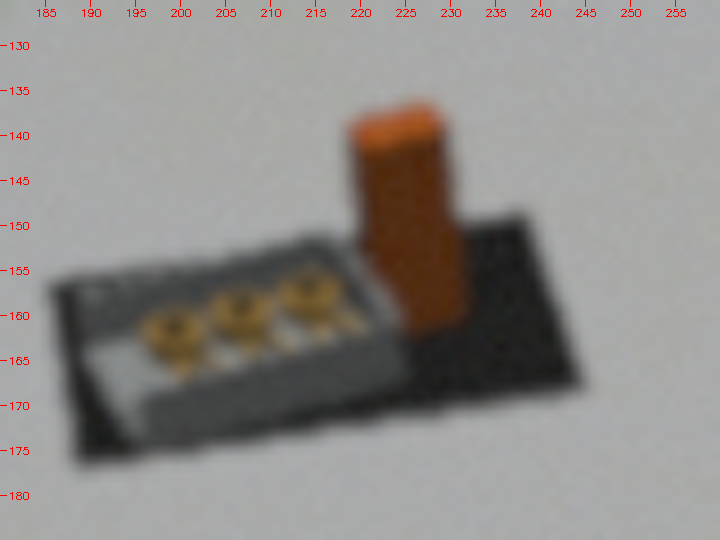

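send_rows(plan=[[0,0.02,-0.001,0],[0,0.025,-0.001,0],[0,0.025,-0.001,0],[0,0.025,0,0],[0,0.02,0,0],[0,0.02,0,0],[0,0.015,0,0],[0,0.01,0,0],[0,0.005,0,0],[0,0,0,0],[0,0,0,0]])

```text
time: 13.6
ee_pos: [0.5278, 0.3415, 0.0328]
tcp_rot: [[-0.175, 0.001, -0.985], [0.985, 0.001, -0.175], [0.0, -1.0, -0.002]]
ft_force: [0.7, 0.1, 0.3]
finger_gap: 0.599
```

Run:
```python
from h import *
st(); b=grab_frame('side')
crop(b,170,100,270,185,7,'f1.png')
```

```text
t 13.6 ee [0.5278 0.3415 0.0328] gap 0.599 F [0.7 0.1 0.3] q [ 0.437  0.534  1.545 -0.     1.06  -1.31 ]
[[-0.175, 0.001, -0.985], [0.985, 0.001, -0.175], [0.0, -1.0, -0.002]]
```

View pics/f1.png

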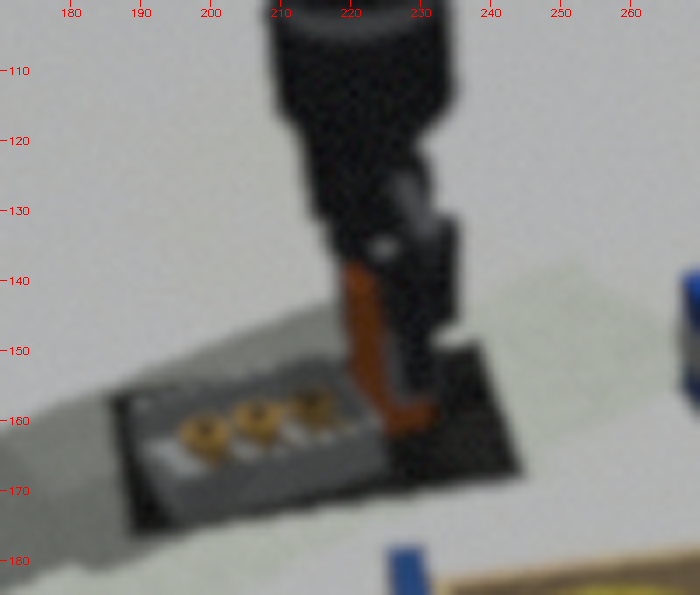

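send_rows(plan=[[0,0.004,0.002,0],[0,0,0,0],[0,0,0,0]])

```text
time: 13.95
ee_pos: [0.525, 0.3409, 0.028]
tcp_rot: [[-0.175, -0.0, -0.984], [0.984, -0.0, -0.175], [-0.0, -1.0, 0.0]]
ft_force: [-0.5, -0.2, 0.0]
finger_gap: 0.599
```

send_rows(plan=[[0,0,0,0],[0,0,0,0],[0,0,0,0],[0,0,0,0],[0,0,0,0],[0,0,0,0],[0,0,0,0],[0,0,0,0]], gripper=1, force=20)

```text
time: 14.75
ee_pos: [0.5254, 0.3412, 0.0282]
tcp_rot: [[-0.175, 0.001, -0.985], [0.985, 0.001, -0.175], [0.0, -1.0, -0.001]]
ft_force: [0.6, 1.4, 2.2]
finger_gap: 0.236
```

send_rows(plan=[[0,-0.002,0,0],[0,-0.002,0,0],[0,-0.002,0,0],[0,-0.002,0,0],[0,-0.002,0,0],[0,-0.002,0,0],[0,-0.002,0,0],[0,0,0,0],[0,0,0,0]])

```text
time: 15.65
ee_pos: [0.5252, 0.3409, 0.042]
tcp_rot: [[-0.175, 0.0, -0.985], [0.985, 0.0, -0.175], [0.0, -1.0, -0.0]]
ft_force: [0.5, -0.4, -2.6]
finger_gap: 0.23
```

Run:
```python
from h import *
s=st(); print(s['moment']); b=grab_frame('side')
crop(b,170,100,270,185,7,'f2.png')
```

```text
t 15.65 ee [0.5252 0.3409 0.042 ] gap 0.23 F [ 0.5 -0.4 -2.6] q [ 0.438  0.518  1.548 -0.     1.076 -1.309]
[[-0.175, 0.0, -0.985], [0.985, 0.0, -0.175], [0.0, -1.0, -0.0]]
[ 0.0314461  -0.11952331  0.00859192]
```

View pics/f2.png

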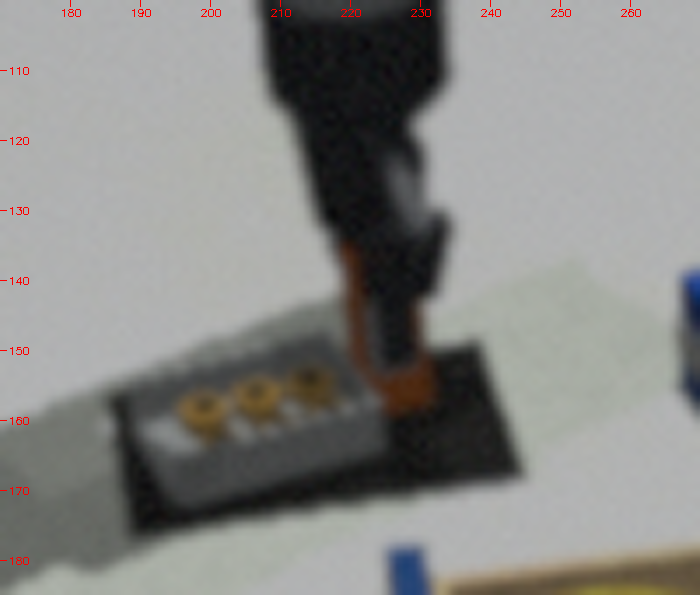

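send_rows(plan=[[0,0.002,0,0],[0,0.002,0,0],[0,0.002,0,0],[0,0.002,0,0],[0,0.002,0,0],[0,0.002,0,0],[0,0,0,0],[0,0,0,0]])

```text
time: 16.5
ee_pos: [0.5251, 0.3409, 0.0298]
tcp_rot: [[-0.175, -0.0, -0.985], [0.985, -0.0, -0.175], [-0.0, -1.0, 0.0]]
ft_force: [-0.3, -0.3, -2.5]
finger_gap: 0.231
```

send_rows(plan=[[0,0,0,0],[0,0,0,0],[0,0,0,0],[0,0,0,0]], gripper=0.55)

```text
time: 16.9
ee_pos: [0.5251, 0.3409, 0.0299]
tcp_rot: [[-0.175, 0.0, -0.985], [0.985, 0.0, -0.175], [0.0, -1.0, -0.0]]
ft_force: [-0.8, 0.4, -2.3]
finger_gap: 0.234
```

Run:
```python
from h import *
s=st(); print(s['moment'])
```

```text
t 16.9 ee [0.5251 0.3409 0.0299] gap 0.234 F [-0.8  0.4 -2.3] q [ 0.438  0.535  1.552 -0.     1.055 -1.309]
[[-0.175, 0.0, -0.985], [0.985, 0.0, -0.175], [0.0, -1.0, -0.0]]
[ 0.01360744 -0.13009256 -0.02417734]
```

send_rows(plan=[[0,0,0,0],[0,0,0,0],[0,0,0,0]], gripper=0.54)

```text
time: 17.2
ee_pos: [0.5251, 0.3409, 0.0299]
tcp_rot: [[-0.175, -0.0, -0.985], [0.985, 0.0, -0.175], [0.0, -1.0, 0.0]]
ft_force: [0.1, 0.0, -3.1]
finger_gap: 0.233
```

send_rows(plan=[[0,0,0,0],[0,0,0,0],[0,0,0,0]], gripper=0.53)

```text
time: 17.5
ee_pos: [0.5255, 0.341, 0.0303]
tcp_rot: [[-0.175, 0.001, -0.985], [0.985, 0.0, -0.175], [0.0, -1.0, -0.001]]
ft_force: [0.1, -1.2, 1.1]
finger_gap: 0.234
```

send_rows(plan=[[0,0,0,0],[0,0,0,0],[0,0,0,0]], gripper=0.525)

```text
time: 17.8
ee_pos: [0.5252, 0.341, 0.03]
tcp_rot: [[-0.175, 0.0, -0.985], [0.985, 0.0, -0.175], [0.0, -1.0, -0.0]]
ft_force: [0.7, 0.8, 0.5]
finger_gap: 0.236
```

send_rows(plan=[[0,0,0,0],[0,0,0,0],[0,0,0,0]], gripper=0.52)

```text
time: 18.1
ee_pos: [0.5251, 0.3409, 0.0299]
tcp_rot: [[-0.175, 0.0, -0.985], [0.985, 0.0, -0.175], [0.0, -1.0, -0.0]]
ft_force: [-0.5, 0.1, 0.0]
finger_gap: 0.242
```

send_rows(plan=[[0,0,0,0],[0,0,0,0],[0,0,0,0],[0,-0.002,0,0],[0,-0.002,0,0],[0,-0.002,0,0],[0,-0.002,0,0],[0,-0.002,0,0],[0,0,0,0],[0,0,0,0]], gripper=0.535)

```text
time: 19.1
ee_pos: [0.5255, 0.341, 0.0403]
tcp_rot: [[-0.175, 0.001, -0.985], [0.985, 0.0, -0.175], [0.0, -1.0, -0.001]]
ft_force: [0.4, -0.2, -0.7]
finger_gap: 0.233
```

Run:
```python
from h import *
s=st(); print(s['moment']); b=grab_frame('side')
crop(b,170,100,270,185,7,'f3.png')
```

```text
t 19.1 ee [0.5255 0.341  0.0403] gap 0.233 F [ 0.4 -0.2 -0.7] q [ 0.438  0.52   1.548 -0.     1.072 -1.309]
[[-0.175, 0.001, -0.985], [0.985, 0.0, -0.175], [0.0, -1.0, -0.001]]
[ 0.01998035 -0.02325942  0.01946083]
```

View pics/f3.png

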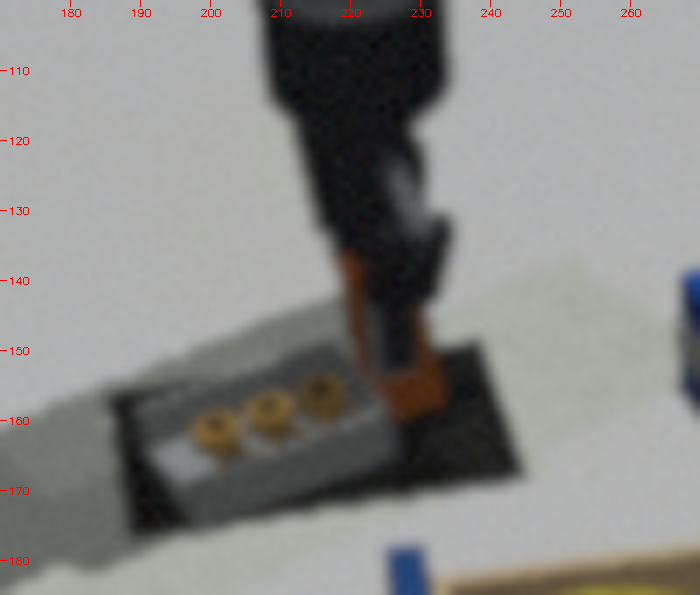

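send_rows(plan=[[0,0.002,0,0],[0,0.002,0,0],[0,0.002,0,0],[0,0.002,0,0],[0,0.002,0,0],[0,0.002,0,0],[0,0,0,0],[0,0,0,0]])

```text
time: 19.95
ee_pos: [0.5257, 0.341, 0.029]
tcp_rot: [[-0.175, 0.001, -0.984], [0.984, 0.0, -0.175], [-0.0, -1.0, -0.001]]
ft_force: [-0.5, -0.2, 5.2]
finger_gap: 0.234
```

send_rows(plan=[[0,0,0,0],[0,0,0,0],[0,0,0,0],[0,0,0,0]], gripper=1, force=80)

```text
time: 20.35
ee_pos: [0.5257, 0.341, 0.0291]
tcp_rot: [[-0.175, 0.001, -0.984], [0.984, 0.0, -0.175], [-0.0, -1.0, -0.001]]
ft_force: [-0.7, -1.5, 6.2]
finger_gap: 0.227
```

send_rows(plan=[[0,-0.003,0,0],[0,-0.006,0,0],[0,-0.01,0,0],[0,-0.015,0,0],[0,-0.015,0,0],[0,-0.015,0,0],[0,-0.015,0,0],[0,-0.015,0,0],[0,-0.01,0,0],[0,-0.006,0,0],[0,0,0,0],[0,0,0,0]])

```text
time: 21.55
ee_pos: [0.5247, 0.3407, 0.1373]
tcp_rot: [[-0.175, -0.001, -0.985], [0.985, -0.001, -0.175], [-0.0, -1.0, 0.001]]
ft_force: [-0.5, 0.8, -2.5]
finger_gap: 0.22
```

Run:
```python
from h import *
s=st(); print(s['moment']); b=grab_frame('side');a=grab_frame('top')
crop(b,160,70,280,190,6,'f4.png');crop(a,100,190,220,300,6,'f5.png')
```

```text
t 21.55 ee [0.5247 0.3407 0.1373] gap 0.22 F [-0.5  0.8 -2.5] q [ 0.438  0.399  1.497 -0.     1.247 -1.309]
[[-0.175, -0.001, -0.985], [0.985, -0.001, -0.175], [-0.0, -1.0, 0.001]]
[-0.02182408 -0.10444702 -0.00994357]
```

View pics/f4.png

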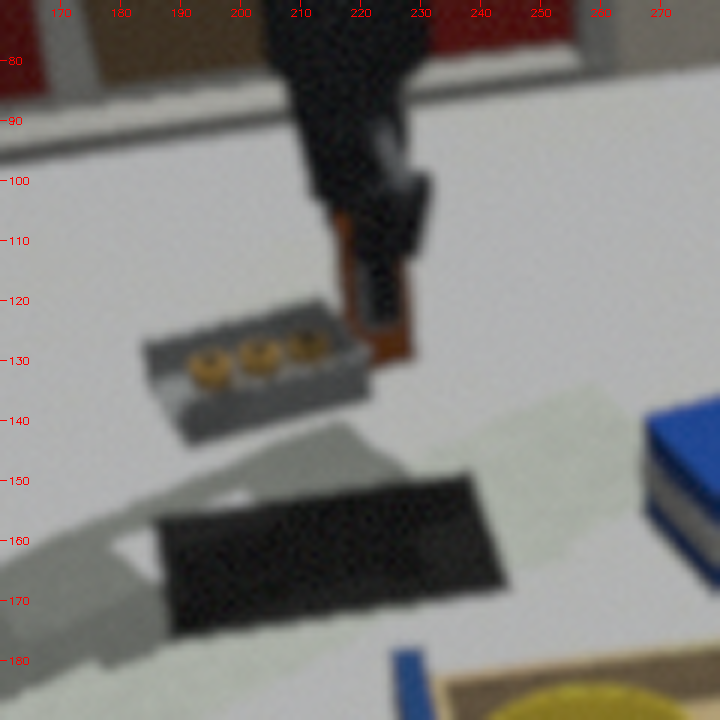

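View pics/f5.png

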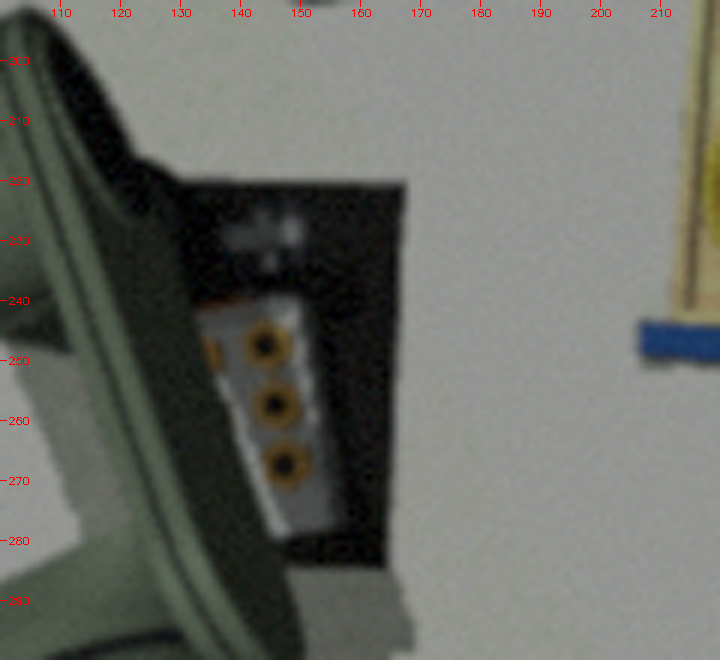

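send_rows(plan=[[0,0,0,1.0],[0,0,0,2.0],[0,0,0,3.0],[0,0,0,4.0],[0,0,0,5.0],[0,0,0,5.0],[0,0,0,5.0],[0,0,0,5.0],[0,0,0,5.0],[0,0,0,5.0],[0,0,0,5.0],[0,0,0,5.0],[0,0,0,5.0],[0,0,0,5.0],[0,0,0,5.0],[0,0,0,5.0],[0,0,0,5.0],[0,0,0,5.0],[0,0,0,5.0],[0,0,0,5.0]])

```text
time: 23.65
ee_pos: [0.5246, 0.3406, 0.1371]
tcp_rot: [[0.985, -0.001, -0.171], [0.171, -0.001, 0.985], [-0.002, -1.0, -0.001]]
ft_force: [-0.3, 1.1, -2.2]
finger_gap: 0.224
```

send_rows(plan=[[0,0,0,5.0],[0,0,0,4.0],[0,0,0,3.0],[0,0,0,2.0],[0,0,0,0.3],[0,0,0,0]])

```text
time: 24.25
ee_pos: [0.5248, 0.3407, 0.1374]
tcp_rot: [[0.997, -0.001, 0.073], [-0.073, -0.001, 0.997], [-0.001, -1.0, -0.001]]
ft_force: [-0.6, -0.2, -2.3]
finger_gap: 0.228
```

Run:
```python
from h import *
s=st(); print(s['moment']); b=grab_frame('side');a=grab_frame('top')
crop(b,120,70,280,190,5,'f6.png');
go([.5537,-.0201,.137],-4.2)
# better mat centre
M=[w('top',*q,.003) for q in[(127.2,220.2),(167.5,220.6),(164.5,284),(124.7,282.7)]];print(np.mean(M,0))
```

```text
t 24.25 ee [0.5248 0.3407 0.1374] gap 0.228 F [-0.6 -0.2 -2.3] q [ 0.438  0.399  1.497 -0.     1.247  0.511]
[[0.997, -0.001, 0.073], [-0.073, -0.001, 0.997], [-0.001, -1.0, -0.001]]
[-0.08297149  0.00801083  0.06532044]
rot 1 rows of 0.01
shift total [ 0.0551  0.0006 -0.3578] 13 rows of [0.0042, 0.0, -0.0275]
[0.49005655 0.3451676  0.003     ]
```

View pics/f6.png

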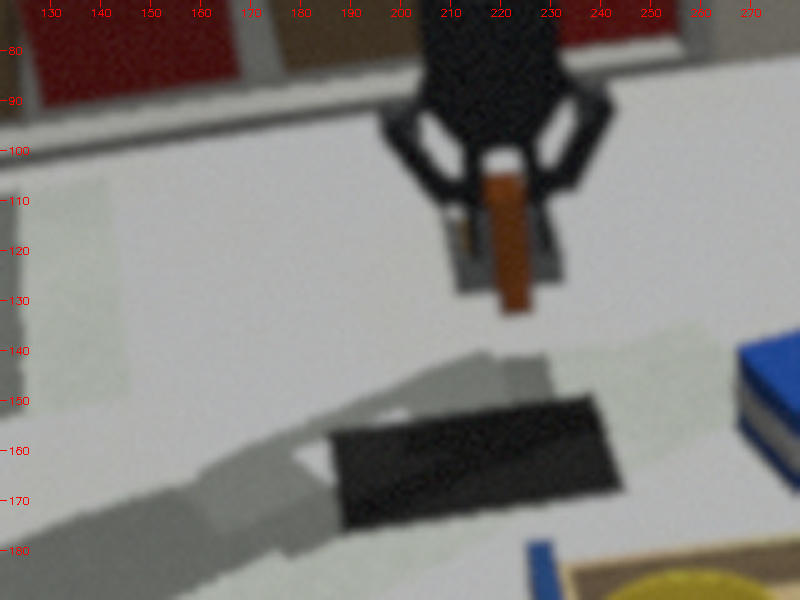

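send_rows(plan=[[0.001,0,-0.005,0],[0.002,0,-0.01,0],[0.003,0,-0.015,0],[0.003,0,-0.0205,0],[0.003,0,-0.0205,0],[0.003,0,-0.0205,0],[0.003,0,-0.0205,0],[0.003,0,-0.0205,0],[0.003,0,-0.0205,0],[0.003,0,-0.0205,0],[0.003,0,-0.0205,0],[0.003,0,-0.0205,0],[0.003,0,-0.0205,0],[0.003,0,-0.0205,0],[0.003,0,-0.0205,0],[0.003,0,-0.0205,0],[0.003,0,-0.0205,0],[0.003,0,-0.0205,0],[0.002,0,-0.013,0],[0.001,0,-0.007,0]])

```text
time: 26.35
ee_pos: [0.5526, -0.0215, 0.1381]
tcp_rot: [[0.997, 0.0, 0.075], [-0.075, -0.0, 0.997], [0.0, -1.0, -0.0]]
ft_force: [-0.4, -0.0, -2.3]
finger_gap: 0.225
```

send_rows(plan=[[0,0,0,0],[0,0.003,0,0],[0,0.006,0,0],[0,0.008,0,0],[0,0.008,0,0],[0,0.007,0,0],[0,0.005,0,0],[0,0.003,0,0],[0,0,0,0],[0,0,0,0]])

```text
time: 27.35
ee_pos: [0.553, -0.0197, 0.098]
tcp_rot: [[0.997, 0.0, 0.073], [-0.073, -0.0, 0.997], [0.0, -1.0, -0.0]]
ft_force: [-0.4, 0.1, -2.6]
finger_gap: 0.226
```

Run:
```python
from h import *
s=st(); print(s['moment']); b=grab_frame('side');a=grab_frame('top')
crop(b,200,110,350,260,5,'g1.png');crop(a,200,160,350,290,5,'g2.png')
go([.5537,-.0201,.086],-4.2)
```

```text
t 27.35 ee [ 0.553  -0.0197  0.098 ] gap 0.226 F [-0.4  0.1 -2.6] q [-0.192  0.308  1.714 -0.     1.12  -0.119]
[[0.997, 0.0, 0.073], [-0.073, -0.0, 0.997], [0.0, -1.0, -0.0]]
[-0.08958957  0.01140498 -0.05131737]
rot 1 rows of -0.01
shift total [ 0.0005  0.0124 -0.0003] 1 rows of [0.0005, 0.0124, -0.0003]
```

View pics/g1.png

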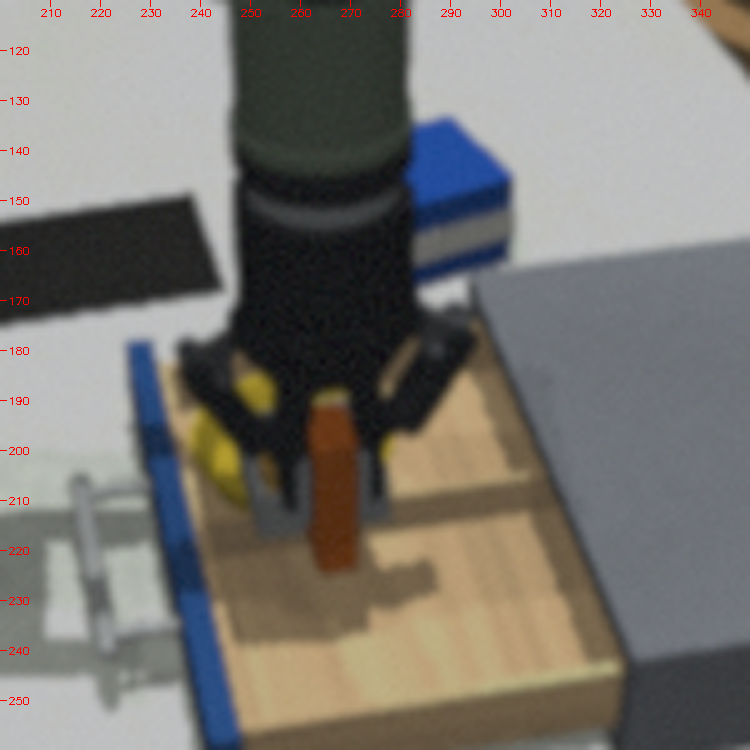

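View pics/g2.png

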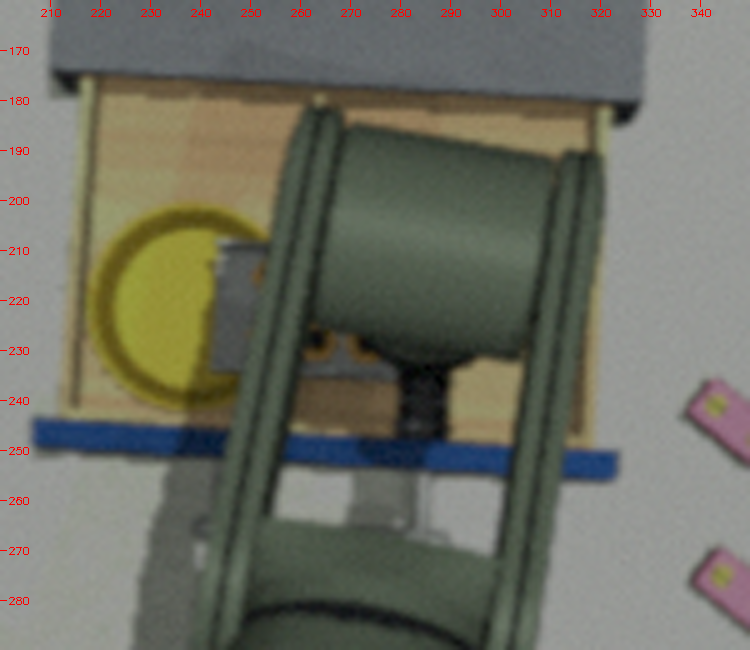

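send_rows(plan=[[0,0.004,0,0],[0,0.005,0,0],[0,0.005,0,0],[0,0.004,0,0],[0,0.003,0,0],[0,0.001,0,0],[0,0,0,0],[0,0,0,0]])

```text
time: 28.25
ee_pos: [0.553, -0.0196, 0.076]
tcp_rot: [[0.997, 0.0, 0.073], [-0.073, -0.0, 0.997], [0.0, -1.0, -0.0]]
ft_force: [0.2, -0.5, -2.5]
finger_gap: 0.222
```

send_rows(plan=[[0,0.001,0,0],[0,0.001,0,0],[0,0,0,0],[0,0,0,0]])

```text
time: 28.65
ee_pos: [0.5527, -0.0196, 0.0739]
tcp_rot: [[0.997, -0.0, 0.073], [-0.073, -0.0, 0.997], [-0.0, -1.0, -0.0]]
ft_force: [1.2, 0.3, -2.1]
finger_gap: 0.227
```

send_rows(plan=[[0,0,0,0],[0,0,0,0],[0,0,0,0],[0,0,0,0]], gripper=0.538, force=20)

```text
time: 29.05
ee_pos: [0.5528, -0.0196, 0.0739]
tcp_rot: [[0.997, 0.0, 0.073], [-0.073, 0.0, 0.997], [0.0, -1.0, 0.0]]
ft_force: [-0.4, -0.1, -2.0]
finger_gap: 0.231
```

Run:
```python
from h import *
s=st(); print(s['moment']); b=grab_frame('side');a=grab_frame('top')
crop(b,200,110,350,260,5,'g3.png');crop(a,200,160,350,290,5,'g4.png')
```

```text
t 29.05 ee [ 0.5528 -0.0196  0.0739] gap 0.231 F [-0.4 -0.1 -2. ] q [-0.192  0.342  1.727  0.     1.072 -0.119]
[[0.997, 0.0, 0.073], [-0.073, 0.0, 0.997], [0.0, -1.0, 0.0]]
[-0.06757391 -0.01519052  0.03002271]
```

View pics/g3.png

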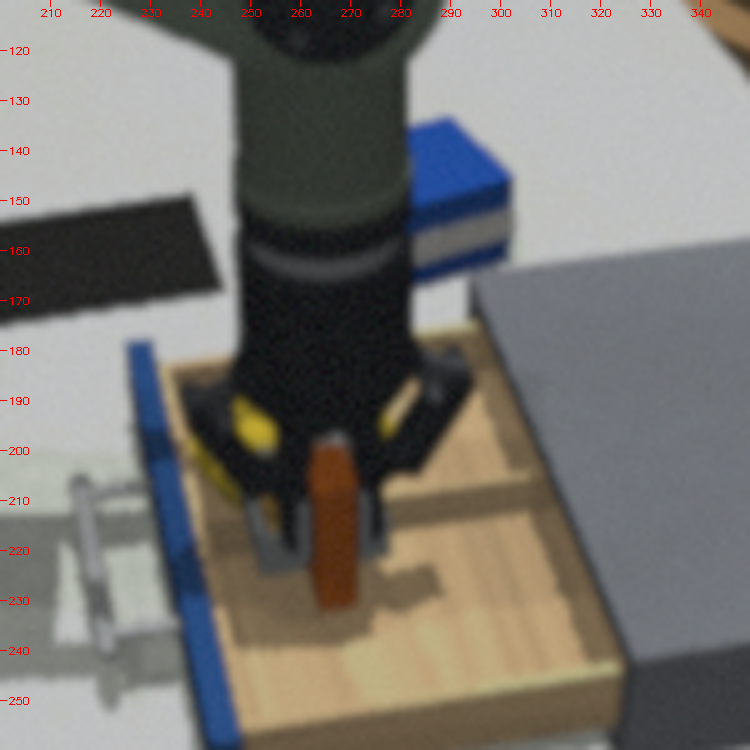

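send_rows(plan=[[0,0,0,0],[0,0,0,0],[0,0,0,0]], gripper=0.535)

```text
time: 29.45
ee_pos: [0.5527, -0.0196, 0.0739]
tcp_rot: [[0.997, -0.0, 0.073], [-0.073, -0.0, 0.997], [-0.0, -1.0, -0.0]]
ft_force: [0.1, -0.5, -2.1]
finger_gap: 0.233
```

send_rows(plan=[[0,-0.002,0.002,0],[0,-0.002,0.002,0],[0,-0.002,0.002,0],[0,-0.002,0.002,0],[0,0,0,0],[0,0,0,0]])

```text
time: 30.05
ee_pos: [0.5534, -0.0115, 0.082]
tcp_rot: [[0.997, 0.0, 0.073], [-0.073, -0.0, 0.997], [0.0, -1.0, -0.0]]
ft_force: [-0.8, 0.7, -2.7]
finger_gap: 0.229
```

Run:
```python
from h import *
s=st(); print(s['moment']); b=grab_frame('side');a=grab_frame('top')
crop(b,200,110,350,260,5,'g5.png');crop(a,200,160,350,290,5,'g6.png')
```

```text
t 30.05 ee [ 0.5534 -0.0115  0.082 ] gap 0.229 F [-0.8  0.7 -2.7] q [-0.177  0.331  1.722 -0.     1.088 -0.104]
[[0.997, 0.0, 0.073], [-0.073, -0.0, 0.997], [0.0, -1.0, -0.0]]
[-0.11656813 -0.01567281  0.02612961]
```

View pics/g5.png

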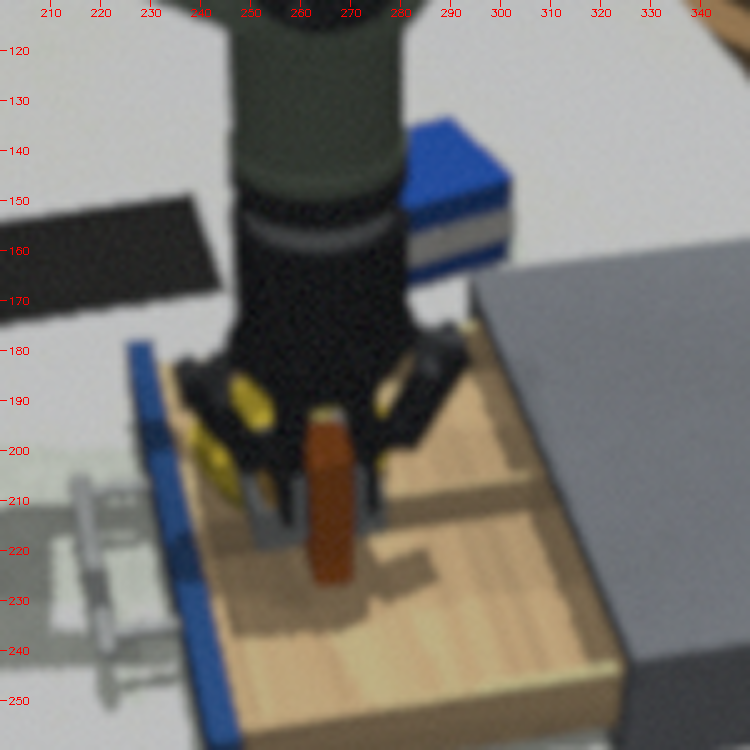

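View pics/g6.png

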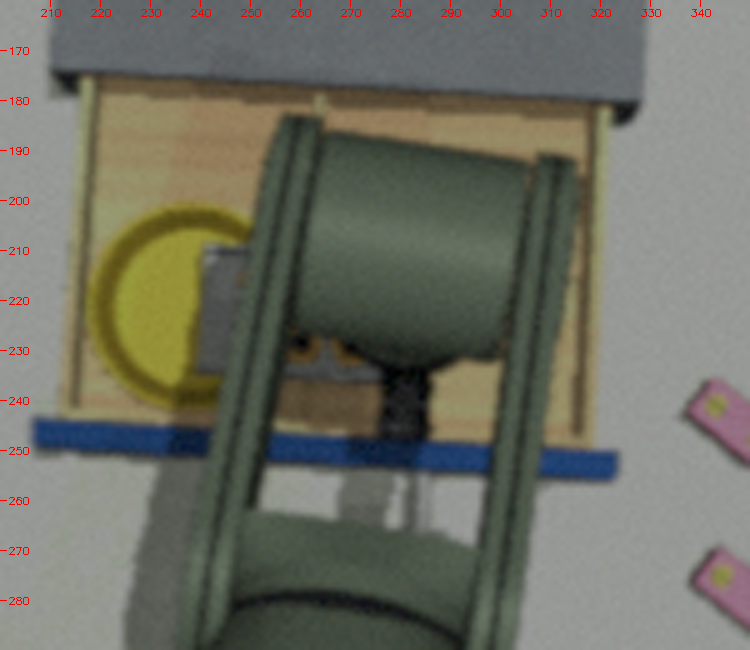

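send_rows(plan=[[0,0.002,-0.002,0],[0,0.002,-0.002,0],[0,0.002,-0.002,0],[0,0.002,-0.002,0],[0,0,0,0],[0,0,0,0]])

```text
time: 30.75
ee_pos: [0.5527, -0.0197, 0.0738]
tcp_rot: [[0.997, -0.0, 0.074], [-0.074, 0.0, 0.997], [-0.0, -1.0, 0.0]]
ft_force: [-0.1, 0.3, -1.9]
finger_gap: 0.232
```

send_rows(plan=[[0,0,0,0],[0,0,0,0],[0,0,0,0],[0,0,0,0]], gripper=0.532)

```text
time: 31.15
ee_pos: [0.5529, -0.0195, 0.0741]
tcp_rot: [[0.997, 0.0, 0.073], [-0.073, 0.0, 0.997], [0.0, -1.0, 0.0]]
ft_force: [-1.3, 1.3, -0.9]
finger_gap: 0.236
```

send_rows(plan=[[0,0,0,0],[0,0,0,0],[0,0,0,0],[0,0,0,0]], gripper=0.53)

```text
time: 31.55
ee_pos: [0.553, -0.0197, 0.0741]
tcp_rot: [[0.997, 0.001, 0.073], [-0.073, -0.0, 0.997], [0.001, -1.0, -0.0]]
ft_force: [0.7, 0.4, -0.7]
finger_gap: 0.234
```

send_rows(plan=[[0,0,0,0],[0,0,0,0],[0,-0.002,0.002,0],[0,-0.002,0.002,0],[0,-0.002,0.002,0],[0,-0.002,0.002,0],[0,0,0,0],[0,0,0,0]], gripper=0.532)

```text
time: 32.35
ee_pos: [0.5534, -0.0115, 0.082]
tcp_rot: [[0.997, 0.0, 0.073], [-0.073, -0.0, 0.997], [0.0, -1.0, -0.0]]
ft_force: [0.4, -0.3, -0.3]
finger_gap: 0.23
```

Run:
```python
from h import *
s=st(); print(s['moment']); b=grab_frame('side');a=grab_frame('top')
crop(b,220,160,310,240,8,'g7.png');crop(a,200,190,300,260,7,'g8.png')
```

```text
t 32.35 ee [ 0.5534 -0.0115  0.082 ] gap 0.23 F [ 0.4 -0.3 -0.3] q [-0.177  0.331  1.722  0.     1.088 -0.104]
[[0.997, 0.0, 0.073], [-0.073, -0.0, 0.997], [0.0, -1.0, -0.0]]
[-0.02287651  0.05997186  0.01152349]
```

View pics/g7.png

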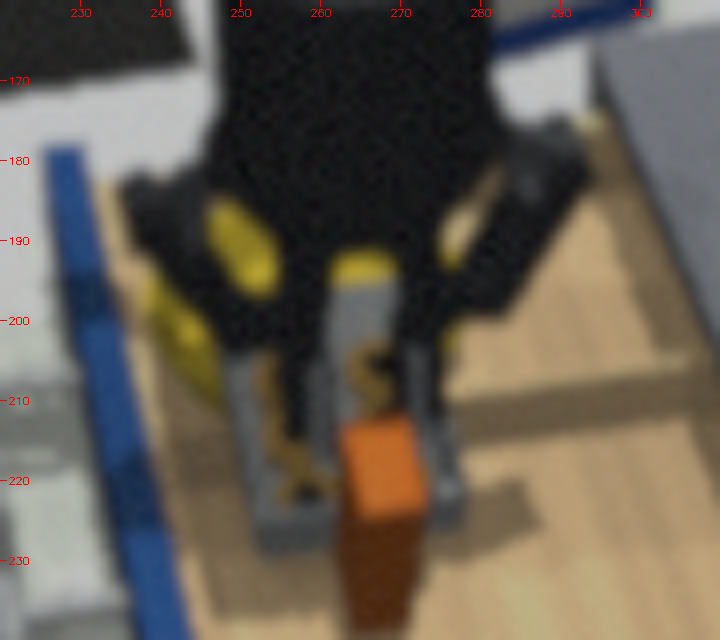

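View pics/g8.png

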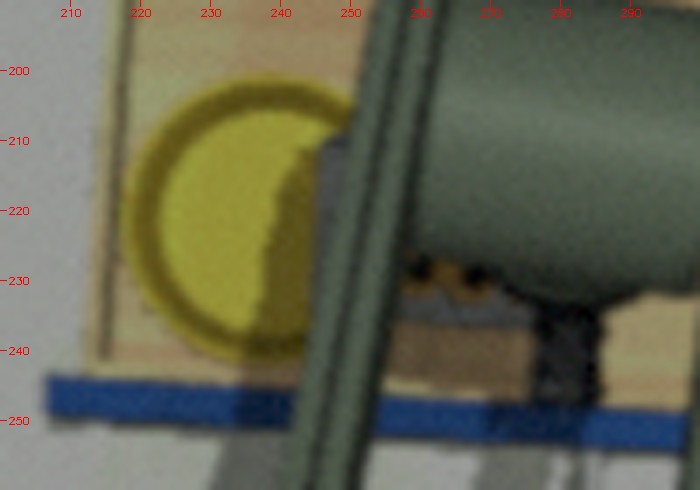

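The pan tipped backwards over the divider: its rear now rests in the bay and the nuts are still inside. I'll back the fingers off, look again and regrasp.

send_rows(plan=[[0,-0.005,0.002,0],[0,-0.01,0.002,0],[0,-0.02,0,0],[0,-0.025,0,0],[0,-0.025,0,0],[0,-0.02,0,0],[0,0,0,0]])

```text
time: 33.15
ee_pos: [0.5566, -0.008, 0.1916]
tcp_rot: [[0.997, 0.009, 0.073], [-0.073, -0.001, 0.997], [0.009, -1.0, -0.001]]
ft_force: [1.1, 0.2, 0.8]
finger_gap: 0.235
```

Run:
```python
from h import *
s=st(); print(s['moment']); b=grab_frame('side');a=grab_frame('top')
crop(b,210,150,310,250,7,'h1.png');crop(a,200,180,320,260,6,'h2.png')
```

```text
t 33.15 ee [ 0.5566 -0.008   0.1916] gap 0.235 F [1.1 0.2 0.8] q [-0.17   0.198  1.637  0.     1.298 -0.097]
[[0.997, 0.009, 0.073], [-0.073, -0.001, 0.997], [0.009, -1.0, -0.001]]
[-0.02922544 -0.01457382 -0.00841571]
```

View pics/h1.png

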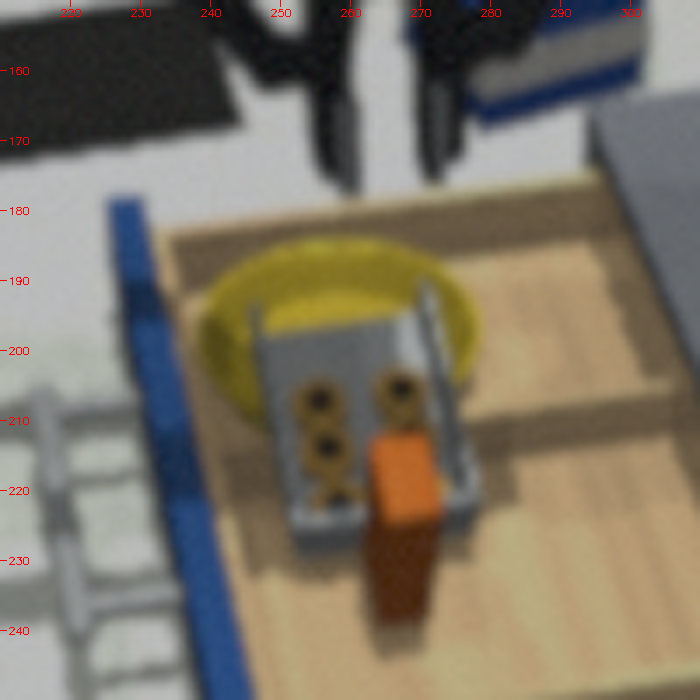

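View pics/h2.png

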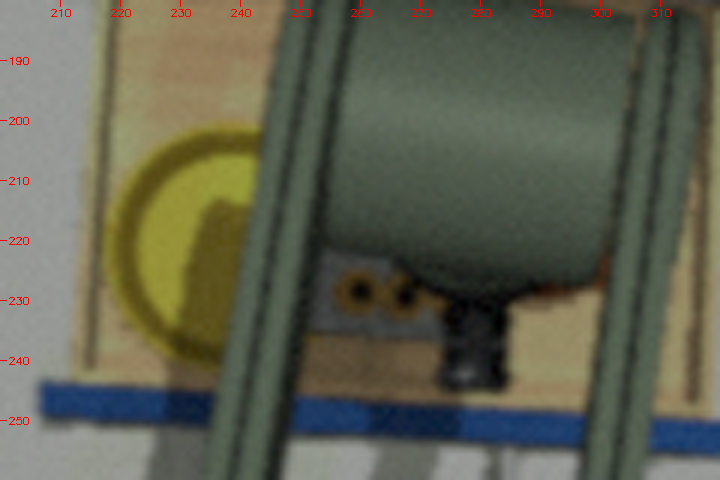

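```bash
cat >> h.py <<'E'
from scipy.optimize import least_squares
def scoopT(p):
    x,y,z,yaw,th=p  # th: spout-down tilt
    c,s=np.cos(yaw),np.sin(yaw); Rz=np.array([[c,-s,0],[s,c,0],[0,0,1]])
    # spout (-x) goes down: x axis goes up: rotate about -y... 
    ct,sn=np.cos(th),np.sin(th); Ry=np.array([[ct,0,-sn],[0,1,0],[sn,0,ct]])
    return Rz@Ry, np.array([x,y,z])
def fit(n,pts,uv,p0):
    pts=np.array(pts,float)/1000; uv=np.array(uv,float)
    f=lambda p:(px(n,(scoopT(p)[0]@pts.T).T+scoopT(p)[1])-uv).ravel()
    r=least_squares(f,p0,loss='soft_l1'); return r.x, f(r.x).reshape(-1,2)
E
python3 - <<'E'
from h import *
pts=[(30,-10,78),(30,10,78),(62,-10,78),(62,10,78),(62,-10,0),(62,10,0)]
uv=[(263,213),(271,211.5),(265.5,225),(272.5,223),(263.5,238.5),(270.5,238)]
p,r=fit('side',pts,uv,[.555,.02,.03,np.radians(-94.3),-.25]); print(p[:3].round(4),np.degrees(p[3:]).round(1));print(r.round(1).tolist())
R,t=scoopT(p)
for q in[(-62,0,3),(62,0,0),(46,0,78),(46,0,45),(30,0,0)]: print(q,(R@(np.array(q)/1000)+t).round(4))
print(px('side',[(R@(np.array(q)/1000)+t) for q in[(-62,-32,3),(-62,32,3),(30,-32,0),(30,32,0),(30,32,25),(30,-32,25),(-62,32,25)]]).round(1).tolist())
E
```

```text
[ 0.5694  0.076  -0.0068] [-94.7 -19.4]
[[-0.5, -0.0], [-0.4, 0.3], [-0.5, -0.5], [0.7, 0.3], [0.1, 0.2], [0.8, -0.5]]
(-62, 0, 3) [0.5741 0.1333 0.0166]
(62, 0, 0) [ 0.5646  0.0177 -0.0273]
(46, 0, 78) [0.5638 0.007  0.0515]
(46, 0, 45) [0.5647 0.0179 0.0204]
(30, 0, 0) [ 0.5671  0.0478 -0.0167]
[[247.1, 198.1], [270.5, 194.9], [252.9, 228.9], [277.2, 225.3], [277.9, 220.8], [253.1, 224.4], [271.0, 190.6]]
```

Run:
```python
from h import *
pts=np.array([(30,-10,78),(30,10,78),(62,-10,78),(62,10,78),(62,-10,0),(62,10,0),(-62,-32,3),(-62,32,3),(30,-32,0),(30,32,0)])/1000
uv=np.array([(263,213),(271,211.5),(265.5,225),(272.5,223),(263.5,238.5),(270.5,238),(247.3,198),(270.,195),(253,228.8),(276.7,225)])
def full(q): return [q[0],q[1],.022-.062*np.sin(q[3]),q[2],q[3]]
def f(q):
    R,t=scoopT(full(q)); return (px('side',(R@pts.T).T+t)-uv).ravel()
r=least_squares(f,[.555,.02,np.radians(-94.3),-.25],loss='soft_l1');p=full(r.x)
print(np.round(p[:3],4),np.degrees(p[3:]).round(1));print(f(r.x).reshape(-1,2).round(1).tolist())
R,t=scoopT(p)
for q in[(-62,0,3),(62,0,0),(46,0,78),(46,0,45),(46,0,55),(30,0,0)]: print(q,(R@(np.array(q)/1000)+t).round(4))
```

```text
[0.5557 0.0249 0.042 ] [-94.5 -18.8]
[[-0.8, -0.8], [-0.1, -0.6], [-0.6, -0.5], [1.2, 0.2], [-0.1, 1.5], [1.2, 0.7], [-1.6, -1.1], [0.7, -1.6], [-1.0, 0.8], [1.3, 0.7]]
(-62, 0, 3) [0.5603 0.0824 0.0648]
(62, 0, 0) [ 0.5511 -0.0336  0.022 ]
(46, 0, 78) [ 0.5503 -0.0436  0.101 ]
(46, 0, 45) [ 0.5511 -0.033   0.0698]
(46, 0, 55) [ 0.5509 -0.0362  0.0792]
(30, 0, 0) [ 0.5535 -0.0034  0.0323]
```

Run:
```python
from h import *
go([.5511,-.033,.13],-4.3); go([.5511,-.033,.051],-4.3)
```

```text
rot 1 rows of 0.1
shift total [-0.0008  0.0574 -0.0256] 3 rows of [-0.0003, 0.0191, -0.0085]
rot 1 rows of 0.1
shift total [-0.0008  0.1364 -0.0256] 5 rows of [-0.0002, 0.0273, -0.0051]
```

send_rows(plan=[[0,0,-0.0128,0],[0,0,-0.0128,0],[-0.0008,0.02,0,0],[0,0.02,0,0],[0,0.018,0,0],[0,0,0,0],[0,0,0,0]], gripper=0.06)

```text
time: 33.95
ee_pos: [0.5503, -0.0338, 0.128]
tcp_rot: [[0.997, -0.002, 0.074], [-0.074, 0.0, 0.997], [-0.002, -1.0, 0.0]]
ft_force: [0.3, 0.5, 0.7]
finger_gap: 0.468
```

Run:
```python
from h import *
st();b=grab_frame('side')
crop(b,210,110,310,250,5,'h3.png')
go([.5511,-.033,.051],-4.3)
```

```text
t 33.95 ee [ 0.5503 -0.0338  0.128 ] gap 0.468 F [0.3 0.5 0.7] q [-0.218  0.266  1.697 -0.     1.181 -0.144]
[[0.997, -0.002, 0.074], [-0.074, 0.0, 0.997], [-0.002, -1.0, 0.0]]
rot 1 rows of 0.06
shift total [-0.0002  0.0781  0.0008] 3 rows of [-0.0001, 0.026, 0.0003]
```

View pics/h3.png

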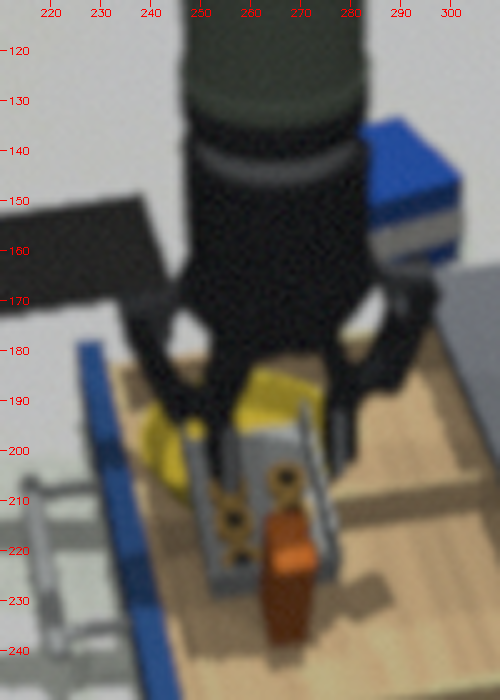

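send_rows(plan=[[0,0.02,0,0],[0,0.02,0,0],[0,0.018,0.0005,0],[0,0.013,0,0],[0,0.006,0,0],[0,0,0,0],[0,0,0,0]])

```text
time: 34.7
ee_pos: [0.5519, -0.0329, 0.0528]
tcp_rot: [[0.997, 0.002, 0.073], [-0.073, -0.0, 0.997], [0.002, -1.0, -0.0]]
ft_force: [-0.9, -0.5, 0.8]
finger_gap: 0.468
```

send_rows(plan=[[0,0,0,0],[0,0,0,0],[0,0,0,0],[0,0,0,0],[0,0,0,0]], gripper=0.5, force=20)

```text
time: 35.2
ee_pos: [0.5511, -0.0326, 0.052]
tcp_rot: [[0.997, 0.0, 0.073], [-0.073, -0.0, 0.997], [0.0, -1.0, -0.0]]
ft_force: [-0.1, -1.0, 0.0]
finger_gap: 0.25
```

send_rows(plan=[[0,0,0,0],[0,0,0,0],[0,0,0,0]], gripper=0.535)

```text
time: 35.5
ee_pos: [0.5512, -0.0327, 0.052]
tcp_rot: [[0.997, 0.0, 0.073], [-0.073, -0.0, 0.997], [0.0, -1.0, -0.0]]
ft_force: [-0.1, -1.0, 1.3]
finger_gap: 0.236
```

Run:
```python
from h import *
s=st();print(s['moment']);b=grab_frame('side')
crop(b,210,150,310,250,7,'h4.png')
```

```text
t 35.5 ee [ 0.5512 -0.0327  0.052 ] gap 0.236 F [-0.1 -1.   1.3] q [-0.216  0.373  1.74  -0.     1.028 -0.143]
[[0.997, 0.0, 0.073], [-0.073, -0.0, 0.997], [0.0, -1.0, -0.0]]
[-0.09470037 -0.05371015 -0.03564277]
```

View pics/h4.png

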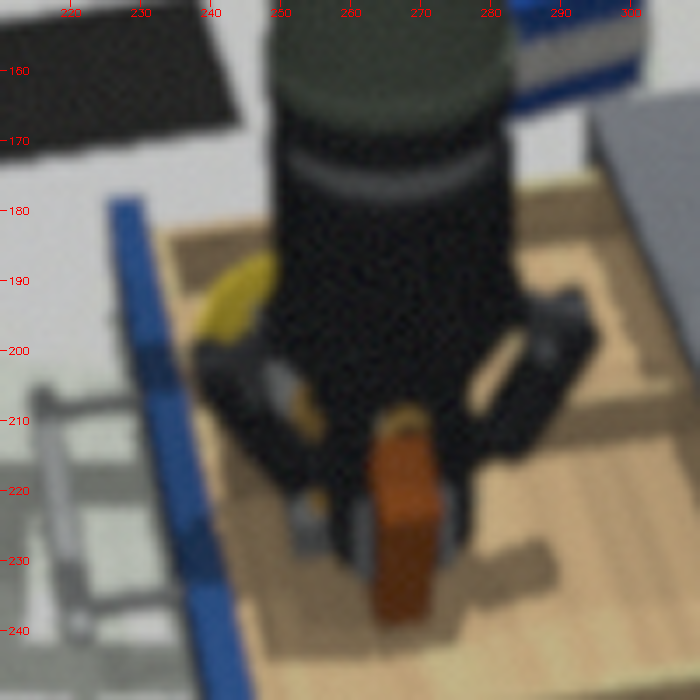

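send_rows(plan=[[0,-0.002,0.0007,0],[0,-0.002,0.0007,0],[0,-0.002,0.0007,0],[0,0,0,0],[0,0,0,0]], gripper=0.536)

```text
time: 36.05
ee_pos: [0.5509, -0.0303, 0.0579]
tcp_rot: [[0.997, -0.0, 0.073], [-0.073, 0.0, 0.997], [-0.0, -1.0, 0.0]]
ft_force: [-0.2, 0.5, -1.2]
finger_gap: 0.231
```

Run:
```python
from h import *
s=st();print(s['moment']);b=grab_frame('side')
crop(b,220,180,300,250,7,'h5.png')
```

```text
t 36.05 ee [ 0.5509 -0.0303  0.0579] gap 0.231 F [-0.2  0.5 -1.2] q [-0.212  0.364  1.738  0.     1.041 -0.139]
[[0.997, -0.0, 0.073], [-0.073, 0.0, 0.997], [-0.0, -1.0, 0.0]]
[0.06075244 0.06328977 0.06568727]
```

View pics/h5.png

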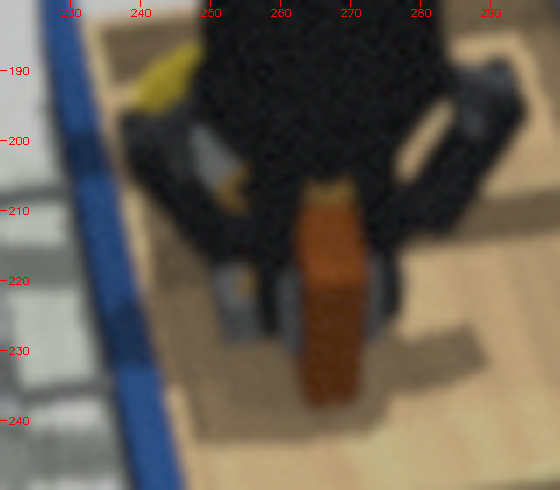

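```bash
cat >> h.py <<'E'
def tiltfit(uv_ft,uv_rt,uv_rb,yaw=-94.5,ee=None):
    """centres of: front top edge, rear top edge, rear bottom edge of grip (side cam) -> tilt, pad pos in scoop (x,z mm)"""
    ee=np.array(status.state()['ee_pos'] if ee is None else ee); G=ee+[0,0,.0187]
    pts=np.array([(30,0,78),(62,0,78),(62,0,0)])/1000; uv=np.array([uv_ft,uv_rt,uv_rb],float)
    def f(q):
        R,t=scoopT([0,0,0,np.radians(yaw),q[0]])
        P=(R@(pts-[q[1],0,q[2]]).T).T+G
        return ((px('side',P)-uv)[:,1])
    r=least_squares(f,[0,.046,.045]); q=r.x
    R,_=scoopT([0,0,0,np.radians(yaw),q[0]])
    lip=R@(np.array([-.062,0,.003])-[q[1],0,q[2]])+G; rear=R@(np.array([.062,0,0])-[q[1],0,q[2]])+G
    print('tilt',np.degrees(q[0]).round(1),'pad x,z mm',(q[1:]*1000).round(1),'lip',lip.round(4),'rearbottom',rear.round(4))
E
python3 - <<'E'
from h import *
tiltfit((267,212.5),(269,224),(267,238.7),ee=[.5512,-.0327,.052])
tiltfit((265.7,209.7),(267.5,219.5),(266.5,237.5))
E
```

```text
tilt -18.4 pad x,z mm [ 76.6 103.4] lip [0.564  0.1301 0.0193] rearbottom [ 0.5549  0.0137 -0.0228]
tilt -9.9 pad x,z mm [118.  141.1] lip [ 0.5667  0.17   -0.0287] rearbottom [ 0.5572  0.0487 -0.0529]
```

```bash
sed -i 's/r=least_squares(f,\[0,.046,.045\]); q=r.x/r=least_squares(lambda q:np.append(f(q),(q[1]-.046)*2000),[0,.046,.045]); q=r.x/' h.py
python3 - <<'E'
from h import *
tiltfit((267,212.5),(269,224),(267,238.7),ee=[.5512,-.0327,.052])
tiltfit((265.7,209.7),(267.5,219.5),(266.5,237.5))
E
```

```text
tilt -20.8 pad x,z mm [46.  47.1] lip [0.5604 0.0836 0.0679] rearbottom [ 0.5513 -0.0309  0.021 ]
tilt -15.2 pad x,z mm [46.  47.1] lip [0.56   0.0851 0.0624] rearbottom [ 0.5507 -0.0334  0.0269]
```

send_rows(plan=[[0,-0.002,0.001,0],[0,-0.002,0.001,0],[0,-0.002,0.001,0],[0,-0.002,0.001,0],[0,-0.002,0.0012,0],[0,-0.002,0.0012,0],[0,0,0,0],[0,0,0,0]])

```text
time: 36.9
ee_pos: [0.5519, -0.024, 0.0703]
tcp_rot: [[0.997, 0.001, 0.073], [-0.073, 0.0, 0.997], [0.001, -1.0, 0.0]]
ft_force: [-0.0, 0.5, -0.0]
finger_gap: 0.236
```

Run:
```python
from h import *
s=st();print(s['moment']);b=grab_frame('side')
crop(b,220,180,300,250,7,'h6.png')
```

```text
t 36.9 ee [ 0.5519 -0.024   0.0703] gap 0.236 F [-0.   0.5 -0. ] q [-0.2    0.346  1.731  0.     1.064 -0.127]
[[0.997, 0.001, 0.073], [-0.073, 0.0, 0.997], [0.001, -1.0, 0.0]]
[0.13348135 0.07550659 0.00459192]
```

View pics/h6.png

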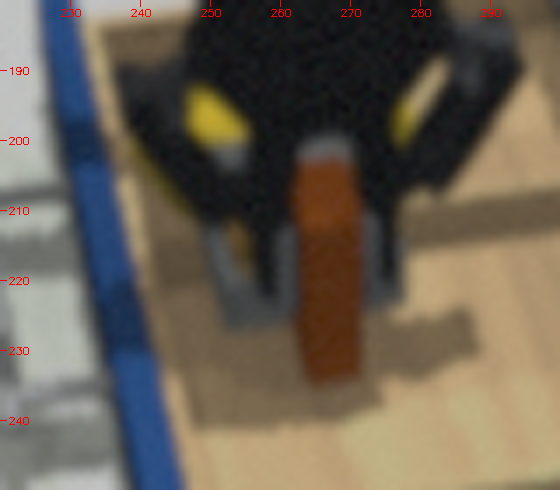

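Run:
```python
from h import *
tiltfit((266.5,203),(266.3,212.5),(266.7,234))
```

```text
tilt -8.2 pad x,z mm [46.  48.8] lip [0.5608 0.089  0.059 ] rearbottom [ 0.5512 -0.0329  0.0383]
```

send_rows(plan=[[0,-0.002,0.0012,0],[0,-0.002,0.0013,0],[0,-0.002,0.0014,0],[0,-0.002,0.0015,0],[0,0,0,0],[0,0,0,0]], gripper=0.5375)

```text
time: 37.55
ee_pos: [0.552, -0.0187, 0.0779]
tcp_rot: [[0.997, 0.0, 0.073], [-0.073, -0.0, 0.997], [0.0, -1.0, -0.0]]
ft_force: [-0.2, -0.1, -2.0]
finger_gap: 0.233
```

Run:
```python
from h import *
s=st();print(s['moment']);b=grab_frame('side')
crop(b,220,180,300,250,7,'h7.png')
```

```text
t 37.55 ee [ 0.552  -0.0187  0.0779] gap 0.233 F [-0.2 -0.1 -2. ] q [-0.191  0.334  1.727 -0.     1.08  -0.117]
[[0.997, 0.0, 0.073], [-0.073, -0.0, 0.997], [0.0, -1.0, -0.0]]
[-0.06955967  0.04579532  0.02181955]
```

View pics/h7.png

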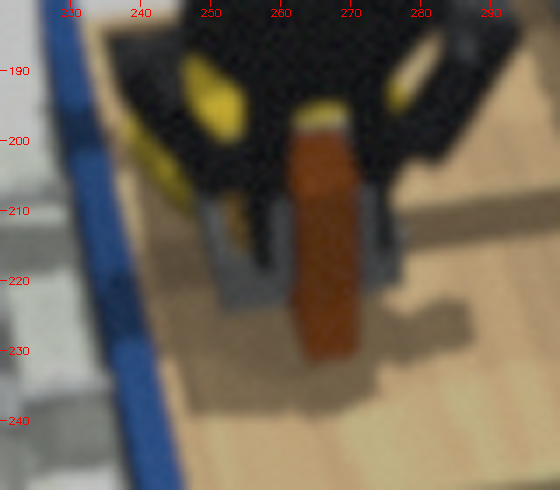

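Run:
```python
from h import *
tiltfit((266,198.8),(265.7,208),(266.5,231.3))
```

```text
tilt -4.5 pad x,z mm [46.  49.9] lip [0.5607 0.0923 0.0582] rearbottom [ 0.551  -0.0307  0.0455]
```

send_rows(plan=[[0,-0.002,0.0015,0],[0,-0.002,0.0015,0],[0,-0.002,0.0016,0],[0,-0.002,0.0017,0],[0,0,0,0],[0,0,0,0]])

```text
time: 38.2
ee_pos: [0.5526, -0.0124, 0.086]
tcp_rot: [[0.997, 0.0, 0.073], [-0.073, -0.0, 0.997], [0.0, -1.0, -0.0]]
ft_force: [0.3, 0.6, -2.7]
finger_gap: 0.233
```

Run:
```python
from h import *
s=st();print(s['moment']);b=grab_frame('side')
crop(b,220,170,300,240,7,'h8.png')
```

```text
t 38.2 ee [ 0.5526 -0.0124  0.086 ] gap 0.233 F [ 0.3  0.6 -2.7] q [-0.179  0.323  1.722 -0.     1.096 -0.106]
[[0.997, 0.0, 0.073], [-0.073, -0.0, 0.997], [0.0, -1.0, -0.0]]
[-0.10857017 -0.04477411  0.0716618 ]
```

View pics/h8.png

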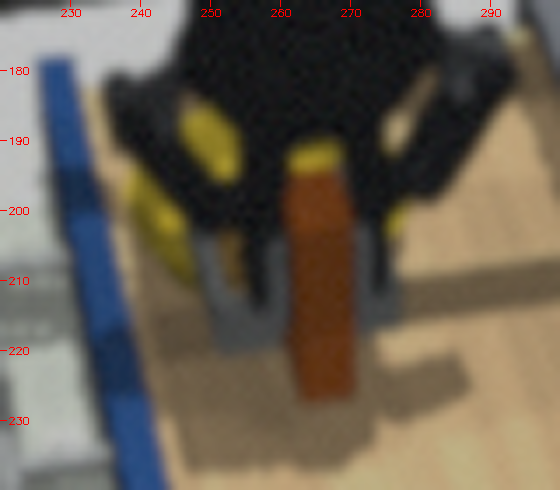

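send_rows(plan=[[0,0.002,0,0],[0,0.003,0,0],[0,0,0,0],[0,0,0,0]], gripper=0.5365)

```text
time: 38.65
ee_pos: [0.5522, -0.0125, 0.0805]
tcp_rot: [[0.997, -0.001, 0.073], [-0.073, 0.0, 0.997], [-0.001, -1.0, 0.0]]
ft_force: [0.1, 1.0, -2.8]
finger_gap: 0.232
```

send_rows(plan=[[0,0,0,0],[0,0,0,0],[0,0,0,0]], gripper=0.5355)

```text
time: 38.95
ee_pos: [0.5526, -0.0125, 0.081]
tcp_rot: [[0.997, 0.0, 0.073], [-0.073, -0.0, 0.997], [0.0, -1.0, -0.0]]
ft_force: [-0.2, 0.4, -2.5]
finger_gap: 0.234
```

Run:
```python
from h import *
s=st();print(s['moment'])
```

```text
t 38.95 ee [ 0.5526 -0.0125  0.081 ] gap 0.234 F [-0.2  0.4 -2.5] q [-0.179  0.331  1.725 -0.     1.086 -0.106]
[[0.997, 0.0, 0.073], [-0.073, -0.0, 0.997], [0.0, -1.0, -0.0]]
[-0.09108704  0.03415354  0.03352581]
```

send_rows(plan=[[0,0,0,0],[0,0,0,0],[0,0,0,0]], gripper=0.5345)

```text
time: 39.25
ee_pos: [0.5525, -0.0125, 0.0809]
tcp_rot: [[0.997, 0.0, 0.073], [-0.073, -0.0, 0.997], [0.0, -1.0, -0.0]]
ft_force: [0.6, 0.2, -3.0]
finger_gap: 0.235
```

Run:
```python
from h import *
s=st();print(s['moment'])
```

```text
t 39.25 ee [ 0.5525 -0.0125  0.0809] gap 0.235 F [ 0.6  0.2 -3. ] q [-0.179  0.331  1.725 -0.     1.086 -0.106]
[[0.997, 0.0, 0.073], [-0.073, -0.0, 0.997], [0.0, -1.0, -0.0]]
[-0.09952339 -0.00283755  0.01846555]
```

send_rows(plan=[[0,0,0,0],[0,0,0,0],[0,0,0,0]], gripper=0.5335)

```text
time: 39.55
ee_pos: [0.5525, -0.0124, 0.081]
tcp_rot: [[0.997, 0.0, 0.073], [-0.073, 0.0, 0.997], [0.0, -1.0, 0.0]]
ft_force: [-0.7, 0.2, -2.2]
finger_gap: 0.237
```

Run:
```python
from h import *
s=st();print(s['moment'])
b=grab_frame('side')
crop(b,220,170,300,240,7,'h9.png')
```

```text
t 39.55 ee [ 0.5525 -0.0124  0.081 ] gap 0.237 F [-0.7  0.2 -2.2] q [-0.179  0.331  1.725  0.     1.086 -0.106]
[[0.997, 0.0, 0.073], [-0.073, 0.0, 0.997], [0.0, -1.0, 0.0]]
[ 0.03691168  0.03857643 -0.01519884]
```

View pics/h9.png

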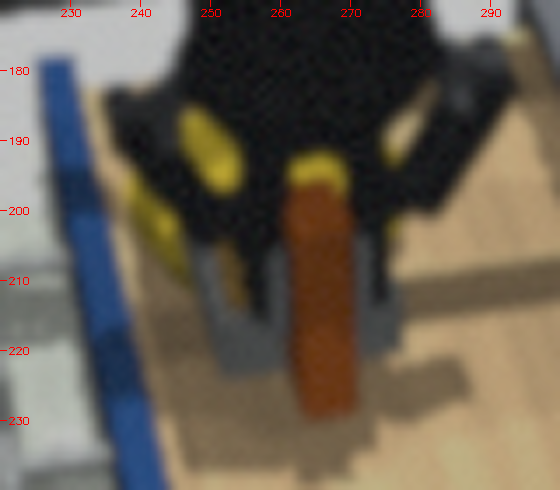

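Run:
```python
from h import *
tiltfit((265.3,196.5),(265.2,205),(266.5,229.5))
tiltfit((265.3,196.5),(265.2,203.5),(266.5,229.5))
```

```text
tilt -1.7 pad x,z mm [46.  51.7] lip [0.5611 0.0967 0.0542] rearbottom [ 0.5514 -0.0268  0.0475]
tilt 2.2 pad x,z mm [46.  50.6] lip [0.5609 0.0934 0.048 ] rearbottom [ 0.5511 -0.0302  0.0497]
```

send_rows(plan=[[0,-0.002,0.0021,0],[0,-0.002,0.0022,0],[0,-0.002,0.0023,0],[0,-0.002,0.0024,0],[0,0,0,0],[0,0,0,0]], gripper=0.534)

```text
time: 40.2
ee_pos: [0.5534, -0.0032, 0.0891]
tcp_rot: [[0.997, 0.001, 0.073], [-0.073, 0.0, 0.997], [0.001, -1.0, 0.0]]
ft_force: [0.4, 0.3, -0.6]
finger_gap: 0.231
```

Run:
```python
from h import *
s=st();print(s['moment'])
b=grab_frame('side');a=grab_frame('top')
crop(b,220,170,300,240,7,'i1.png');crop(a,200,180,320,260,6,'i1t.png')
```

```text
t 40.2 ee [ 0.5534 -0.0032  0.0891] gap 0.231 F [ 0.4  0.3 -0.6] q [-1.620e-01  3.200e-01  1.719e+00  1.000e-03  1.102e+00 -8.900e-02]
[[0.997, 0.001, 0.073], [-0.073, 0.0, 0.997], [0.001, -1.0, 0.0]]
[ 0.10685291 -0.10506065 -0.03772682]
```

View pics/i1.png

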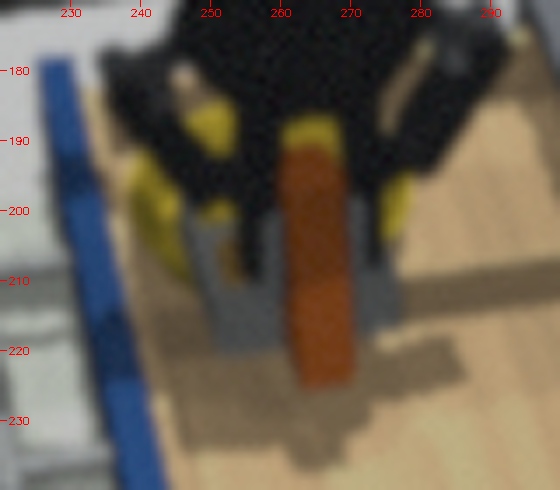

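View pics/i1t.png

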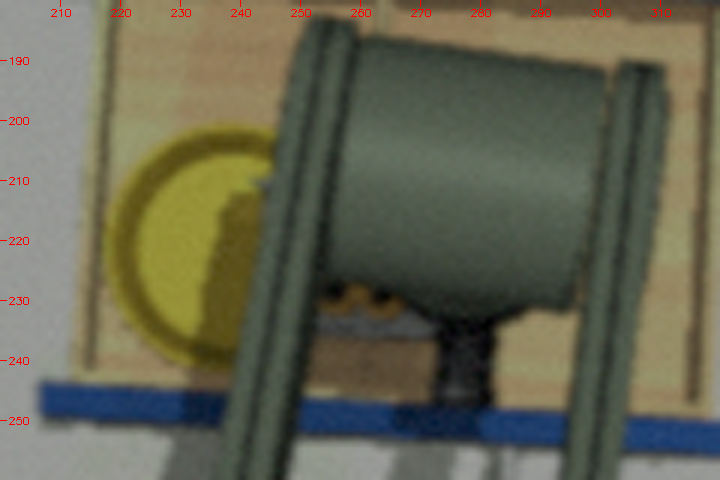

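```bash
cat >> h.py <<'E'
def tf2(rows,yaw=-94.5,ee=None):
    """rows: dict pt->row in side cam"""
    ee=np.array(status.state()['ee_pos'] if ee is None else ee); G=ee+[0,0,.0187]
    pts=np.array(list(rows.keys()),float)/1000; v=np.array(list(rows.values()))
    def P(q,pts):
        R,t=scoopT([0,0,0,np.radians(yaw),q[0]]); return (R@(pts-[q[1],0,q[2]]).T).T+G
    r=least_squares(lambda q:np.append(px('side',P(q,pts))[:,1]-v,(q[1]-.046)*300),[0,.046,.045]); q=r.x
    o=P(q,np.array([(-.062,0,.003),(.062,0,0)]))
    print('tilt',np.degrees(q[0]).round(1),'pad',(q[1:]*1000).round(1),'lip',o[0].round(4),'rear',o[1].round(4),'res',r.fun.round(2))
E
python3 - <<'E'
from h import *
tf2({(30,0,78):191,(62,0,0):225,(30,-32,0):220.5})
tf2({(30,0,78):191,(62,0,78):197.5,(62,0,0):225,(30,-32,0):220.5})
tf2({(30,0,78):196.5,(62,0,0):229.5,(30,-32,0):223.7},ee=[.5525,-.0124,.081])
tf2({(30,0,78):203,(62,0,78):212.5,(62,0,0):234,(30,-32,0):227},ee=[.5519,-.024,.0703])
E
```

```text
tilt 7.3 pad [46.3 51.6] lip [0.5613 0.0976 0.0458] rear [ 0.5516 -0.0254  0.0586] res [-0.5   0.9  -0.36  0.08]
tilt 7.9 pad [46.3 51.3] lip [0.5613 0.0971 0.0451] rear [ 0.5516 -0.0258  0.0591] res [-0.6   0.06  0.87 -0.3   0.09]
tilt 0.4 pad [46.2 52.6] lip [0.561  0.0952 0.0494] rear [ 0.5512 -0.0285  0.0472] res [-0.33  0.82 -0.45  0.07]
tilt -6.5 pad [46.3 50. ] lip [0.5608 0.0886 0.0546] rear [ 0.5511 -0.0339  0.0375] res [-0.58  0.25  0.81 -0.43  0.09]
```

send_rows(plan=[[0,-0.002,0.0025,0],[0,-0.002,0.0026,0],[0,-0.002,0.0027,0],[0,-0.002,0.0028,0],[0,0,0,0],[0,0,0,0]], gripper=0.5345)

```text
time: 40.9
ee_pos: [0.554, 0.0072, 0.097]
tcp_rot: [[0.997, 0.0, 0.073], [-0.073, 0.0, 0.997], [0.0, -1.0, 0.0]]
ft_force: [-0.3, -0.3, -1.9]
finger_gap: 0.233
```

Run:
```python
from h import *
s=st();print(s['moment'])
b=grab_frame('side');a=grab_frame('top')
crop(b,220,160,300,230,7,'i2.png');crop(a,200,180,320,260,6,'i2t.png')
```

```text
t 40.9 ee [0.554  0.0072 0.097 ] gap 0.233 F [-0.3 -0.3 -1.9] q [-0.143  0.31   1.713  0.     1.118 -0.07 ]
[[0.997, 0.0, 0.073], [-0.073, 0.0, 0.997], [0.0, -1.0, 0.0]]
[ 0.02921752 -0.02517842  0.00018595]
```

View pics/i2.png

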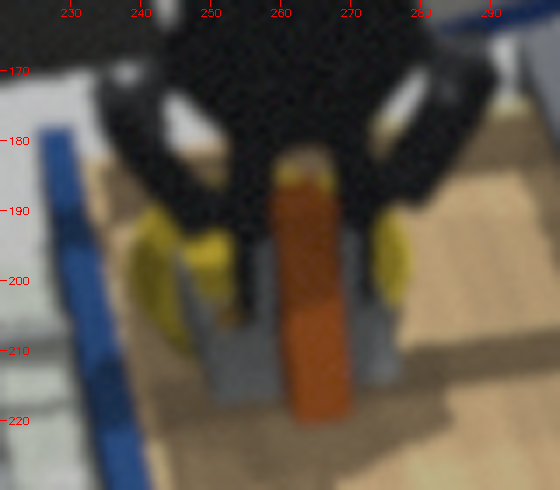

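View pics/i2t.png

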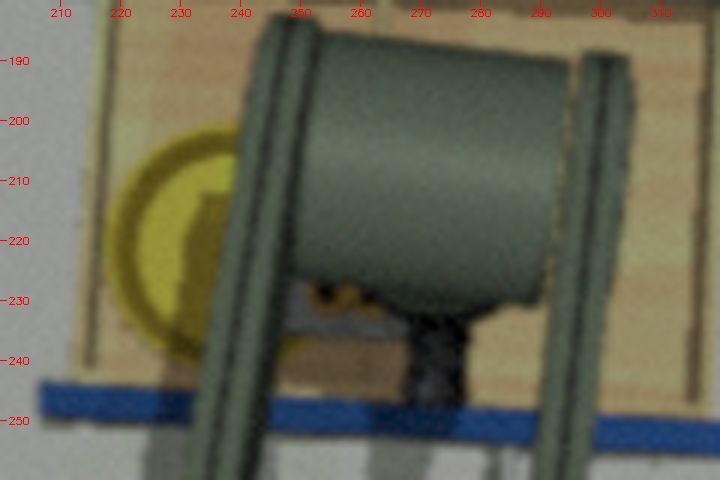

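Run:
```python
from h import *
tf2({(30,0,78):185.8,(62,0,0):220,(30,-32,0):217.3})
```

```text
tilt 17.0 pad [46.4 50.7] lip [0.561  0.0966 0.0383] rear [ 0.5517 -0.0225  0.0717] res [-0.88  0.97 -0.06  0.12]
```

send_rows(plan=[[0,-0.002,0.0026,0],[0,-0.002,0.0026,0],[0,-0.002,0.0026,0],[0,-0.002,0.0026,0],[0,0,0,0],[0,0,0,0],[0,0,0,0]], gripper=0.535)

```text
time: 41.7
ee_pos: [0.5546, 0.0174, 0.1048]
tcp_rot: [[0.997, -0.0, 0.073], [-0.073, -0.0, 0.997], [-0.0, -1.0, -0.0]]
ft_force: [0.9, 0.5, -2.1]
finger_gap: 0.233
```

Run:
```python
from h import *
s=st();print(s['moment'])
b=grab_frame('side');a=grab_frame('top')
crop(b,220,160,300,230,7,'i3.png');crop(a,200,180,320,260,6,'i3t.png')
```

```text
t 41.7 ee [0.5546 0.0174 0.1048] gap 0.233 F [ 0.9  0.5 -2.1] q [-0.124  0.302  1.705 -0.     1.135 -0.051]
[[0.997, -0.0, 0.073], [-0.073, -0.0, 0.997], [-0.0, -1.0, -0.0]]
[-3.32620286e-02  8.48478183e-02  3.13236341e-05]
```

View pics/i3.png

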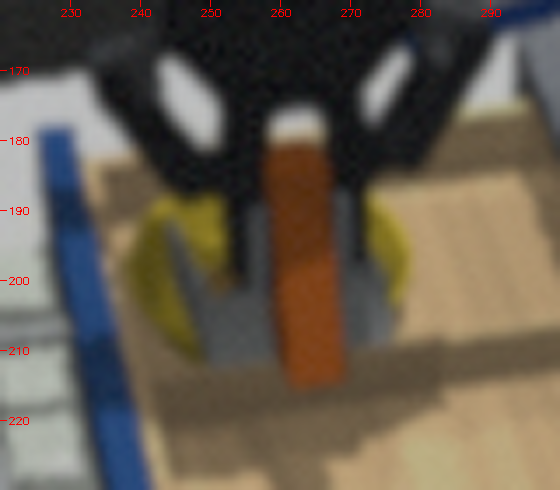

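View pics/i3t.png

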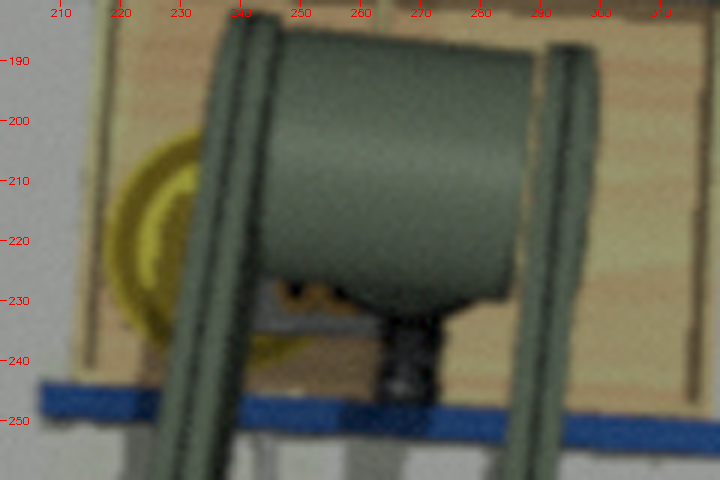

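Run:
```python
from h import *
tf2({(30,0,78):180,(62,0,0):215,(30,-32,0):211.8})
```

```text
tilt 16.3 pad [46.2 50.4] lip [0.5616 0.1077 0.0476] rear [ 0.5522 -0.0118  0.0794] res [-0.47  0.52 -0.03  0.06]
```

send_rows(plan=[[0,0,0,0],[0,0,0,0],[0,0,0,0]], gripper=0.534)

```text
time: 42.1
ee_pos: [0.5546, 0.0174, 0.1048]
tcp_rot: [[0.997, -0.0, 0.073], [-0.073, 0.0, 0.997], [-0.0, -1.0, 0.0]]
ft_force: [-1.0, 0.3, -2.0]
finger_gap: 0.233
```

Run:
```python
from h import *
s=st();print(s['moment'])
b=grab_frame('side')
crop(b,220,160,300,230,7,'i4.png')
```

```text
t 42.1 ee [0.5546 0.0174 0.1048] gap 0.233 F [-1.   0.3 -2. ] q [-0.125  0.302  1.705 -0.     1.135 -0.051]
[[0.997, -0.0, 0.073], [-0.073, 0.0, 0.997], [-0.0, -1.0, 0.0]]
[-0.11625165 -0.00825901  0.04226704]
```

View pics/i4.png

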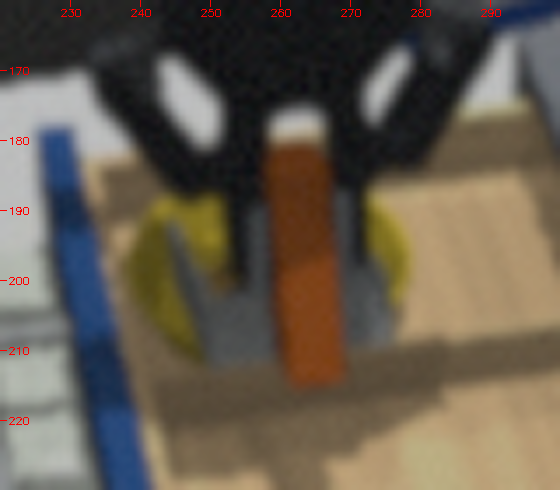

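send_rows(plan=[[0,0,0,0],[0,0,0,0],[0,0,0,0]], gripper=0.5335)

```text
time: 42.45
ee_pos: [0.5547, 0.0174, 0.1049]
tcp_rot: [[0.997, 0.0, 0.073], [-0.073, 0.0, 0.997], [0.0, -1.0, 0.0]]
ft_force: [0.4, 0.2, -2.6]
finger_gap: 0.239
```

Run:
```python
from h import *
s=st();print(s['moment'])
b=grab_frame('side')
crop(b,220,160,300,230,7,'i5.png')
```

```text
t 42.45 ee [0.5547 0.0174 0.1049] gap 0.239 F [ 0.4  0.2 -2.6] q [-0.125  0.301  1.705  0.     1.135 -0.051]
[[0.997, 0.0, 0.073], [-0.073, 0.0, 0.997], [0.0, -1.0, 0.0]]
[-0.04719095  0.01398713 -0.04102241]
```

View pics/i5.png

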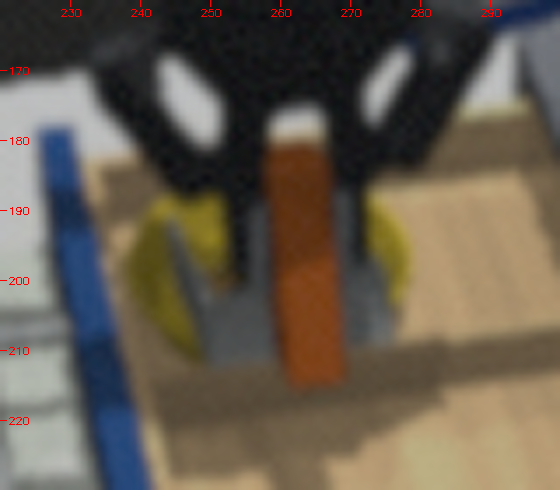

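send_rows(plan=[[0,0,0,0],[0,0,0,0],[0,0,0,0]], gripper=0.533)

```text
time: 42.8
ee_pos: [0.5547, 0.0176, 0.105]
tcp_rot: [[0.997, 0.0, 0.073], [-0.073, 0.0, 0.997], [0.0, -1.0, 0.0]]
ft_force: [0.9, 0.7, -1.8]
finger_gap: 0.235
```

Run:
```python
from h import *
s=st();print(s['moment'])
b=grab_frame('side')
crop(b,220,160,300,230,7,'i6.png')
```

```text
t 42.8 ee [0.5547 0.0176 0.105 ] gap 0.235 F [ 0.9  0.7 -1.8] q [-0.124  0.301  1.705  0.     1.135 -0.051]
[[0.997, 0.0, 0.073], [-0.073, 0.0, 0.997], [0.0, -1.0, 0.0]]
[ 0.10368119  0.0226465  -0.09165179]
```

View pics/i6.png

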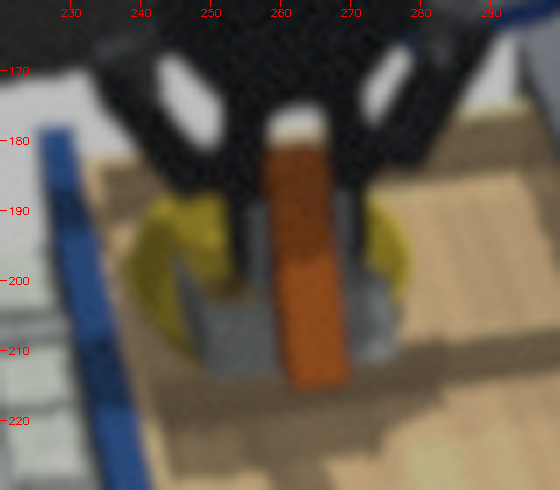

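Run:
```python
from h import *
tf2({(30,0,78):180.5,(62,0,0):215,(30,-32,0):213.3})
tf2({(30,0,78):180.5,(62,0,0):215.5,(30,-32,0):213.3})
a=grab_frame('top'); crop(a,200,180,320,260,6,'i6t.png')
```

```text
tilt 24.8 pad [46.3 50.2] lip [0.5609 0.0957 0.0354] rear [ 0.552  -0.0177  0.0847] res [-0.72  0.48  0.26  0.09]
tilt 22.4 pad [46.2 51.2] lip [0.5612 0.099  0.0379] rear [ 0.5521 -0.0165  0.0824] res [-0.48  0.38  0.12  0.06]
```

View pics/i6t.png

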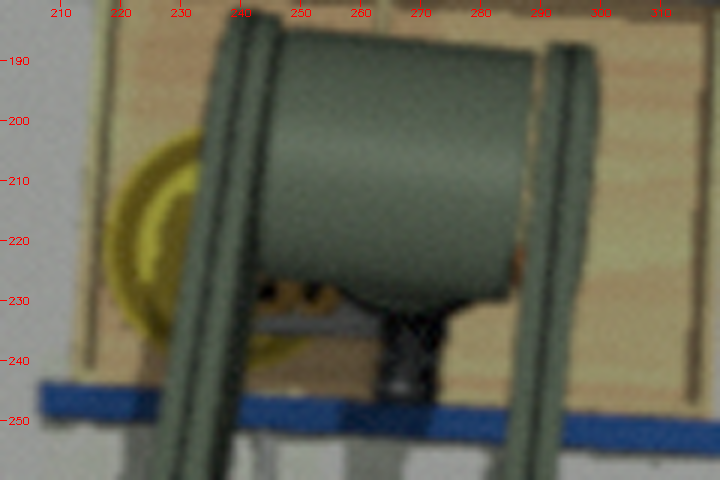

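send_rows(plan=[[0,-0.002,0.0022,0],[0,-0.002,0.0022,0],[0,-0.002,0.0022,0],[0,-0.002,0.0022,0],[0,0,0,0],[0,0,0,0]], gripper=0.5335)

```text
time: 43.5
ee_pos: [0.5555, 0.0263, 0.1131]
tcp_rot: [[0.997, 0.0, 0.073], [-0.073, -0.0, 0.997], [0.0, -1.0, -0.0]]
ft_force: [0.4, 0.3, -0.5]
finger_gap: 0.238
```

Run:
```python
from h import *
s=st();print(s['moment'])
b=grab_frame('side');a=grab_frame('top')
crop(b,220,150,300,220,7,'i7.png');crop(a,200,180,320,260,6,'i7t.png')
```

```text
t 43.5 ee [0.5555 0.0263 0.1131] gap 0.238 F [ 0.4  0.3 -0.5] q [-0.108  0.293  1.697  0.     1.151 -0.035]
[[0.997, 0.0, 0.073], [-0.073, -0.0, 0.997], [0.0, -1.0, -0.0]]
[-0.03360871 -0.07874748 -0.02897128]
```

View pics/i7.png

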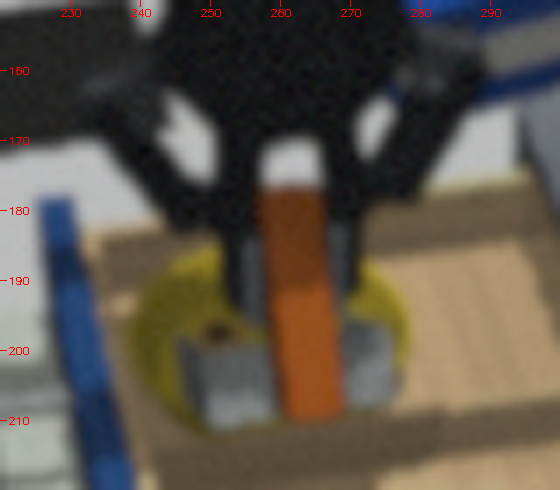

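View pics/i7t.png

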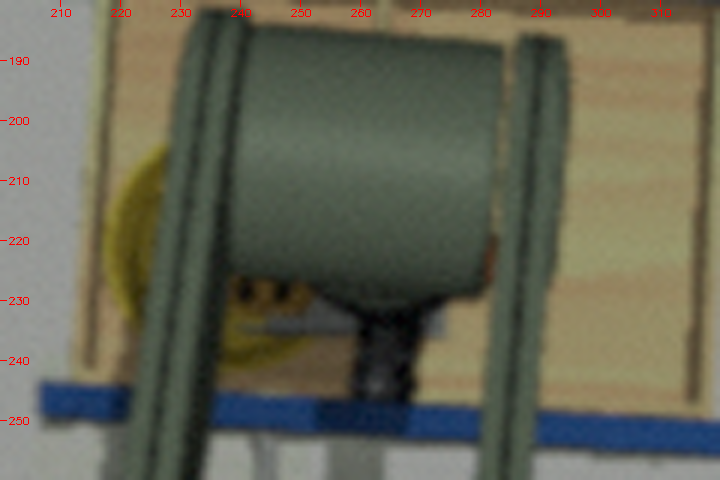

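Run:
```python
from h import *
tf2({(30,0,78):176.8,(62,0,0):209.7,(30,-32,0):211})
```

```text
tilt 39.4 pad [46.1 50.5] lip [0.5597 0.0794 0.0263] rear [ 0.552  -0.018   0.1027] res [-0.3  -0.    0.31  0.04]
```

send_rows(plan=[[0,-0.0013,0.002,0],[0,-0.0013,0.002,0],[0,-0.0013,0.002,0],[0,-0.0013,0.002,0],[0,-0.0013,0.002,0],[0,-0.0013,0.002,0],[0,-0.0013,0.002,0],[0,-0.0013,0.002,0],[0,0,0,0],[0,0,0,0]], gripper=0.5335)

```text
time: 44.6
ee_pos: [0.5566, 0.0423, 0.1234]
tcp_rot: [[0.997, 0.0, 0.073], [-0.073, -0.0, 0.997], [0.0, -1.0, 0.0]]
ft_force: [-0.5, -0.7, -1.1]
finger_gap: 0.234
```

Run:
```python
from h import *
s=st();print(s['moment'])
b=grab_frame('side');a=grab_frame('top')
crop(b,220,150,300,220,7,'i8.png');crop(a,200,180,320,260,6,'i8t.png')
```

```text
t 44.6 ee [0.5566 0.0423 0.1234] gap 0.234 F [-0.5 -0.7 -1.1] q [-0.079  0.283  1.685  0.     1.173 -0.006]
[[0.997, 0.0, 0.073], [-0.073, -0.0, 0.997], [0.0, -1.0, 0.0]]
[-0.09651771  0.00546198 -0.01915572]
```

View pics/i8.png

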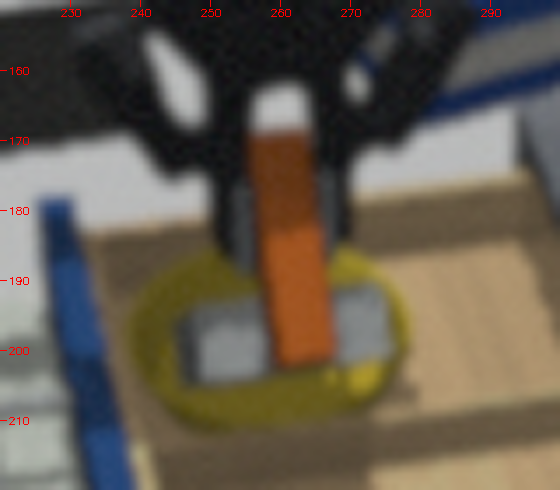

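View pics/i8t.png

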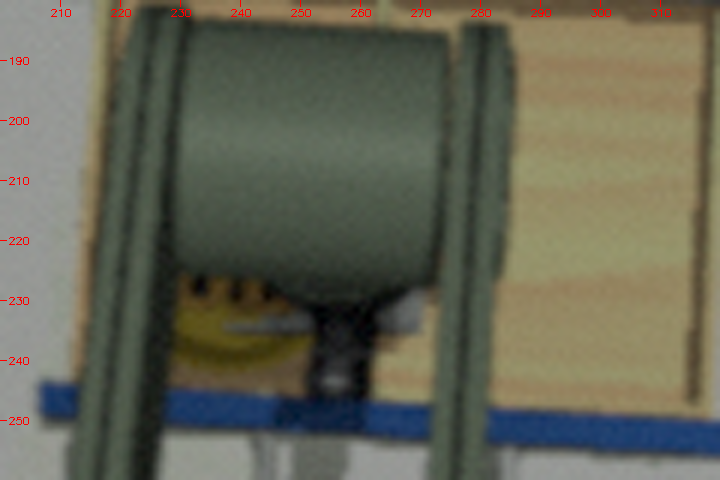

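Run:
```python
from h import *
tf2({(30,0,78):168.7,(62,0,0):202,(30,-32,0):204.8})
```

```text
tilt 40.1 pad [45.7 51.2] lip [0.5605 0.0933 0.0357] rear [ 0.5529 -0.0032  0.1133] res [ 0.71  0.05 -0.77 -0.08]
```

send_rows(plan=[[0,0,0,0],[0,0,0,0],[0,0,0,0]], gripper=0.533)

```text
time: 45.0
ee_pos: [0.5565, 0.0421, 0.1232]
tcp_rot: [[0.997, -0.0, 0.073], [-0.073, 0.0, 0.997], [-0.0, -1.0, 0.0]]
ft_force: [0.4, 0.5, -2.2]
finger_gap: 0.236
```

Run:
```python
from h import *
s=st();print(s['moment'])
b=grab_frame('side');a=grab_frame('top')
crop(b,220,150,300,220,7,'i9.png');crop(a,200,180,320,260,6,'i9t.png')
```

```text
t 45.0 ee [0.5565 0.0421 0.1232] gap 0.236 F [ 0.4  0.5 -2.2] q [-0.08   0.283  1.685  0.     1.173 -0.006]
[[0.997, -0.0, 0.073], [-0.073, 0.0, 0.997], [-0.0, -1.0, 0.0]]
[-0.02562312 -0.00174082 -0.05779036]
```

View pics/i9.png

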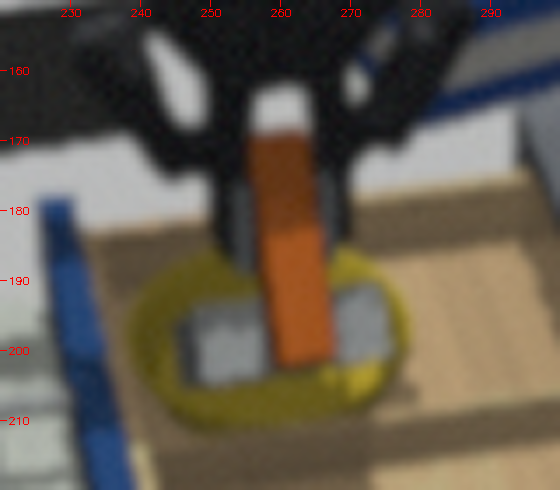

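View pics/i9t.png

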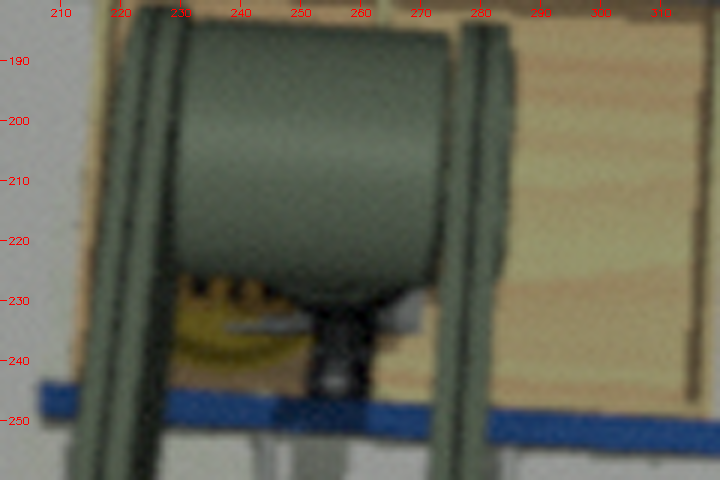

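send_rows(plan=[[0,0,0,0],[0,0,0,0],[0,-0.002,0,0],[0,-0.002,0,0],[0,-0.002,0,0],[0,-0.002,0,0],[0,0,0,0],[0,0,0,0],[0,0,0,0]], gripper=0.56)

```text
time: 46.0
ee_pos: [0.5564, 0.0422, 0.1312]
tcp_rot: [[0.997, -0.0, 0.073], [-0.073, 0.0, 0.997], [-0.0, -1.0, 0.0]]
ft_force: [0.1, 0.7, -1.4]
finger_gap: 0.231
```

Run:
```python
from h import *
s=st();print(s['moment'])
b=grab_frame('side');a=grab_frame('top')
crop(b,220,150,300,220,7,'j1.png');crop(a,200,180,320,260,6,'j1t.png')
```

```text
t 46.0 ee [0.5564 0.0422 0.1312] gap 0.231 F [ 0.1  0.7 -1.4] q [-0.079  0.273  1.679  0.     1.189 -0.006]
[[0.997, -0.0, 0.073], [-0.073, 0.0, 0.997], [-0.0, -1.0, 0.0]]
[-0.08057343 -0.00929472 -0.01233924]
```

View pics/j1.png

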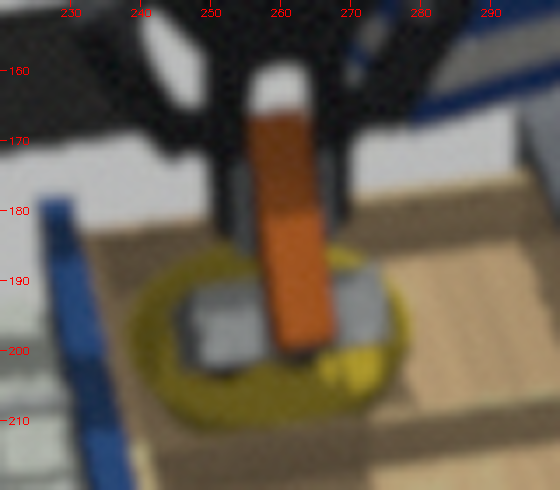

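View pics/j1t.png

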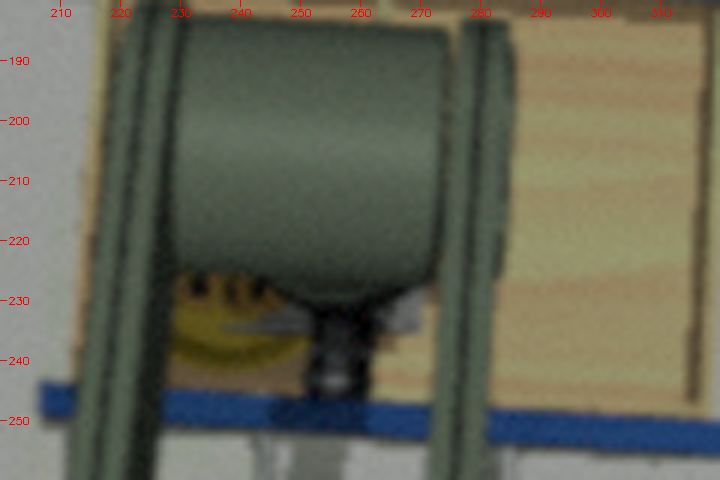

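send_rows(plan=[[0,-0.002,-0.001,0],[0,-0.002,-0.001,0],[0,-0.001,-0.001,0],[0,-0.001,-0.001,0],[0,0,-0.001,0],[0,0,0,0],[0,0,0,0]])

```text
time: 46.8
ee_pos: [0.5561, 0.0371, 0.1372]
tcp_rot: [[0.997, -0.0, 0.073], [-0.073, -0.0, 0.997], [-0.0, -1.0, -0.0]]
ft_force: [-0.1, -0.4, -1.0]
finger_gap: 0.229
```

Run:
```python
from h import *
F=[];M=[]
for i in range(8):
    a=grab_frame('top'); s=status.state();F.append(s['ft_force']);M.append(s['moment'])
print(np.mean(F,0),np.mean(M,0),np.std(F,0)); st()
b=grab_frame('side')
crop(b,220,150,300,220,7,'j2.png');crop(a,200,180,320,260,6,'j2t.png')
```

```text
[ 0.10408299 -0.23591154 -1.61593164] [-0.03516439  0.00074453 -0.00372086] [0.47082584 0.41766735 0.63966867]
t 47.2 ee [0.5561 0.0372 0.1372] gap 0.234 F [-0.6 -0.7 -1.3] q [-0.088  0.265  1.677  0.     1.2   -0.015]
[[0.997, -0.0, 0.073], [-0.073, 0.0, 0.997], [-0.0, -1.0, 0.0]]
```

View pics/j2.png

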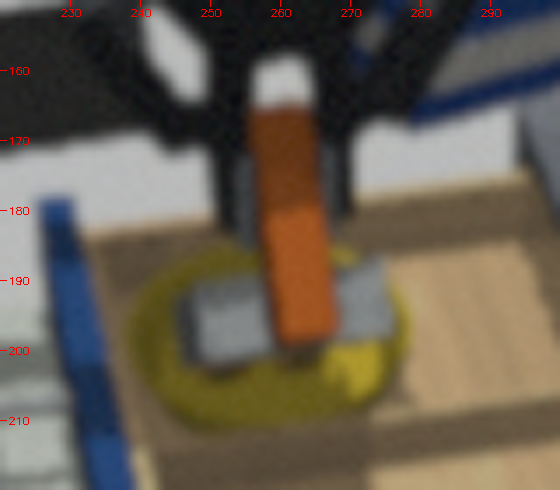

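View pics/j2t.png

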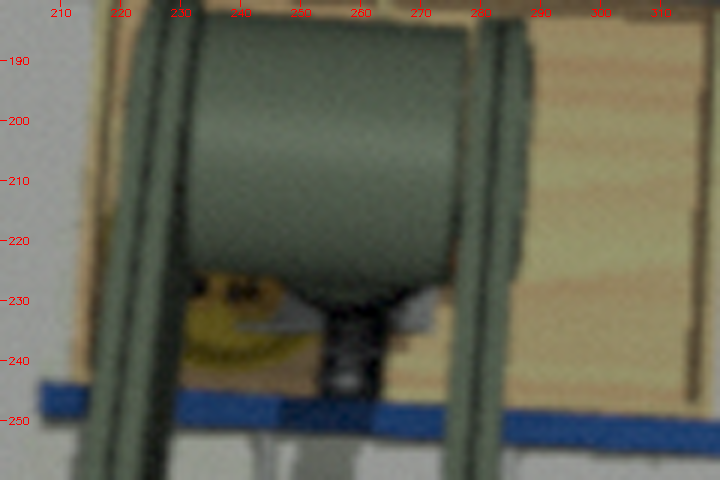

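send_rows(plan=[[0,0,0,0],[0,-0.003,0,0],[0,-0.008,0,0],[0,-0.015,-0.002,0],[0,-0.02,-0.002,0],[0,-0.02,0,0],[0,-0.015,0,0],[0,-0.01,0,0],[0,0,0,0],[0,0,0,0]], gripper=1, force=40)

```text
time: 48.25
ee_pos: [0.5555, 0.0332, 0.228]
tcp_rot: [[0.997, -0.001, 0.073], [-0.073, 0.0, 0.997], [-0.001, -1.0, -0.0]]
ft_force: [-1.3, -0.7, -1.8]
finger_gap: 0.23
```

Run:
```python
from h import *
st();b=grab_frame('side');a=grab_frame('top')
crop(b,200,100,320,220,6,'j3.png');crop(a,200,170,320,260,6,'j3t.png')
go([.4786,.345,.228],87.7)
```

```text
t 48.25 ee [0.5555 0.0332 0.228 ] gap 0.23 F [-1.3 -0.7 -1.8] q [-0.096  0.171  1.591 -0.     1.381 -0.022]
[[0.997, -0.001, 0.073], [-0.073, 0.0, 0.997], [-0.001, -1.0, -0.0]]
rot 16 rows of -5.74
shift total [ 0.3084 -0.001   0.0888] 11 rows of [0.028, -0.0001, 0.0081]
```

View pics/j3.png

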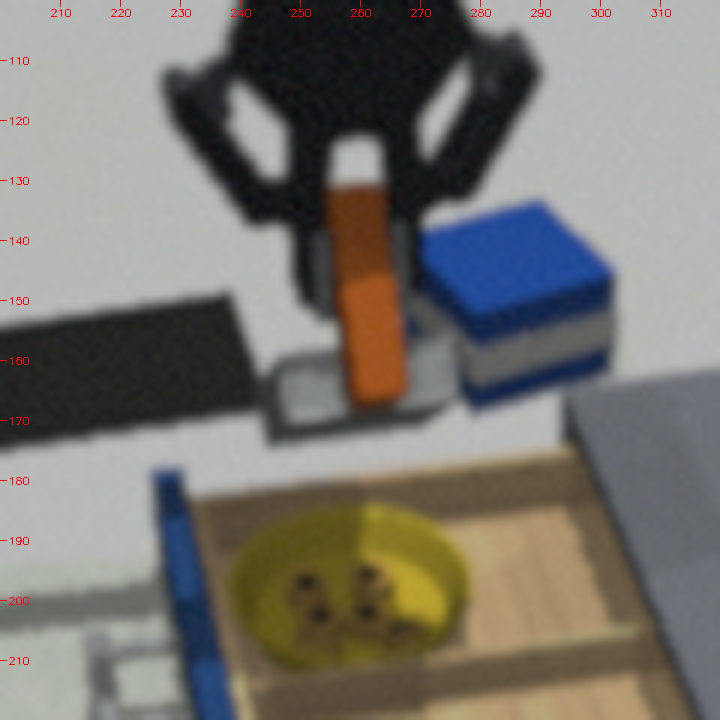

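View pics/j3t.png

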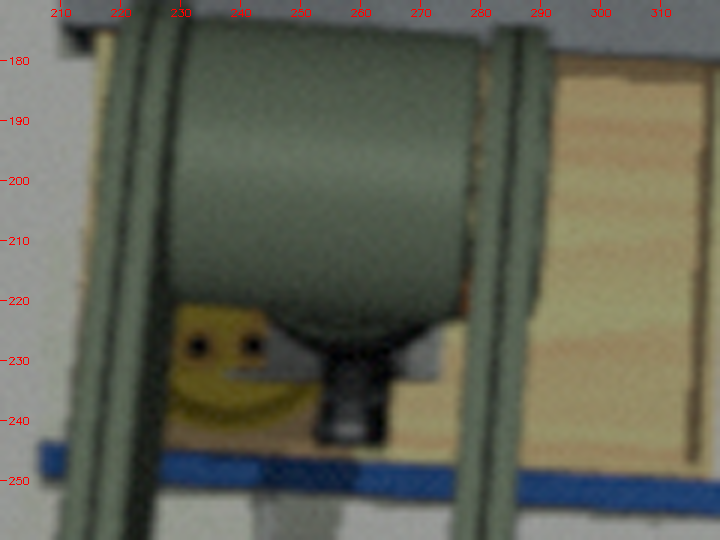

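send_rows(plan=[[0,0,0,-5.75],[0,0,0,-5.75],[0,0,0,-5.75],[0,0,0,-5.75],[0,0,0,-5.75],[0,0,0,-5.75],[0,0,0,-5.75],[0,0,0,-5.75],[0,0,0,-5.75],[0,0,0,-5.75],[0,0,0,-5.75],[0,0,0,-5.75],[0,0,0,-5.75],[0,0,0,-5.75],[0,0,0,-5.75],[0,0,0,-5.75]])

```text
time: 49.95
ee_pos: [0.555, 0.0333, 0.2268]
tcp_rot: [[0.034, -0.003, -0.999], [0.999, 0.0, 0.034], [0.0, -1.0, 0.003]]
ft_force: [0.1, -0.4, -1.3]
finger_gap: 0.228
```

send_rows(plan=[[0.01,0,0.003,0],[0.02,0,0.006,0],[0.028,0,0.008,0],[0.028,0,0.008,0],[0.028,0,0.008,0],[0.028,0,0.008,0],[0.028,0,0.008,0],[0.028,0,0.008,0],[0.028,0,0.008,0],[0.028,0,0.008,0],[0.028,0,0.008,0],[0.02,0,0.006,0],[0.006,0,0.002,0],[0,0,0,0],[0,0,0,0]])

```text
time: 51.45
ee_pos: [0.4786, 0.3437, 0.2278]
tcp_rot: [[0.039, -0.001, -0.999], [0.999, -0.001, 0.039], [-0.001, -1.0, 0.001]]
ft_force: [0.7, 0.7, -1.2]
finger_gap: 0.227
```

Run:
```python
from h import *
st();b=grab_frame('side');a=grab_frame('top')
crop(b,150,50,270,190,5,'k1.png');crop(a,200,170,320,260,6,'k1t.png')
go([.4786,.345,.115],87.7)
```

```text
t 51.45 ee [0.4786 0.3437 0.2278] gap 0.227 F [ 0.7  0.7 -1.2] q [ 4.760e-01  2.400e-01  1.508e+00 -1.000e-03  1.394e+00 -1.055e+00]
[[0.039, -0.001, -0.999], [0.999, -0.001, 0.039], [-0.001, -1.0, 0.001]]
rot 1 rows of -0.01
shift total [0.0016 0.1131 0.0005] 4 rows of [0.0004, 0.0283, 0.0001]
```

View pics/k1.png

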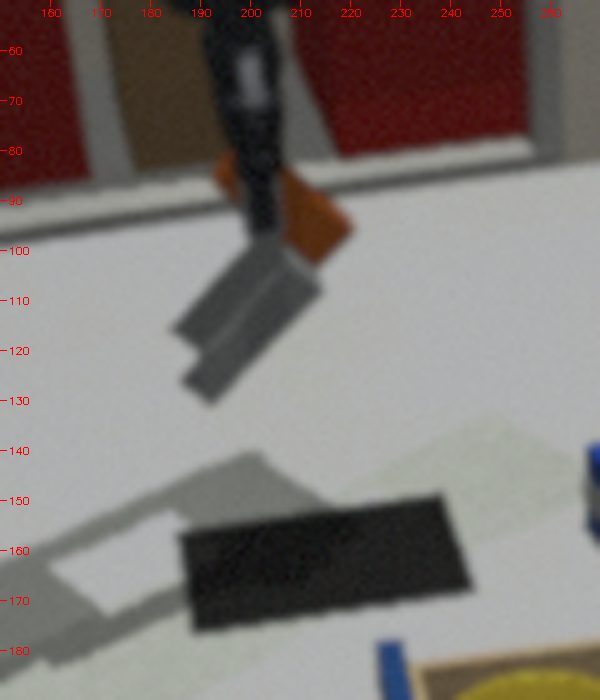

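View pics/k1t.png

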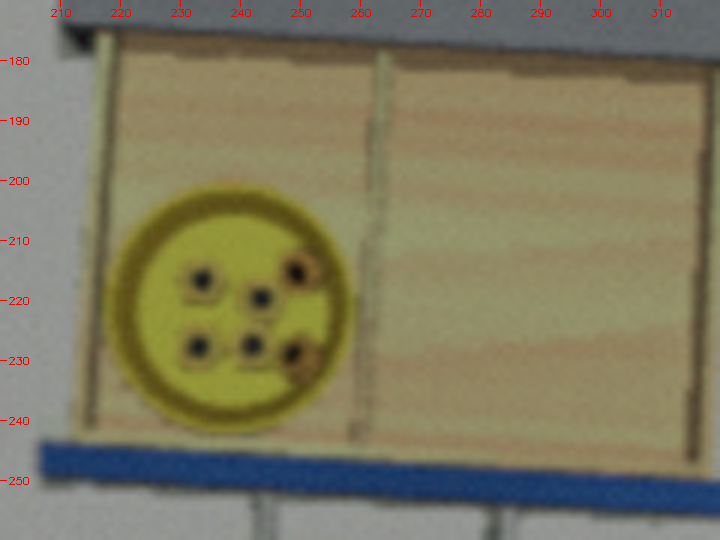

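Run:
```python
from h import *
G=np.array(status.state()['ee_pos'])+[0,0,.0187]
pts=np.array([(-62,-32,0),(30,-32,0),(-62,-32,25),(62,-10,0)])/1000; uv=np.array([(192,131),(214.5,108),(186.3,126),(220.5,96)])
yaw=np.radians(-2.3)
def P(q,pts):
    R,_=scoopT([0,0,0,yaw,q[0]]); return (R@(pts-[q[1],0,q[2]]).T).T+G
r=least_squares(lambda q:(px('side',P(q,pts))-uv).ravel(),[.7,.046,.05]);q=r.x
print(np.degrees(q[0]),q[1:]*1000,r.fun.round(1)); print(P(q,np.array([(-.062,0,0),(.062,0,0)])).round(4))
```

```text
42.87987607454912 [41.07360378 49.69392366] [ 0.3  0.4 -0.  -0.3 -1.   0.4  0.8 -0.4]
[[0.4373 0.345  0.1403]
 [0.5281 0.3414 0.2246]]
```

send_rows(plan=[[0,0.02,0.003,0],[0,0.025,0.003,0],[0,0.025,0.003,0],[0,0.025,0,0],[0,0.018,0,0],[0,0.012,0,0],[0,0.006,0,0],[0,0,0,0],[0,0,0,0]])

```text
time: 52.45
ee_pos: [0.4707, 0.3449, 0.0983]
tcp_rot: [[0.039, 0.002, -0.999], [0.999, 0.001, 0.039], [0.001, -1.0, -0.002]]
ft_force: [0.4, -0.6, -2.1]
finger_gap: 0.23
```

send_rows(plan=[[0,0.002,0,0],[0,0.002,0,0],[0,0.002,0,0],[0,0,0,0],[0,0,0,0]])

```text
time: 52.95
ee_pos: [0.47, 0.3449, 0.0916]
tcp_rot: [[0.039, 0.001, -0.999], [0.999, 0.0, 0.039], [0.0, -1.0, -0.001]]
ft_force: [0.4, -0.7, -0.7]
finger_gap: 0.225
```

Now I'll ease the grip and swing down around the lip.

send_rows(plan=[[0,0,0,0],[0,0,0,0],[0,0.001,-0.002,0],[0,0.001,-0.002,0],[0,0.0012,-0.002,0],[0,0.0012,-0.002,0],[0,0.0013,-0.002,0],[0,0.0013,-0.002,0],[0,0.0014,-0.002,0],[0,0.0014,-0.002,0],[0,0.0015,-0.002,0],[0,0.0015,-0.002,0],[0,0,0,0]], gripper=0.538, force=20)

```text
time: 54.25
ee_pos: [0.4919, 0.3442, 0.0795]
tcp_rot: [[0.039, 0.004, -0.999], [0.999, 0.001, 0.039], [0.001, -1.0, -0.004]]
ft_force: [1.9, -1.0, 4.2]
finger_gap: 0.234
```

Run:
```python
from h import *
s=st();print(s['moment']);b=grab_frame('side')
crop(b,160,100,260,190,7,'k2.png')
```

```text
t 54.25 ee [0.4919 0.3442 0.0795] gap 0.234 F [ 1.9 -1.   4.2] q [ 4.670e-01  4.180e-01  1.605e+00 -1.000e-03  1.115e+00 -1.065e+00]
[[0.039, 0.004, -0.999], [0.999, 0.001, 0.039], [0.001, -1.0, -0.004]]
[-0.09193195 -0.23956838 -0.04025953]
```

View pics/k2.png

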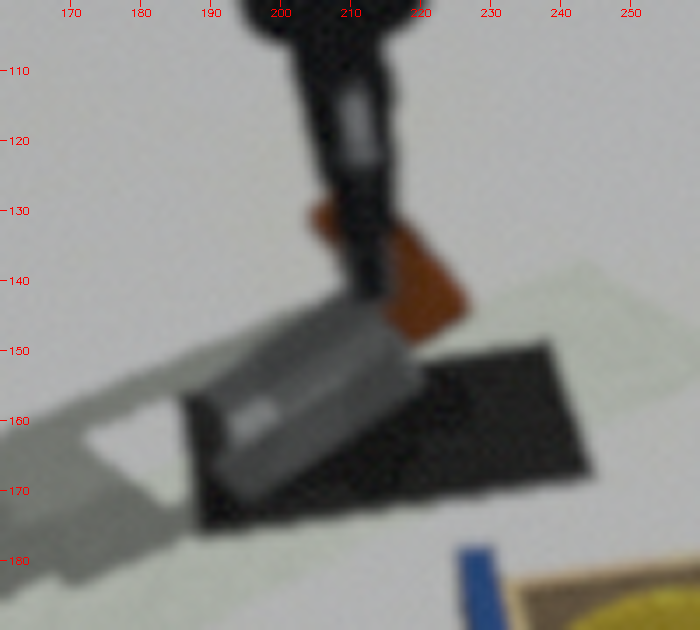

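send_rows(plan=[[0,0.0016,-0.002,0],[0,0.0016,-0.002,0],[0,0.0016,-0.002,0],[0,0.0017,-0.002,0],[0,0.0018,-0.002,0],[0,0.0018,-0.002,0],[0,0.0019,-0.002,0],[0,0.002,-0.002,0],[0,0.002,-0.002,0],[0,0.002,-0.002,0],[0,0.002,-0.002,0],[0,0,0,0]], gripper=0.537)

```text
time: 55.5
ee_pos: [0.5114, 0.343, 0.0577]
tcp_rot: [[0.039, -0.001, -0.999], [0.999, -0.0, 0.039], [-0.0, -1.0, 0.001]]
ft_force: [2.2, 0.6, 2.7]
finger_gap: 0.233
```

Run:
```python
from h import *
s=st();print(s['moment']);b=grab_frame('side')
crop(b,160,100,260,190,7,'k3.png')
```

```text
t 55.5 ee [0.5114 0.343  0.0577] gap 0.233 F [2.2 0.6 2.7] q [ 0.45   0.478  1.569  0.     1.095 -1.082]
[[0.039, -0.001, -0.999], [0.999, -0.0, 0.039], [-0.0, -1.0, 0.001]]
[ 0.02739652 -0.1977796  -0.06698171]
```

View pics/k3.png

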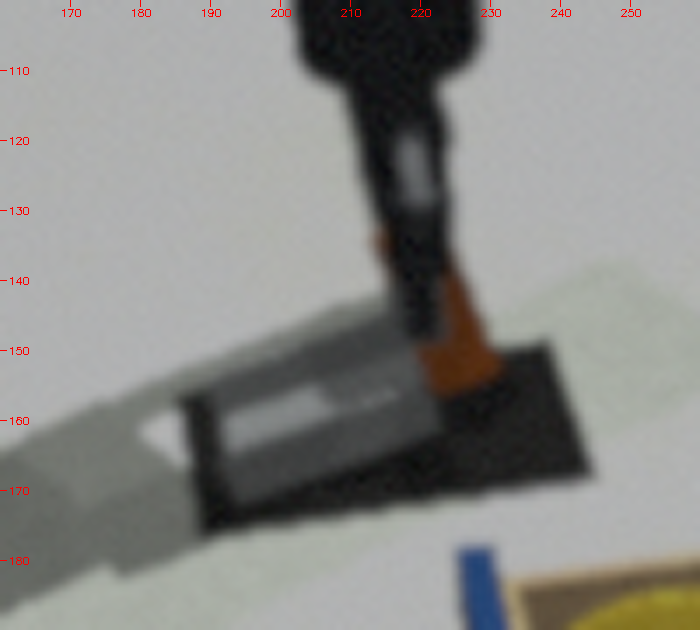

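send_rows(plan=[[0,0.002,-0.0012,0],[0,0.002,-0.0012,0],[0,0.002,-0.0012,0],[0,0.002,-0.0012,0],[0,0.002,-0.0011,0],[0,0.002,-0.001,0],[0,0.002,-0.001,0],[0,0.002,-0.001,0],[0,0,0,0]], gripper=0.536)

```text
time: 56.45
ee_pos: [0.5203, 0.3426, 0.0419]
tcp_rot: [[0.039, -0.001, -0.999], [0.999, -0.0, 0.039], [-0.0, -1.0, 0.001]]
ft_force: [1.7, 0.4, 0.4]
finger_gap: 0.231
```

Run:
```python
from h import *
s=st();print(s['moment']);b=grab_frame('side')
crop(b,160,100,260,190,7,'k4.png')
```

```text
t 56.45 ee [0.5203 0.3426 0.0419] gap 0.231 F [1.7 0.4 0.4] q [ 0.443  0.513  1.556  0.     1.074 -1.089]
[[0.039, -0.001, -0.999], [0.999, -0.0, 0.039], [-0.0, -1.0, 0.001]]
[ 0.03503662 -0.04081572 -0.0002028 ]
```

View pics/k4.png

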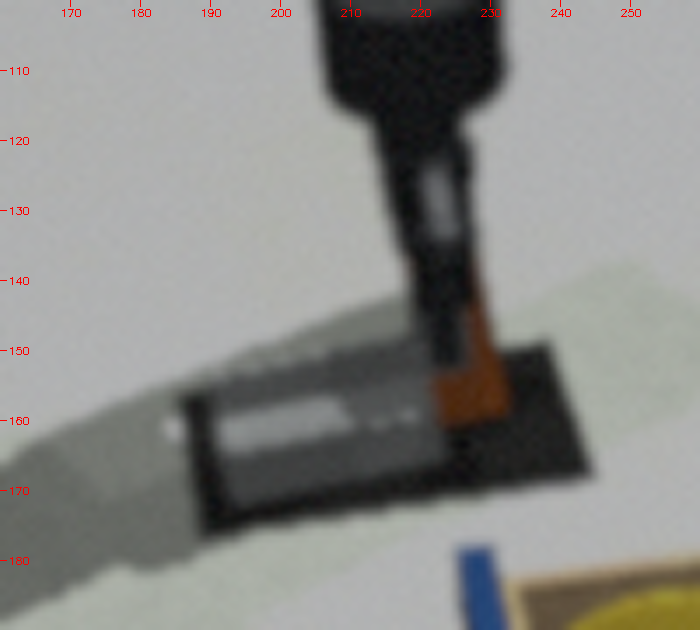

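send_rows(plan=[[0,0.002,-0.0005,0],[0,0.002,-0.0005,0],[0,0.002,0,0],[0,0,0,0]])

```text
time: 56.9
ee_pos: [0.5213, 0.3427, 0.036]
tcp_rot: [[0.039, -0.001, -0.999], [0.999, -0.0, 0.039], [-0.0, -1.0, 0.001]]
ft_force: [0.7, 0.1, 0.8]
finger_gap: 0.23
```

send_rows(plan=[[0,0,0,0],[0,0,0,0],[0,0,0,0]], gripper=0.45)

```text
time: 57.2
ee_pos: [0.5211, 0.3427, 0.0362]
tcp_rot: [[0.038, -0.001, -0.999], [0.999, -0.0, 0.038], [-0.0, -1.0, 0.001]]
ft_force: [-0.2, 0.2, -0.7]
finger_gap: 0.271
```

Run:
```python
from h import *
s=st();print(s['moment']);b=grab_frame('side')
crop(b,160,100,260,190,7,'k5.png')
G=np.array(s['ee_pos'])
pts=np.array([(-62,-32,0),(30,-32,0),(30,-32,25),(62,-10,0)])/1000
for cx in(.475,.48,.485,.49):
    R,t=scoopT([cx,.345,.003,np.radians(-2.3),0]); print(cx,px('side',(R@pts.T).T+t).round(1).tolist())
```

```text
t 57.2 ee [0.5211 0.3427 0.0362] gap 0.271 F [-0.2  0.2 -0.7] q [ 0.443  0.522  1.556  0.     1.065 -1.09 ]
[[0.038, -0.001, -0.999], [0.999, -0.0, 0.038], [-0.0, -1.0, 0.001]]
[-0.06811953  0.00156996  0.01348722]
0.475 [[190.0, 172.6], [220.7, 167.9], [220.0, 161.0], [230.1, 162.2]]
0.48 [[191.7, 172.3], [222.4, 167.6], [221.7, 160.7], [231.7, 161.9]]
0.485 [[193.3, 172.0], [224.0, 167.3], [223.3, 160.4], [233.3, 161.7]]
0.49 [[195.0, 171.7], [225.7, 167.0], [225.0, 160.1], [234.9, 161.4]]
```

View pics/k5.png

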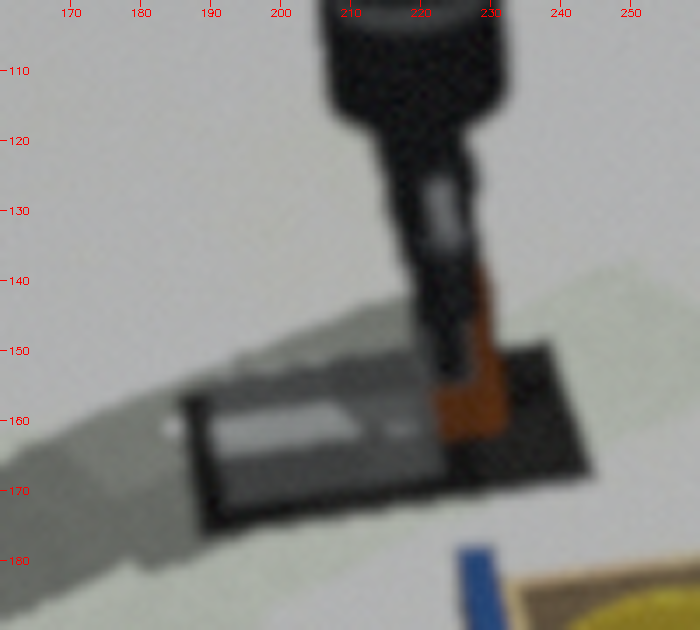

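send_rows(plan=[[0,0,0,0],[0,0,0,0],[0,0,0,0],[0,0,0,0],[0,-0.003,0,0],[0,-0.003,0,0],[0.0005,0,-0.003,0],[0.0005,0,-0.003,0],[0,0,-0.0025,0],[0,0,0,0],[0,0.002,0,0],[0,0.002,0,0],[0,0.002,0,0],[0,0,0,0]], gripper=1, force=40)

```text
time: 58.65
ee_pos: [0.5301, 0.3435, 0.0365]
tcp_rot: [[0.038, 0.0, -0.999], [0.999, -0.0, 0.038], [-0.0, -1.0, -0.0]]
ft_force: [-0.4, -0.6, -1.6]
finger_gap: 0.229
```

send_rows(plan=[[0,0,0,0],[0,0,0,0],[0,0,0,0],[0,0,0,0]], gripper=0.3)

```text
time: 59.05
ee_pos: [0.5302, 0.3435, 0.0366]
tcp_rot: [[0.038, 0.0, -0.999], [0.999, 0.0, 0.038], [0.0, -1.0, -0.0]]
ft_force: [0.2, 0.8, -0.2]
finger_gap: 0.349
```

send_rows(plan=[[0,-0.005,0,0],[0,-0.015,0,0],[0,-0.025,0,0],[0,-0.025,0,0],[0,-0.025,0,0],[0,-0.025,0,0],[0,-0.02,0,0],[0,-0.01,0,0],[0,0,0,0]], gripper=0.1)

```text
time: 59.95
ee_pos: [0.5315, 0.3441, 0.1896]
tcp_rot: [[0.038, 0.005, -0.999], [0.999, 0.002, 0.038], [0.002, -1.0, -0.005]]
ft_force: [-0.2, -0.3, 0.1]
finger_gap: 0.453
```

Run:
```python
from h import *
s=st();b=grab_frame('side');a=grab_frame('top')
crop(b,160,100,260,190,7,'k6.png'); cv2.imwrite('pics/k6t.png',a[:,:,::-1])
go([.5,-.2,.18],95)
```

```text
t 59.95 ee [0.5315 0.3441 0.1896] gap 0.453 F [-0.2 -0.3  0.1] q [ 0.438  0.358  1.437 -0.     1.341 -1.094]
[[0.038, 0.005, -0.999], [0.999, 0.002, 0.038], [0.002, -1.0, -0.005]]
rot 2 rows of -3.6
shift total [-0.5386  0.0061  0.077 ] 19 rows of [-0.0283, 0.0003, 0.0041]
```

View pics/k6.png

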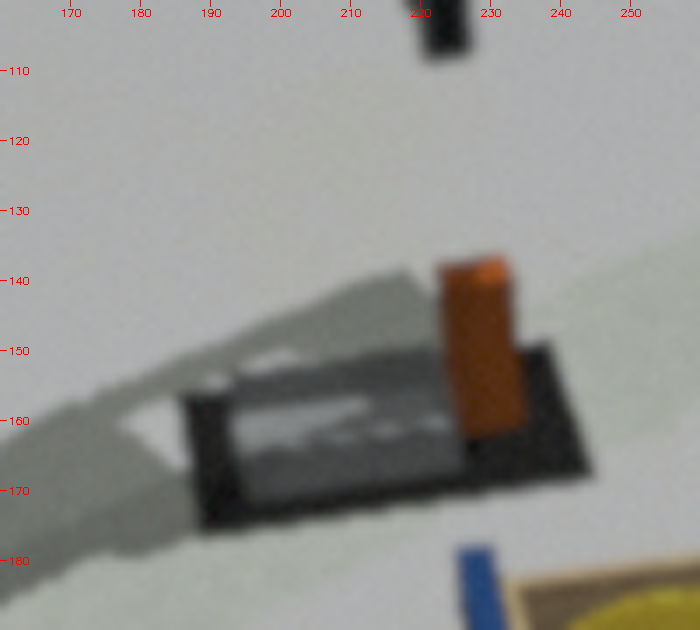

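View pics/k6t.png

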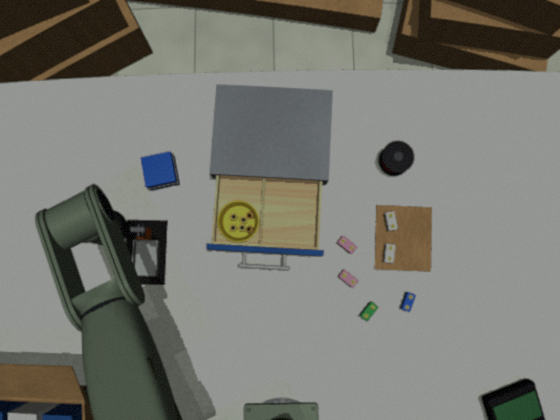

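Run:
```python
from h import *
go([.558,-.2965,.18],100)
im=cv2.imread('pics/k6t.png')[:,:,::-1]
crop(im,365,195,445,280,8,'l1.png',5)
```

```text
rot 3 rows of -4.07
shift total [-0.6349  0.0061  0.0833] 22 rows of [-0.0289, 0.0003, 0.0038]
```

View pics/l1.png

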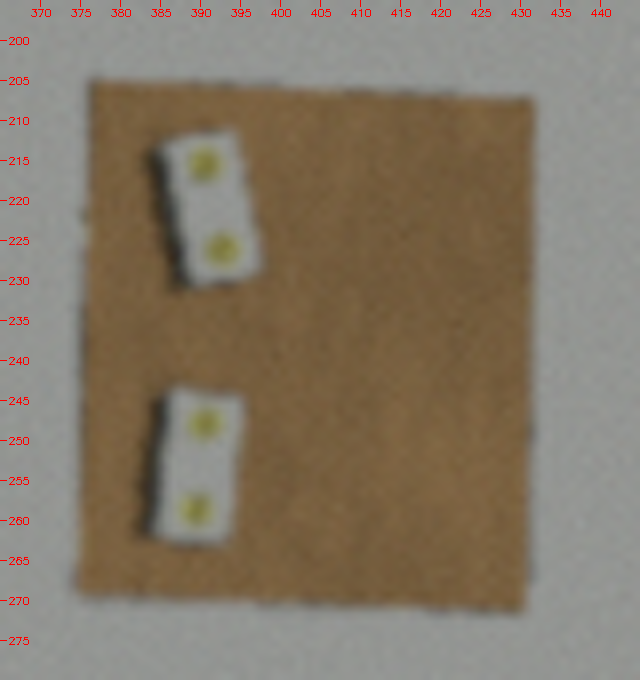

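Run:
```python
from h import *
for c in ([(385.3,213),(394.5,211),(397.8,228.7),(388.5,230.7)],[(386.3,243.5),(395.5,244.5),(393.2,263),(384,262)]):
    P=np.array([w('top',*q,.027) for q in c]); d=(P[0]+P[1]-P[2]-P[3])/2; e=(P[0]+P[3]-P[1]-P[2])/2
    print(P.mean(0).round(4),np.hypot(*d[:2]),np.hypot(*e[:2]),np.degrees(np.arctan2(d[1],d[0])))
```

```text
[ 0.5577 -0.2969  0.027 ] 0.046491138199152744 0.024837585382797647 8.274023871666676
[ 0.4743 -0.2892  0.027 ] 0.047903132853466014 0.02402005294686964 -9.165383218932334
```

send_rows(plan=[[0,0,0,-4.1],[0,0,0,-4.1],[0,0,0,-4.0],[-0.029,0,0.004,0],[-0.029,0,0.004,0],[-0.029,0,0.004,0],[-0.029,0,0.004,0],[-0.029,0,0.004,0],[-0.029,0,0.004,0],[-0.029,0,0.004,0],[-0.029,0,0.004,0],[-0.029,0,0.004,0],[-0.029,0,0.004,0],[-0.029,0,0.004,0],[-0.029,0,0.004,0],[-0.029,0,0.004,0],[-0.029,0,0.004,0],[-0.029,0,0.004,0],[-0.029,0,0.004,0],[-0.029,0,0.004,0]])

```text
time: 62.05
ee_pos: [0.5475, -0.1546, 0.1844]
tcp_rot: [[-0.173, -0.003, -0.985], [0.985, 0.002, -0.173], [0.002, -1.0, 0.003]]
ft_force: [0.3, -0.9, 0.2]
finger_gap: 0.45
```

Run:
```python
from h import *
st()
go([.559,-.2965,.1],101)
```

```text
t 62.05 ee [ 0.5475 -0.1546  0.1844] gap 0.45 F [ 0.3 -0.9  0.2] q [-0.427  0.238  1.604  0.     1.304 -2.172]
[[-0.173, -0.003, -0.985], [0.985, 0.002, -0.173], [0.002, -1.0, 0.003]]
rot 1 rows of -1.01
shift total [-0.1415  0.0844  0.0158] 6 rows of [-0.0236, 0.0141, 0.0026]
```

send_rows(plan=[[0,0,0,1.0],[-0.024,0.014,0.0025,0],[-0.024,0.014,0.0025,0],[-0.024,0.014,0.0025,0],[-0.024,0.014,0.0025,0],[-0.024,0.014,0.0025,0],[-0.02,0.014,0.0025,0],[0,0,0,0],[0,0,0,0]])

```text
time: 62.95
ee_pos: [0.5549, -0.2932, 0.1009]
tcp_rot: [[-0.156, -0.003, -0.988], [0.988, 0.003, -0.156], [0.003, -1.0, 0.002]]
ft_force: [0.6, 0.2, -0.2]
finger_gap: 0.45
```

Run:
```python
from h import *
st(); b=grab_frame('side');crop(b,230,250,350,390,5,'l2.png')
go([.5577,-.2969,.007],99)
print(px('side',[[.5577,-.2969,.015]]))
```

```text
t 62.95 ee [ 0.5549 -0.2932  0.1009] gap 0.45 F [ 0.6  0.2 -0.2] q [-6.240e-01  4.460e-01  1.514e+00  1.000e-03  1.186e+00 -2.352e+00]
[[-0.156, -0.003, -0.988], [0.988, 0.003, -0.156], [0.003, -1.0, 0.002]]
rot 1 rows of 0.01
shift total [-0.0041  0.0948 -0.0015] 4 rows of [-0.001, 0.0237, -0.0004]
[[307.39799873 332.15300922]]
```

View pics/l2.png

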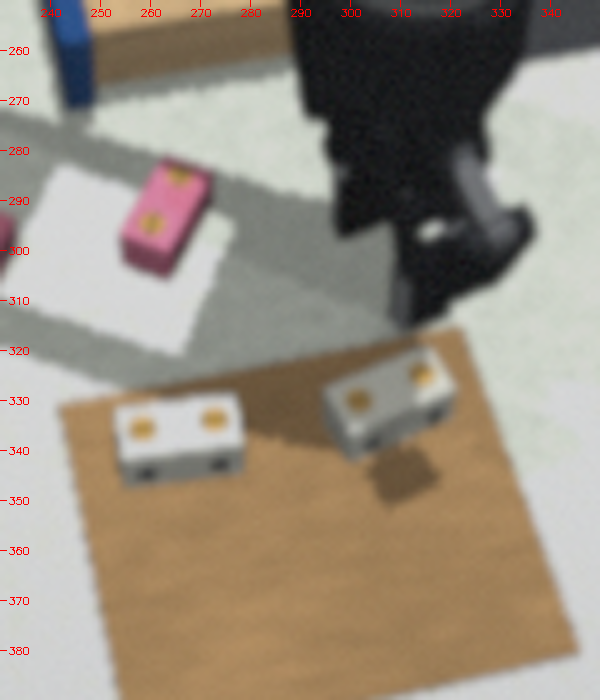

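Alignment agrees, so I'll descend and grasp the first block.

send_rows(plan=[[-0.002,0.02,0,0],[-0.002,0.02,-0.001,0],[0,0.02,0,0],[0,0.016,0,0],[0,0.01,0,0],[0,0.006,0,0],[0,0,0,0],[0,0,0,0]])

```text
time: 63.8
ee_pos: [0.558, -0.2986, 0.0112]
tcp_rot: [[-0.156, 0.001, -0.988], [0.988, -0.001, -0.156], [-0.001, -1.0, -0.001]]
ft_force: [0.3, -0.3, -0.0]
finger_gap: 0.452
```

send_rows(plan=[[0,0,0,0],[0,0,0,0],[0,0,0,0],[0,0,0,0],[0,0,0,0]], gripper=1, force=30)

```text
time: 64.3
ee_pos: [0.5583, -0.299, 0.0117]
tcp_rot: [[-0.156, 0.002, -0.988], [0.988, -0.001, -0.156], [-0.002, -1.0, -0.002]]
ft_force: [0.6, 0.4, 5.7]
finger_gap: 0.275
```

send_rows(plan=[[0,-0.005,0,0],[0,-0.015,0,0],[0,-0.02,0,0],[0,-0.025,0,0],[0,-0.025,0,0],[0,-0.02,0,0],[0,0,0,0]])

```text
time: 65.0
ee_pos: [0.5597, -0.2999, 0.1251]
tcp_rot: [[-0.156, 0.006, -0.988], [0.988, -0.005, -0.156], [-0.006, -1.0, -0.006]]
ft_force: [0.8, 0.0, 0.2]
finger_gap: 0.269
```

Run:
```python
from h import *
st(); b=grab_frame('side');crop(b,230,200,350,390,4,'l3.png')
go([.615,-.039,.12],85.7)
```

```text
t 65.0 ee [ 0.5597 -0.2999  0.1251] gap 0.269 F [0.8 0.  0.2] q [-0.628  0.425  1.488  0.     1.221 -2.356]
[[-0.156, 0.006, -0.988], [0.988, -0.005, -0.156], [-0.006, -1.0, -0.006]]
rot 3 rows of 4.43
shift total [ 0.2636  0.0028 -0.0368] 9 rows of [0.0293, 0.0003, -0.0041]
```

View pics/l3.png

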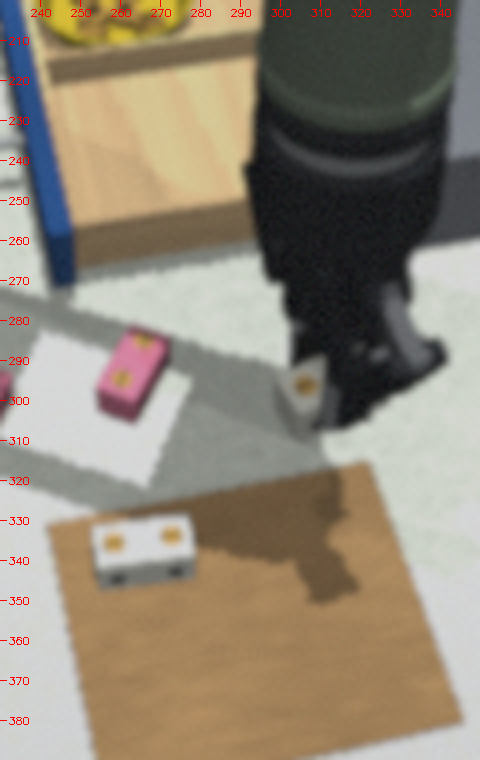

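Run:
```python
from h import *
b=grab_frame('side');crop(b,280,260,350,320,10,'l4.png',5)
a=grab_frame('top');crop(a,360,170,440,260,8,'l4t.png',5)
```

View pics/l4.png

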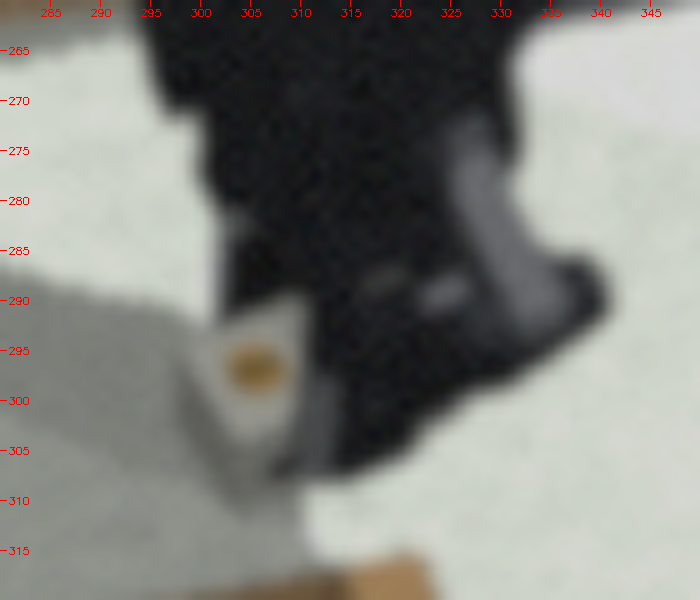

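View pics/l4t.png

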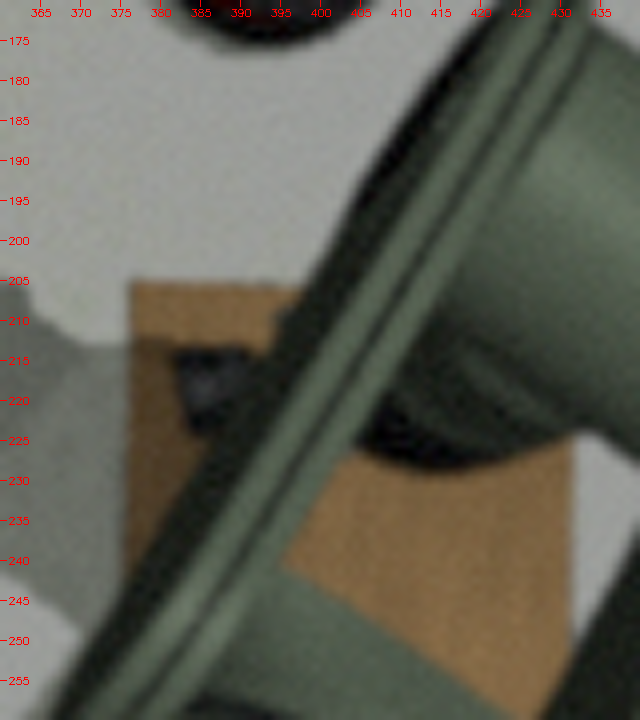

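send_rows(plan=[[0,0,0,4.4],[0,0,0,4.4],[0,0,0,4.5],[0.015,0,-0.002,0],[0.025,0,-0.004,0],[0.029,0,-0.004,0],[0.029,0,-0.004,0],[0.029,0,-0.004,0],[0.029,0,-0.004,0],[0.029,0,-0.004,0],[0.029,0,-0.004,0],[0.025,0,-0.004,0],[0.018,0,-0.002,0],[0.007,0,-0.001,0],[0,0,0,0],[0,0,0,0]], force=50)

```text
time: 66.75
ee_pos: [0.6139, -0.0385, 0.1202]
tcp_rot: [[0.075, -0.001, -0.997], [0.997, -0.001, 0.075], [-0.001, -1.0, 0.001]]
ft_force: [0.9, 0.3, -0.5]
finger_gap: 0.269
```

Run:
```python
from h import *
st(); b=grab_frame('side');crop(b,230,140,350,270,6,'m1.png')
go([.615,-.039,.036],85.7)
```

```text
t 66.75 ee [ 0.6139 -0.0385  0.1202] gap 0.269 F [ 0.9  0.3 -0.5] q [-2.030e-01  3.970e-01  1.538e+00 -1.000e-03  1.207e+00 -1.698e+00]
[[0.075, -0.001, -0.997], [0.997, -0.001, 0.075], [-0.001, -1.0, 0.001]]
rot 1 rows of -0.05
shift total [-0.0001  0.0843 -0.0011] 3 rows of [-0.0, 0.0281, -0.0004]
```

View pics/m1.png

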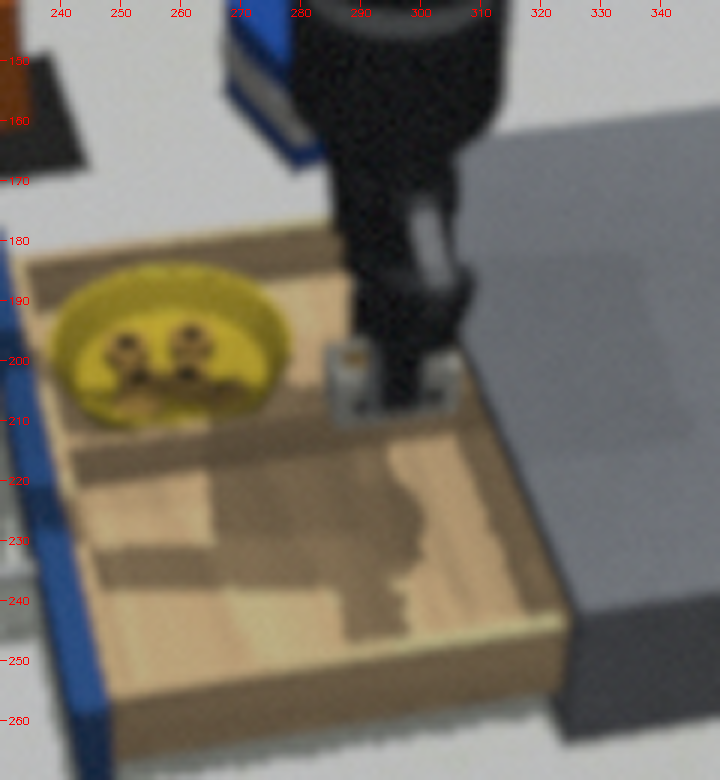

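send_rows(plan=[[0,0.02,0,0],[0,0.02,0,0],[0,0.02,0,0],[0,0.014,0,0],[0,0.008,0,0],[0,0.003,0,0],[0,0,0,0],[0,0.001,0,0],[0,0.001,0,0],[0,0,0,0]])

```text
time: 67.8
ee_pos: [0.6146, -0.0378, 0.0341]
tcp_rot: [[0.075, 0.001, -0.997], [0.997, -0.0, 0.075], [-0.0, -1.0, -0.001]]
ft_force: [-0.1, 0.0, -0.9]
finger_gap: 0.265
```

send_rows(plan=[[0,0.001,0,0],[0,0,0,0],[0,0,0,0]])

```text
time: 68.1
ee_pos: [0.6142, -0.0378, 0.0325]
tcp_rot: [[0.075, 0.0, -0.997], [0.997, -0.0, 0.075], [-0.0, -1.0, -0.0]]
ft_force: [-0.3, 0.6, -0.2]
finger_gap: 0.264
```

send_rows(plan=[[0,0.001,0,0],[0,0.001,0,0],[0,0,0,0]])

```text
time: 68.4
ee_pos: [0.6144, -0.0379, 0.0308]
tcp_rot: [[0.075, 0.001, -0.997], [0.997, -0.0, 0.075], [-0.0, -1.0, -0.001]]
ft_force: [-0.8, 0.5, 1.7]
finger_gap: 0.269
```

send_rows(plan=[[0,0,0,0],[0,0,0,0],[0,0,0,0],[0,0,0,0]], gripper=0.15)

```text
time: 68.8
ee_pos: [0.6141, -0.0379, 0.0303]
tcp_rot: [[0.075, -0.0, -0.997], [0.997, -0.0, 0.075], [-0.0, -1.0, 0.0]]
ft_force: [-0.4, 0.1, -0.1]
finger_gap: 0.423
```

send_rows(plan=[[0,-0.005,0,0],[0,-0.015,0,0],[0,-0.02,0,0],[0,-0.025,0,0],[0,-0.025,0,0],[0,-0.025,0,0],[0,-0.01,0,0],[0,0,0,0]])

```text
time: 69.6
ee_pos: [0.6159, -0.0382, 0.1586]
tcp_rot: [[0.075, 0.006, -0.997], [0.997, -0.001, 0.075], [-0.001, -1.0, -0.006]]
ft_force: [0.5, -0.2, 0.2]
finger_gap: 0.424
```

Run:
```python
from h import *
st(); b=grab_frame('side');crop(b,230,140,350,390,3,'m2.png')
go([.4743,-.2892,.15],81.5)
```

```text
t 69.6 ee [ 0.6159 -0.0382  0.1586] gap 0.424 F [ 0.5 -0.2  0.2] q [-0.202  0.355  1.509 -0.     1.271 -1.698]
[[0.075, 0.006, -0.997], [0.997, -0.001, 0.075], [-0.001, -1.0, -0.006]]
rot 1 rows of 4.2
shift total [-0.2693  0.0065  0.1016] 10 rows of [-0.0269, 0.0007, 0.0102]
```

View pics/m2.png

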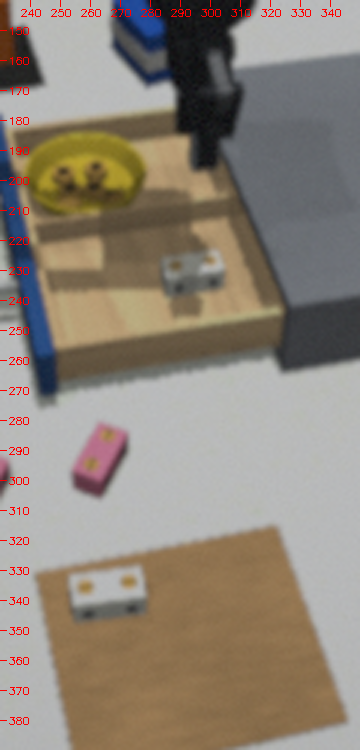

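send_rows(plan=[[0,0,0,3.7],[-0.014,0,0.005,0],[-0.027,0,0.01,0],[-0.027,0,0.01,0],[-0.027,0,0.01,0],[-0.027,0,0.01,0],[-0.027,0,0.01,0],[-0.027,0,0.01,0],[-0.027,0,0.01,0],[-0.027,0,0.01,0],[-0.026,0.01,0.01,0],[-0.014,0.02,0.006,0],[0,0.02,0,0],[0,0,0,0],[0,0,0,0]], gripper=0.1)

```text
time: 71.15
ee_pos: [0.4753, -0.2908, 0.1044]
tcp_rot: [[0.139, -0.002, -0.99], [0.99, 0.002, 0.139], [0.001, -1.0, 0.003]]
ft_force: [-0.8, -0.6, 0.2]
finger_gap: 0.447
```

Run:
```python
from h import *
st(); b=grab_frame('side');crop(b,230,250,350,390,5,'m3.png')
go([.4743,-.2892,.01],82)
print(px('side',[[.4743,-.2892,.015],[.4743,-.2892,.027]]))
```

```text
t 71.15 ee [ 0.4753 -0.2908  0.1044] gap 0.447 F [-0.8 -0.6  0.2] q [-0.704  0.308  1.698 -0.     1.139 -2.136]
[[0.139, -0.002, -0.99], [0.99, 0.002, 0.139], [0.001, -1.0, 0.003]]
rot 1 rows of 0.03
shift total [0.0017 0.0955 0.0022] 4 rows of [0.0004, 0.0239, 0.0006]
[[265.62133835 339.5296178 ]
 [265.50952619 336.23114073]]
```

View pics/m3.png

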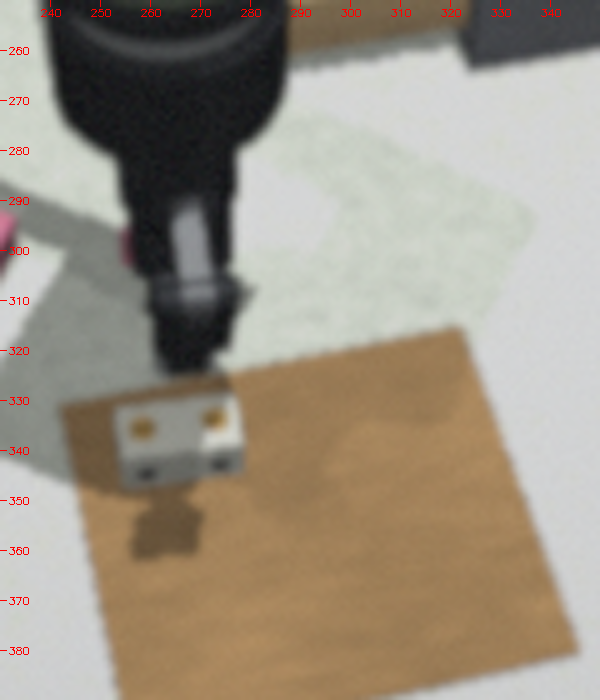

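send_rows(plan=[[0.001,0.02,0.001,0],[0.001,0.02,0.001,0],[0,0.02,0,0],[0,0.018,0,0],[0,0.01,0,0],[0,0.006,0,0],[0,0,0,0],[0,0,0,0]])

```text
time: 72.0
ee_pos: [0.4756, -0.2894, 0.0124]
tcp_rot: [[0.139, 0.001, -0.99], [0.99, -0.001, 0.139], [-0.001, -1.0, -0.001]]
ft_force: [0.4, 0.9, 0.0]
finger_gap: 0.451
```

send_rows(plan=[[0,0,0,0],[0,0,0,0],[0,0,0,0],[0,0,0,0],[0,0,0,0]], gripper=1, force=50)

```text
time: 72.5
ee_pos: [0.4758, -0.2897, 0.0128]
tcp_rot: [[0.139, 0.002, -0.99], [0.99, -0.002, 0.139], [-0.001, -1.0, -0.002]]
ft_force: [-0.7, 0.0, 6.0]
finger_gap: 0.272
```

send_rows(plan=[[0,-0.005,0,0],[0,-0.015,0,0],[0,-0.02,0,0],[0,-0.025,0,0],[0,-0.025,0,0],[0,-0.02,0,0],[0,0,0,0]])

```text
time: 73.2
ee_pos: [0.477, -0.2907, 0.1257]
tcp_rot: [[0.139, 0.006, -0.99], [0.99, -0.005, 0.139], [-0.004, -1.0, -0.007]]
ft_force: [-0.3, -0.9, -0.1]
finger_gap: 0.266
```

Run:
```python
from h import *
st(); b=grab_frame('side');crop(b,230,200,350,390,4,'m4.png')
go([.545,-.034,.12],85.7)
```

```text
t 73.2 ee [ 0.477  -0.2907  0.1257] gap 0.266 F [-0.3 -0.9 -0.1] q [-0.702  0.276  1.688 -0.     1.169 -2.133]
[[0.139, 0.006, -0.99], [0.99, -0.005, 0.139], [-0.004, -1.0, -0.007]]
rot 1 rows of -3.7
shift total [ 0.2602  0.0036 -0.0498] 9 rows of [0.0289, 0.0004, -0.0055]
```

View pics/m4.png

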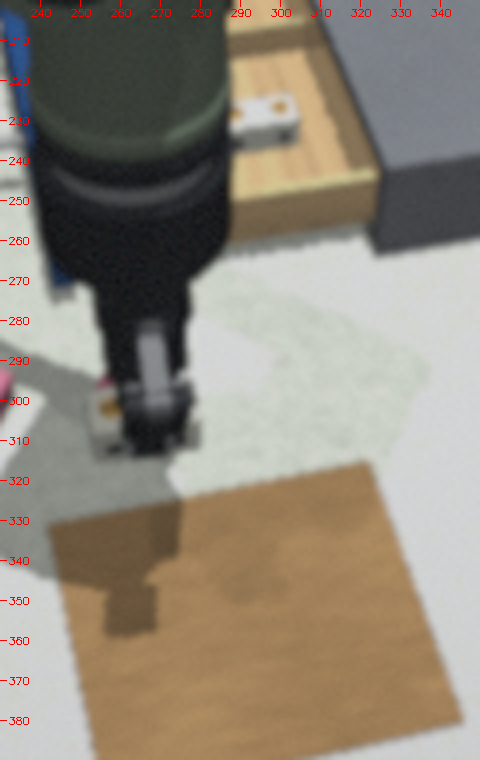

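send_rows(plan=[[0,0,0,-3.7],[0.015,0,-0.003,0],[0.025,0,-0.005,0],[0.029,0,-0.0055,0],[0.029,0,-0.0055,0],[0.029,0,-0.0055,0],[0.029,0,-0.0055,0],[0.029,0,-0.0055,0],[0.029,0,-0.0055,0],[0.025,0,-0.005,0],[0.015,0,-0.003,0],[0.006,0,-0.001,0],[0,0,0,0],[0,0,0,0]])

```text
time: 74.65
ee_pos: [0.5439, -0.034, 0.1212]
tcp_rot: [[0.076, -0.001, -0.997], [0.997, -0.0, 0.076], [-0.0, -1.0, 0.001]]
ft_force: [-0.6, 0.5, -0.7]
finger_gap: 0.267
```

Run:
```python
from h import *
st(); b=grab_frame('side');crop(b,230,140,350,270,6,'m5.png')
go([.545,-.034,.035],85.7)
```

```text
t 74.65 ee [ 0.5439 -0.034   0.1212] gap 0.267 F [-0.6  0.5 -0.7] q [-2.210e-01  2.610e-01  1.719e+00 -1.000e-03  1.162e+00 -1.716e+00]
[[0.076, -0.001, -0.997], [0.997, -0.0, 0.076], [-0.0, -1.0, 0.001]]
rot 1 rows of -0.08
shift total [ 0.0003  0.0863 -0.001 ] 3 rows of [0.0001, 0.0288, -0.0003]
```

View pics/m5.png

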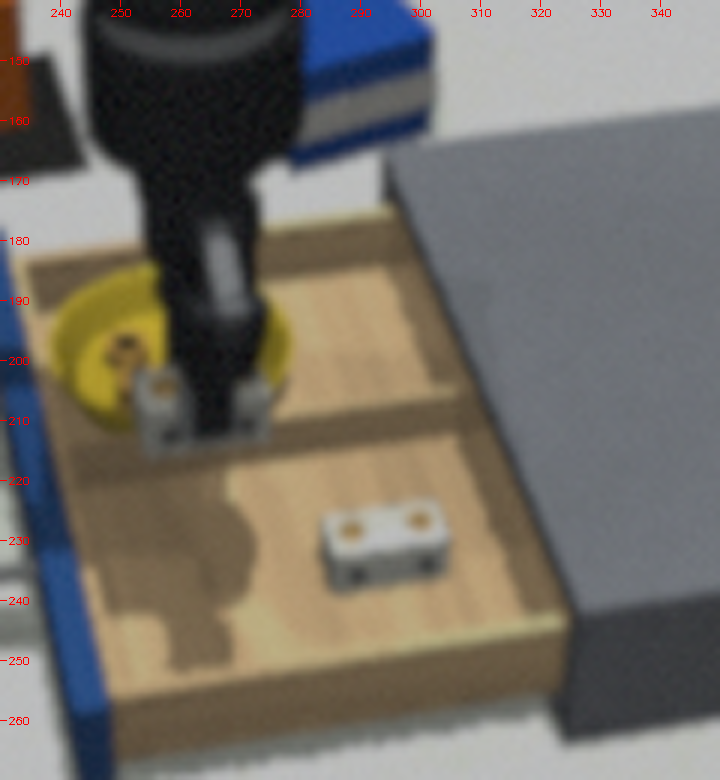

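send_rows(plan=[[0,0.02,0,0],[0,0.02,0,0],[0,0.02,0,0],[0,0.014,0,0],[0,0.008,0,0],[0,0.003,0,0],[0,0.001,0,0],[0,0.001,0,0],[0,0,0,0],[0,0,0,0]])

```text
time: 75.7
ee_pos: [0.5447, -0.0334, 0.0351]
tcp_rot: [[0.075, 0.001, -0.997], [0.997, -0.0, 0.075], [-0.0, -1.0, -0.001]]
ft_force: [0.0, 0.4, -0.6]
finger_gap: 0.269
```

send_rows(plan=[[0,0.001,0,0],[0,0.001,0,0],[0,0,0,0]])

```text
time: 76.0
ee_pos: [0.5441, -0.0333, 0.0324]
tcp_rot: [[0.075, -0.0, -0.997], [0.997, 0.0, 0.075], [0.0, -1.0, 0.0]]
ft_force: [1.4, -0.6, -0.0]
finger_gap: 0.267
```

send_rows(plan=[[0,0.001,0,0],[0,0,0,0]])

```text
time: 76.2
ee_pos: [0.5445, -0.0334, 0.0318]
tcp_rot: [[0.075, 0.001, -0.997], [0.997, -0.0, 0.075], [-0.0, -1.0, -0.001]]
ft_force: [-0.9, 0.6, 0.4]
finger_gap: 0.267
```

send_rows(plan=[[0,0,0,0],[0,0,0,0],[0,0,0,0],[0,0,0,0]], gripper=0.15)

```text
time: 76.6
ee_pos: [0.5441, -0.0334, 0.0314]
tcp_rot: [[0.075, -0.0, -0.997], [0.997, 0.0, 0.075], [0.0, -1.0, 0.0]]
ft_force: [-0.2, -0.0, 0.3]
finger_gap: 0.427
```

send_rows(plan=[[0,-0.005,0,0],[0,-0.015,0,0],[0,-0.02,0,0],[0,-0.025,0,0],[0,-0.025,0,0],[0,-0.025,0,0],[0,-0.01,0,0],[0,0,0,0]])

```text
time: 77.4
ee_pos: [0.5459, -0.0337, 0.1593]
tcp_rot: [[0.075, 0.005, -0.997], [0.997, -0.001, 0.075], [-0.001, -1.0, -0.005]]
ft_force: [0.5, -0.3, 0.1]
finger_gap: 0.427
```

Run:
```python
from h import *
st()
go([.447,.0335,.16],-4.3); go([.34,.03,.16],-4.3)
```

```text
t 77.4 ee [ 0.5459 -0.0337  0.1593] gap 0.427 F [ 0.5 -0.3  0.1] q [-0.22   0.215  1.689 -0.     1.233 -1.716]
[[0.075, 0.005, -0.997], [0.997, -0.001, 0.075], [-0.001, -1.0, -0.005]]
rot 15 rows of 6.0
shift total [-0.1037 -0.0007  0.0596] 4 rows of [-0.0259, -0.0002, 0.0149]
rot 15 rows of 6.0
shift total [-0.2101 -0.0007  0.0481] 8 rows of [-0.0263, -0.0001, 0.006]
```

send_rows(plan=[[0,0,0,6],[0,0,0,6],[0,0,0,6],[0,0,0,6],[0,0,0,6],[0,0,0,6],[0,0,0,6],[0,0,0,6],[0,0,0,6],[0,0,0,6],[0,0,0,6],[0,0,0,6],[0,0,0,6],[0,0,0,6],[0,0,0,6]], gripper=0.25)

```text
time: 78.9
ee_pos: [0.5429, -0.0331, 0.1547]
tcp_rot: [[0.997, -0.003, 0.079], [-0.079, 0.001, 0.997], [-0.003, -1.0, 0.0]]
ft_force: [-0.5, -0.3, 0.1]
finger_gap: 0.375
```

send_rows(plan=[[-0.026,0,0.015,0],[-0.026,0,0.015,0],[-0.026,0,0.015,0],[-0.026,0,0.0146,0],[0,0,0,0],[0,0,0,0]])

```text
time: 79.5
ee_pos: [0.4441, 0.0341, 0.1556]
tcp_rot: [[0.997, -0.001, 0.074], [-0.074, -0.0, 0.997], [-0.001, -1.0, -0.0]]
ft_force: [-0.2, -0.5, 0.2]
finger_gap: 0.37
```

Run:
```python
from h import *
st();b=grab_frame('side');a=grab_frame('top');cv2.imwrite('pics/n1t.png',a[:,:,::-1]);cv2.imwrite('pics/n1.png',b[:,:,::-1])
go([.4475,.0345,.0225],-4.3)
```

```text
t 79.5 ee [0.4441 0.0341 0.1556] gap 0.37 F [-0.2 -0.5  0.2] q [-0.118  0.009  1.926 -0.     1.207 -0.044]
[[0.997, -0.001, 0.074], [-0.074, -0.0, 0.997], [-0.001, -1.0, -0.0]]
rot 1 rows of -0.02
shift total [0.0019 0.1337 0.0012] 5 rows of [0.0004, 0.0267, 0.0002]
```

View pics/n1.png

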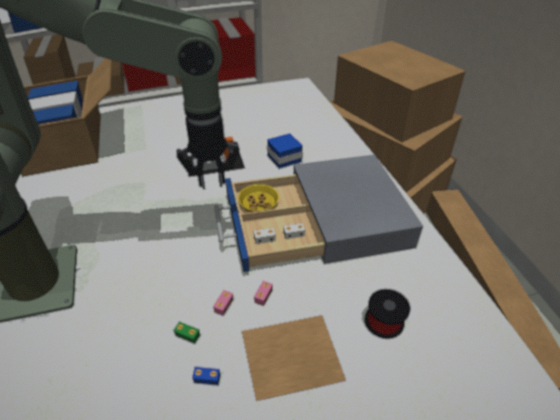

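View pics/n1t.png

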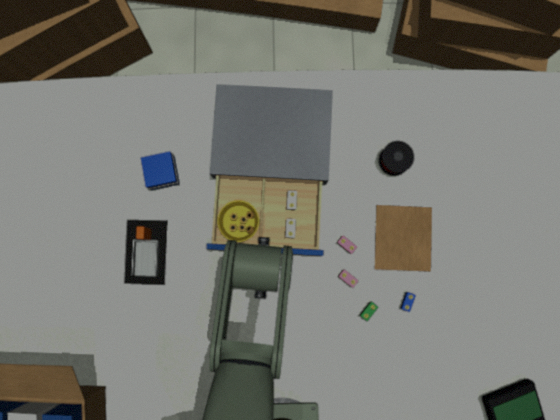

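send_rows(plan=[[0.001,0.02,0.0005,0],[0,0.025,0,0],[0,0.025,0,0],[0,0.02,0,0],[0,0.018,0,0],[0,0.013,0,0],[0,0.008,0,0],[0,0.004,0,0],[0,0,0,0],[0,0,0,0]])

```text
time: 80.6
ee_pos: [0.4468, 0.0341, 0.024]
tcp_rot: [[0.997, 0.001, 0.075], [-0.075, -0.0, 0.997], [0.001, -1.0, -0.0]]
ft_force: [0.3, 0.3, -0.1]
finger_gap: 0.375
```

send_rows(plan=[[0,0,0,0],[0,0,0,0],[0,0,0,0],[0,0,0,0],[0,0,0,0]], gripper=1, force=60)

```text
time: 81.1
ee_pos: [0.448, 0.0341, 0.0244]
tcp_rot: [[0.997, 0.004, 0.075], [-0.075, -0.0, 0.997], [0.004, -1.0, -0.0]]
ft_force: [4.7, -0.1, 0.0]
finger_gap: 0.106
```

Gripped. I'll push it shut gently so the nuts stay still.

send_rows(plan=[[0.002,0,0,0],[0.004,0,0,0],[0.006,0,0,0],[0.008,0,0,0],[0.01,0,0,0],[0.01,0,0,0],[0.01,0,0,0],[0.01,0,0,0],[0.01,0,0,0],[0.01,0,0,0],[0.01,0,0,0],[0.01,0,0,0],[0.01,0,0,0],[0.01,0,0,0],[0.01,0,0,0],[0.01,0,0,0],[0.008,0,0,0],[0.006,0,0,0],[0.004,0,0,0],[0,0,0,0]])

```text
time: 83.1
ee_pos: [0.6039, 0.0222, 0.0244]
tcp_rot: [[0.997, -0.0, 0.075], [-0.075, -0.0, 0.997], [-0.0, -1.0, -0.0]]
ft_force: [0.8, -0.4, 5.4]
finger_gap: 0.104
```

send_rows(plan=[[0.003,0,0,0],[0.003,0,0,0],[0.002,0,0,0],[0,0,0,0]])

```text
time: 83.5
ee_pos: [0.6114, 0.0216, 0.0244]
tcp_rot: [[0.997, -0.001, 0.075], [-0.075, -0.0, 0.997], [-0.001, -1.0, -0.0]]
ft_force: [0.3, -0.4, 6.2]
finger_gap: 0.104
```

send_rows(plan=[[0.003,0,0,0],[0.003,0,0,0],[0.002,0,0,0],[0,0,0,0]])

```text
time: 83.9
ee_pos: [0.6193, 0.021, 0.0244]
tcp_rot: [[0.997, -0.001, 0.075], [-0.075, -0.0, 0.997], [-0.001, -1.0, -0.0]]
ft_force: [-0.6, -0.8, 6.2]
finger_gap: 0.106
```

send_rows(plan=[[0.001,0,0,0],[0.001,0,0,0],[0.001,0,0,0],[0,0,0,0]])

```text
time: 84.3
ee_pos: [0.6215, 0.0209, 0.0244]
tcp_rot: [[0.997, -0.003, 0.075], [-0.075, -0.0, 0.997], [-0.003, -1.0, -0.001]]
ft_force: [-1.7, -0.9, 7.9]
finger_gap: 0.102
```

send_rows(plan=[[0.001,0,0,0],[0.001,0,0,0],[0.001,0,0,0],[0,0,0,0]])

```text
time: 84.7
ee_pos: [0.6215, 0.0209, 0.0244]
tcp_rot: [[0.997, -0.01, 0.074], [-0.074, 0.0, 0.997], [-0.01, -1.0, -0.001]]
ft_force: [-9.7, -0.4, 14.8]
finger_gap: 0.104
```

send_rows(plan=[[0,0,0,0],[0,0,0,0]])

```text
time: 84.9
ee_pos: [0.6214, 0.0209, 0.0243]
tcp_rot: [[0.997, -0.01, 0.074], [-0.074, -0.0, 0.997], [-0.01, -1.0, -0.001]]
ft_force: [-10.2, -0.5, 14.7]
finger_gap: 0.101
```

send_rows(plan=[[0,0,0,0],[0,0,0,0],[0,0,0,0],[0,0,0,0]], gripper=0.25)

```text
time: 85.3
ee_pos: [0.6219, 0.0213, 0.0222]
tcp_rot: [[0.997, -0.008, 0.075], [-0.075, 0.001, 0.997], [-0.008, -1.0, 0.0]]
ft_force: [-6.5, -1.1, 4.9]
finger_gap: 0.375
```

send_rows(plan=[[-0.002,-0.005,0,0],[0,-0.015,0,0],[0,-0.02,0,0],[0,-0.025,0,0],[0,-0.025,0,0],[0,-0.025,0,0],[0,-0.02,0,0],[-0.02,0,0,0],[-0.03,0,0,0],[-0.03,0,0,0],[-0.03,0,0,0],[-0.03,0,0,0],[-0.03,0,0,0],[0,0,0,0],[0,0,0,0]])

```text
time: 86.8
ee_pos: [0.4545, 0.0337, 0.1597]
tcp_rot: [[0.997, 0.003, 0.075], [-0.075, -0.0, 0.997], [0.003, -1.0, -0.0]]
ft_force: [1.0, -0.1, 0.7]
finger_gap: 0.379
```

Run:
```python
from h import *
st();b=grab_frame('side');a=grab_frame('top');cv2.imwrite('pics/o1t.png',a[:,:,::-1]);cv2.imwrite('pics/o1.png',b[:,:,::-1])
crop(a,200,160,340,220,5,'o2.png');crop(a,115,205,180,295,8,'o3.png')
```

```text
t 86.8 ee [0.4545 0.0337 0.1597] gap 0.379 F [ 1.  -0.1  0.7] q [-0.116  0.024  1.902 -0.     1.213 -0.041]
[[0.997, 0.003, 0.075], [-0.075, -0.0, 0.997], [0.003, -1.0, -0.0]]
```

View pics/o2.png

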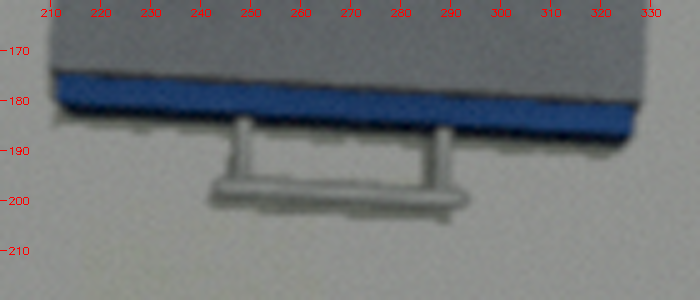

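View pics/o1.png

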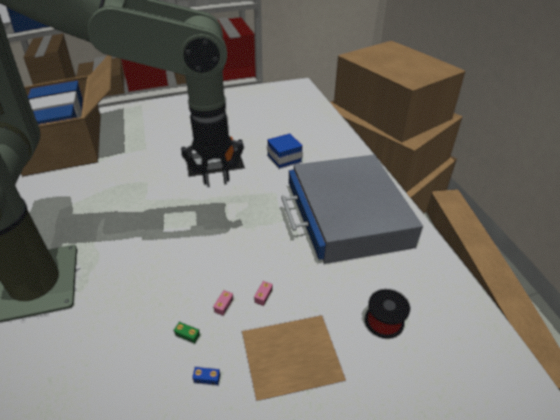

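View pics/o3.png

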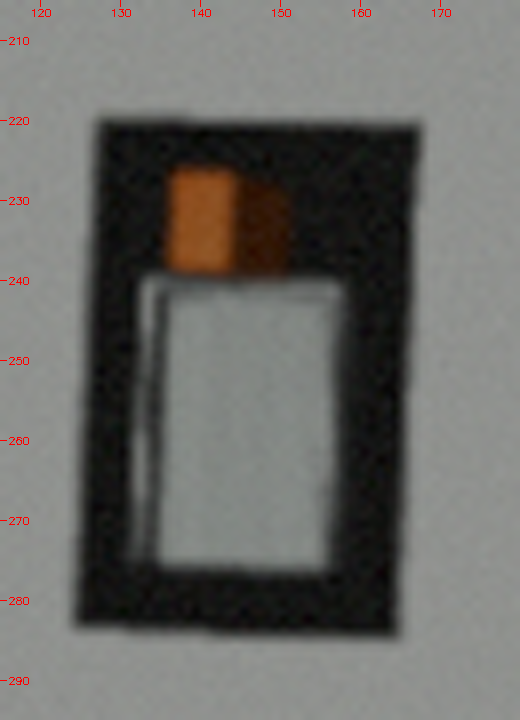

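Run:
```python
from h import *
print('lip',w('top',145.5,276.3,.006).round(4),'grip',w('top',140.3,232.5,.081).round(4))
M=[w('top',*q,.003) for q in[(127,220.2),(167.3,220.7),(164.6,284.2),(124.8,283)]];print('mat',np.mean(M,0).round(4))
```

```text
lip [0.4258 0.3452 0.006 ] grip [0.5355 0.3396 0.081 ]
mat [0.4897 0.3453 0.003 ]
```

Run:
```python
from plant import job
print(job.close_job())
```

```text
the job is handed in; nothing more can be done
None
```

The job is handed in at about 87 s of the 210 s limit. By my last checks, everything you asked for is in place.

**What I did, in order:**
- **Drawer opened:** I pulled it to its stop; the arm met a firm stop there.
- **Nuts poured:** I poured the nuts into the yellow dish. The moves cannot tilt the tool, so I eased the grip until the scoop swung in the fingers. The lip was about 4 mm above the rim when it tipped past 17°, then rested inside the dish.
- **Scoop returned:** I levelled the scoop and stood it on its mat.
- **Blocks laid:** I placed both white terminal blocks in the bay.
- **Drawer closed:** I pushed it shut until it stopped.

**Last checks:**
- **Dish:** All six nuts were visible in it after the pour.
- **Bay:** Both blocks were lying flat just before I closed the drawer. I saw only two white blocks in the scene.
- **Drawer:** The blue front is flush with the unit, and it did not move under a 10 N push.
- **Scoop:** It is empty, upright and about 3 mm from the centre of its mat.
- **Spool, carton and coloured look-alikes:** They appear unmoved.

**What went wrong:** On the first try at tipping, the grip was too loose. The scoop slid back onto the divider, with its rear in the bay and its spout up about 19°. No nuts came out. I gripped it again there and finished the pour. Later in the pour the scoop was lifted once without turning, to about 16° with the lip still about 4 mm above the rim. After I eased the grip it tipped further.

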